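# Hang the angle plates on the storage hook and pin the keeper

### The arm

A 6-joint arm with a two-finger parallel gripper is mounted at the origin on a cart in front of the work surface, level with it; the furniture and walls round the work are solid. World frame = base frame: x ahead of the robot, y to its left, z up, the work surface at z = 0. Lengths are in mm, angles in rad, forces in N, time in s.
With the tool pointing down it reaches from about 350 to 875 mm from the base axis. Payload 15.5 kg.
Tool frame: the origin (TCP) lies on the centre line of the jaws, within the pads' length; the fingertips stand 8 mm ahead of it and the grasp point (between the pads) lies 11 mm behind it; z points along the fingers, x is the direction in which the jaws open and shut, and the axes are right-handed (so a half turn about z gives the same grasp; the last joint's range is limited). The gripper opens to 85 mm and grips with 20 to 120 N. Pads are 22 mm wide; open, the fingers measure 114 mm over their backs; the gripper's body (76 mm by 85 mm) begins 54 mm behind the grasp point. The pads swing forward as they close: fully open they stand 13 mm farther back than shut.
Start: joints at [1.121, 0.494, 1.345, -0, 1.302, -0.096], TCP at [216.536, 586.292, 239.277] pointing down, gripper open.
Joint ranges: [-2.91, 2.91], [-0.82, 2.16], [0.22, 2.67], [-1.22, 4.37], [0.12, 2.79], [-3.08, 3.08]. Speed limits (rad/s): [1.89, 1.89, 2.57, 3.01, 3.01, 3.01].

### API

Orientations are given as a unit quaternion [x, y, z, w].
In Python, from station import get_obs, eyes, finish_job, nets gives the robot as it stands.
- The arm moves only by the shell command python3 -m crank 'ROWS' [FORCE]. ROWS is JSON, a list of rows, each an object with "xyz": the shift along the tool's x, y, z in cm, a list of three; "rotation": the turn, a rotation vector about the tool's x, y, z in rad, a list of three; "fingers": the closure in counts, from 0 (fully open) to 255 (shut). In form: [{"xyz": [tx, ty, tz], "rotation": [wx, wy, wz], "fingers": fingers}, ...]. A call has 1 to 10 rows; each row shifts and turns the pose as measured when the row begins, along the tool's axes as they then stand; what a row does not reach is not made up. A row lasts 1/12 s, in which the tool goes at most 41.7 mm and 7.16 degrees, less where a joint would pass 70% of its speed; a pose out of reach is approached as far as the arm can. A call with a gripper value outside its range is refused whole. The fingers move at their own pace and stop on an object; FORCE is the grip in N (left out, the last holds). Time passes only in rows, so rows that do not move let the fingers close. It gives the time, the measured TCP pose, the force and the opening at its end, in the units of the state.
- get_obs(): the state, without advancing time (a new reading comes with each control period).
- eyes.snapshot(name): name is "side" or "top" or "wrist"; returns a dict with "frame" (384x512x3 uint8, red, green, blue), "K" (3x3 intrinsics, pixels), "cam_to_world" (4x4, takes a point from camera to world coordinates). Camera axes: x right, y down, z forward; pixel columns grow to the right and rows downward; lengths in mm; the calibration is good to about 2 mm. A picture is of the moment at which its call begins. There is no depth.
- finish_job(): hands the job in, once; it reports no verdict.
Trained networks look in a picture, given as the dict that the camera call returned (one of the last four; its "shot" number tells which), for a name from the list of things; names that differ only in an ending like _2 or _b are one class to them, and where a whole thing is asked for, a point or a joint stands for the part that bears it (a point fixed in the world has none). Each returns a list of dicts, best first, with "p" (0 to 1); they miss things now and then, are a little off and sometimes report something else, mostly with a low value. They report only what shows in the picture. A call takes as long as a camera call. They do not tell look-alikes from the thing itself.
- nets.search_frame(label, picture): "location" ([column, row] in pixels, amid what is visible of it).
- nets.regions_of(label, picture): "mask" (384x512 bool, what is visible of it) and "location" ([column, row] in pixels, amid what is visible of it).
- nets.tip_of(label, picture): "location" ([column, row] in pixels: a listed point, or the origin of a listed thing).
The state is a dict: "clock": time; "qpos": joint angles; "qd": joint speeds; "tau": joint torques, N m; "eef_pos": TCP position; "eef_rot": TCP orientation; "force": force on the tool from outside, world axes, zero at the start; "moment": the same for the moment, N m; "finger_gap": opening from 0.0 (shut) to 1.0 (fully open).
Only numpy, scipy, OpenCV 4.12 (cv2) and the standard library are available. Lean on these libraries where they do the work, as an engineer would, in place of code of your own. Each camera call takes 0.05 s, during which the arm holds its last target.

### The job

Put the set of angle plates away on the storage hook: take the keeper off the bar, hang every plate that is there by its eye, one after another from the tallest to the shortest, feet towards the bar's tip, each pushed back close against the post or the plate behind it. Then set the keeper back on its seat astride the bar and drop the retaining pin fully home through the keeper and the bar. Leave the marker, the ring and the collet where they lie.

Things in the scene. Friction and masses are not known exactly. Their poses are not given: they have to be found in the camera images.
- hook_root (a point): Storage hook, fixed: grey base (12 mm thick, to 155 mm in front of the post, 55 mm each side), post 70 wide, 194 mm high, and a level steel bar 24 wide (y), 16 high, 128 mm long, standing out from the post's front along this frame's -x (towards the robot). Point: bar's top surface, mid width, at the post, 156 mm above the bench; z up. First 80 mm from the post: plain hanging part.
- hook_seat (a point): The keeper's seat on that bar. In front of the hanging part come a ridge (6 mm long, 6 mm high), the seat (34 mm long, with a vertical 14 mm hole right through the bar) and an upturned lip at the tip (8 mm long, 6 mm high). Point: bar's top surface at the seat hole's centre, 103 mm in front of hook_root; same axes.
- keeper_mid (a point): Keeper: loose dark steel saddle (inverted U), 30 (x) x 45 (y) x 60 mm high, 0.18 kg; starts on the seat astride the bar. Bridge 14 mm thick with a vertical 14 mm hole; legs 9 mm thick, 46 mm long, 27 mm apart. Stands on its legs on any flat place; grip across its 45 mm (y). Point: on the hole's axis, 30 mm above the legs' ends; 16 mm below the bar's top when seated.
- pin_head (a point): Retaining pin: steel, upright, 72 mm long, 0.06 kg: shank 9 mm wide, 42 mm long, tapered tip; collar 27 mm wide, 4 mm thick; round grip 22 mm wide, 26 mm long on top. Starts standing in the parking block. Point: on its axis in the grip, 14 mm below the top, 16 mm above the collar's underside, 58 mm above the tip; z up along the pin. Home: 30 mm above the bar's top surface.
- pad (a point): Parking block, fixed: grey foot 130 (x) x 70 (y) x 8 mm with a 44 mm cube at its +x end in which the pin stands (hole 11 mm, cube top at 52 mm). Point: middle of the foot's bare part (about 80 x 70 mm), on its surface 8 mm above the bench, a free place to stand the keeper meanwhile. The pin's hole lies 63 mm along +x.
- eye_a (a point): Aluminium angle plate, tallest of 4 (159 mm), or absent. 64 wide (y), 16 thick (x), heavy steel foot 7 thick juts 34 mm out of the front (-x) face. Eye 38 wide, 30 high along x; point: its centre, 96 mm above the underside, 15 below the bar top when hung. Shoulders 23 above the point; grip lug above them 40 high, 26 wide (y), 10 thick, centred at x -3 mm. 0.3 kg
- eye_b (a point): Aluminium angle plate, second tallest of 4 (147 mm), or absent. 64 wide (y), 16 thick (x), heavy steel foot 7 thick juts 34 mm out of the front (-x) face. Eye 38 wide, 30 high along x; point: its centre, 84 mm above the underside, 15 below the bar top when hung. Shoulders 23 above the point; grip lug above them 40 high, 26 wide (y), 10 thick, centred at x -3 mm. 0.285 kg
- eye_c (a point): Aluminium angle plate, third tallest of 4 (135 mm), or absent. 64 wide (y), 16 thick (x), heavy steel foot 7 thick juts 34 mm out of the front (-x) face. Eye 38 wide, 30 high along x; point: its centre, 72 mm above the underside, 15 below the bar top when hung. Shoulders 23 above the point; grip lug above them 40 high, 26 wide (y), 10 thick, centred at x -3 mm. 0.27 kg
- eye_d (a point): Aluminium angle plate, shortest of 4 (123 mm), or absent. 64 wide (y), 16 thick (x), heavy steel foot 7 thick juts 34 mm out of the front (-x) face. Eye 38 wide, 30 high along x; point: its centre, 60 mm above the underside, 15 below the bar top when hung. Shoulders 23 above the point; grip lug above them 40 high, 26 wide (y), 10 thick, centred at x -3 mm. 0.255 kg
- plate_order (a point): Point on the bar 8 mm in front of the post, where the eye of the first plate comes (15 mm below the bar's top). A shorter plate's foot passes over the foot of a taller one behind it, so hung plates lie face to face (16 mm from eye to eye, back faces to the post) only in order of height, tallest at the post. Plates stand firmly where they are left on the bar.
- marker_black: Bystander, loose: black and silver marker pen, 138 mm long, lying among the work; origin under its centre. Leave it alone.
- setting_ring: Bystander, loose: steel setting ring, 45 mm wide, 12 mm high, lying among the work; origin under its centre. Leave it alone.
- collet_0: Bystander, loose: steel spring collet, 28 mm wide, 36 mm high, lying among the work; origin under its centre. Leave it alone.
Things that resemble listed ones, but are neither listed nor needed, are in the scene too. Leave any red look-alike of the part that bears eye_b alone.

How it is judged:
By the outcome, as a careful person would: the job done as asked, in the order asked, and still so for the second after the job is handed in, with the robot touching nothing.
Of plate_a, plate_b, plate_c, plate_d only 3 to 4 are there at a start; the rules pass over those that are not, and their reading is None.
At some moment in a run one of plate_a, plate_b, plate_c, plate_d may be knocked a few centimetres aside while the robot is not near it.
It also fails if it takes over 210 s, if anything falls off the work surface, if the arm or the gripper's body presses on something with over 40 N, if the wrist force passes 120 N, or if a joint passes its speed limit or range.

## Working session

There is one attempt and no reset: what is moved stays moved. The work goes in short steps, Python scripts to look and compute and a shell command to move; the robot and the scene stay as the last step left them, time stands still between calls to the robot, and variables do not carry over. Pictures are saved under pics/ and viewed, and the job is handed in when it is done.

```bash
ls -la; mkdir -p pics; python3 - <<'E'
from station import get_obs, eyes, nets
import cv2
print(get_obs())
for n in ["side","top","wrist"]:
    s=eyes.snapshot(n); cv2.imwrite(f"pics/{n}0.png",cv2.cvtColor(s["frame"],cv2.COLOR_RGB2BGR))
    print(n,s["K"].tolist(),s["cam_to_world"].round(3).tolist())
E
```

```text
total 12
drwxr-xr-x  3 agent agent 4096 Dec  7 16:25 .
drwxr-xr-x 23 root  root  4096 Dec  7 16:25 ..
drwxr-xr-x  2 agent agent 4096 Dec  7 16:25 pics
{'clock': 0.0, 'qpos': array([ 1.12149956e+00,  4.94214397e-01,  1.34611999e+00, -1.85087991e-05,
        1.30249152e+00, -9.54261442e-02]), 'qd': array([ 2.22702288e-05, -1.01450579e-04,  1.18939153e-03, -1.75437001e-05,
        1.34847227e-03, -1.31384634e-03]), 'tau': array([ 4.98904574e-04, -8.82140994e+01, -3.83882833e+01,  2.02739029e-04,
        9.93994443e-03, -1.01260696e-04]), 'eef_pos': array([216.39176695, 585.97920587, 238.68461084]), 'eef_rot': array([ 8.20526070e-01,  5.71608771e-01, -5.32861345e-04,  3.10428801e-04]), 'force': array([-0.0704842 ,  0.58169814, -0.53063153]), 'moment': array([-0.01689948, -0.03576186, -0.01506547]), 'finger_gap': 1.0004508992406154}
side [[444.3307779663132, 0.0, 250.75317576586855], [0.0, 444.3307779663132, 198.04280031443437], [0.0, 0.0, 1.0]] [[0.942, -0.167, 0.291, 161.292], [-0.335, -0.476, 0.813, -981.858], [0.003, -0.863, -0.505, 729.909], [0.0, 0.0, 0.0, 1.0]]
top [[415.5586975872722, 0.0, 250.47974810886873], [0.0, 415.5586975872722, 186.81134846836122], [0.0, 0.0, 1.0]] [[-0.004, -0.982, 0.188, 271.75], [-1.0, 0.003, -0.003, 10.373], [0.002, -0.188, -0.982, 1482.499], [0.0, 0.0, 0.0, 1.0]]
wrist [[285.5397021770959, 0.0, 254.45569295409456], [0.0, 285.5397021770959, 190.74403898368118], [0.0, 0.0, 1.0]] [[0.346, 0.903, 0.256, 152.538], [0.938, -0.333, -0.095, 610.436], [-0.0, 0.273, -0.962, 372.909], [0.0, 0.0, 0.0, 1.0]]
```

View pics/side0.png

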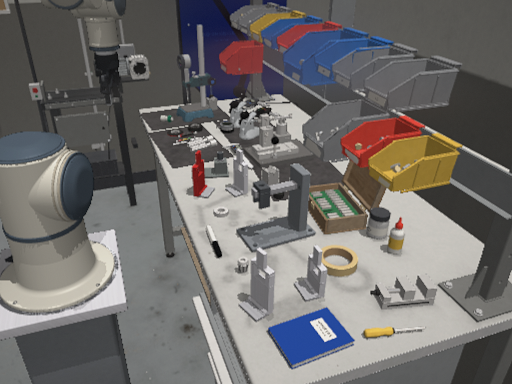

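View pics/top0.png

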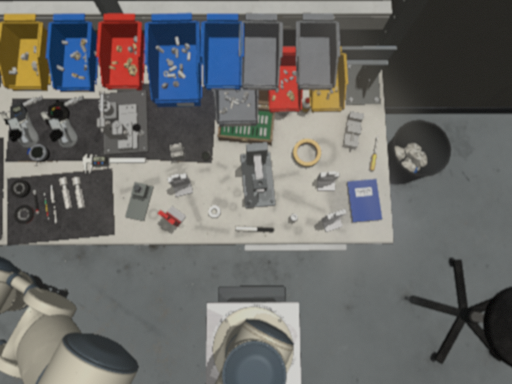

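View pics/wrist0.png

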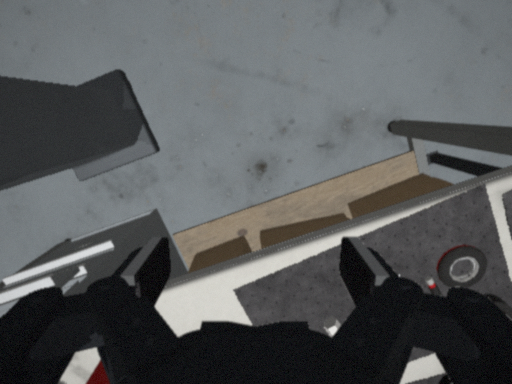

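```bash
python3 - <<'E'
from station import get_obs, eyes, nets
import cv2
s=eyes.snapshot("side"); t=eyes.snapshot("top")
for n,p in (("side",s),("top",t)):
    for l in ["eye_a","eye_b","eye_c","eye_d","hook_root","hook_seat","keeper_mid","pin_head","pad","marker_black","setting_ring","collet_0"]:
        print(n,l,[(x["location"] if isinstance(x["location"],list) else [round(float(v),1) for v in x["location"]],round(x["p"],2)) for x in nets.tip_of(l,p)][:6])
f=cv2.cvtColor(s["frame"],cv2.COLOR_RGB2BGR)
cv2.imwrite("pics/sA.png",cv2.resize(f[130:330,180:350],None,fx=4,fy=3*4/4,interpolation=cv2.INTER_CUBIC) if 0 else cv2.resize(f[130:330,180:350],(680,800)[:2] and (510,600),interpolation=cv2.INTER_CUBIC))
f=cv2.cvtColor(t["frame"],cv2.COLOR_RGB2BGR)
cv2.imwrite("pics/tA.png",cv2.resize(f[100:250,115:385],(800,444),interpolation=cv2.INTER_CUBIC))
E
```

```text
side eye_a [([317.4, 271.7], 0.97), ([237.9, 167.7], 0.83), ([195.9, 170.2], 0.67), ([263.5, 275.3], 0.6)]
side eye_b [([317.4, 271.7], 0.97), ([237.9, 167.7], 0.83), ([195.9, 170.2], 0.67), ([263.5, 275.3], 0.6)]
side eye_c [([317.4, 271.7], 0.97), ([237.9, 167.7], 0.83), ([195.9, 170.2], 0.67), ([263.5, 275.3], 0.6)]
side eye_d [([317.4, 271.7], 0.97), ([237.9, 167.7], 0.83), ([195.9, 170.2], 0.67), ([263.5, 275.3], 0.6)]
side hook_root [([291.1, 178.4], 0.61)]
side hook_seat [([260.4, 191.9], 0.79)]
side keeper_mid [([261.1, 193.7], 0.81)]
side pin_head [([221.5, 152.7], 0.42)]
side pad [([204.1, 172.6], 0.69)]
side marker_black [([216.6, 245.2], 0.6)]
side setting_ring [([220.1, 213.3], 0.66)]
side collet_0 [([240.5, 267.9], 0.58)]
top eye_a [([165.7, 217.0], 0.88), ([333.1, 217.7], 0.83), ([178.3, 179.8], 0.77), ([328.3, 174.2], 0.56)]
top eye_b [([165.7, 217.0], 0.88), ([333.1, 217.7], 0.83), ([178.3, 179.8], 0.77), ([328.3, 174.2], 0.56)]
top eye_c [([165.7, 217.0], 0.88), ([333.1, 217.7], 0.83), ([178.3, 179.8], 0.77), ([328.3, 174.2], 0.56)]
top eye_d [([165.7, 217.0], 0.88), ([333.1, 217.7], 0.83), ([178.3, 179.8], 0.77), ([328.3, 174.2], 0.56)]
top hook_root [([261.4, 151.4], 0.9), ([176.1, 182.5], 0.7)]
top hook_seat [([260.4, 182.8], 0.85), ([257.0, 183.8], 0.52)]
top keeper_mid [([257.5, 186.5], 0.47), ([258.0, 185.2], 0.32)]
top pin_head [([253.2, 230.6], 0.71), ([336.8, 215.1], 0.46)]
top pad [([135.3, 210.0], 0.83)]
top marker_black [([255.6, 228.0], 0.68)]
top setting_ring [([214.1, 213.2], 0.58)]
top collet_0 [([291.7, 216.2], 0.59), ([258.2, 157.2], 0.46)]
```

View pics/sA.png

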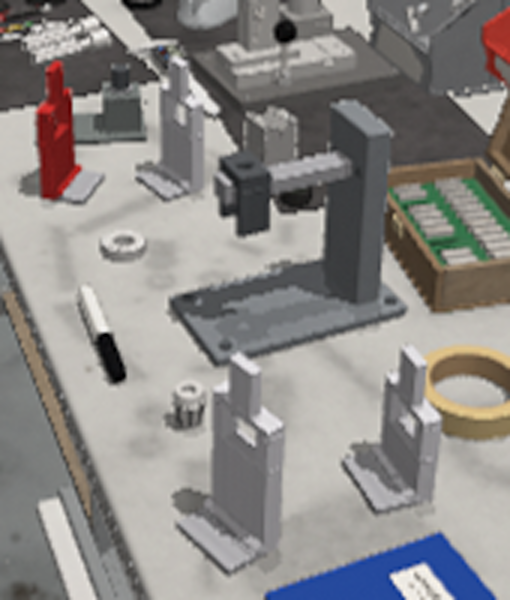

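View pics/tA.png

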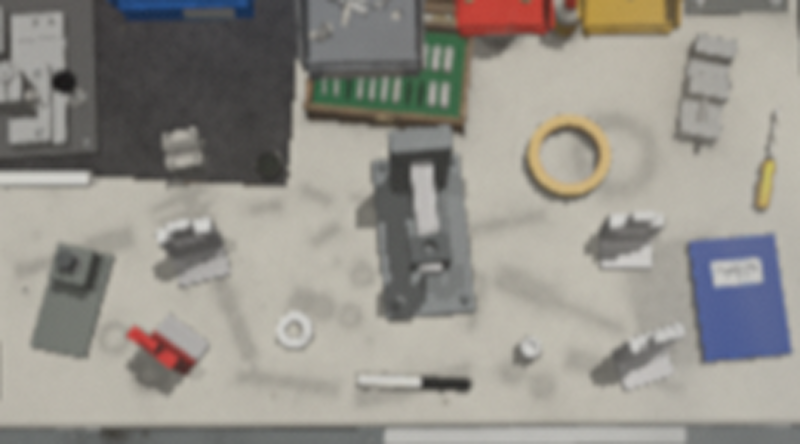

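```bash
cat > h.py <<'E'
import numpy as np, cv2
from scipy.spatial.transform import Rotation as R
from station import get_obs, eyes, nets
def ray(p,uv):
    T=np.array(p["cam_to_world"]);d=np.linalg.inv(np.array(p["K"]))@[uv[0],uv[1],1.]
    d=T[:3,:3]@d; return T[:3,3],d/np.linalg.norm(d)
def tri(*prs):
    A=np.zeros((3,3));b=np.zeros(3)
    for p,uv in prs:
        o,d=ray(p,uv);M=np.eye(3)-np.outer(d,d);A+=M;b+=M@o
    x=np.linalg.solve(A,b)
    e=[np.linalg.norm(np.cross(x-ray(p,uv)[0],ray(p,uv)[1])) for p,uv in prs]
    return x.round(1),np.round(e,1)
def onz(p,uv,z):
    o,d=ray(p,uv);return (o+d*(z-o[2])/d[2]).round(1)
def proj(p,X):
    T=np.linalg.inv(np.array(p["cam_to_world"]));X=np.atleast_2d(X)
    c=X@T[:3,:3].T+T[:3,3];u=c@np.array(p["K"]).T;return u[:,:2]/u[:,2:]
def save(p,name,box=None,size=None,marks=None):
    f=cv2.cvtColor(p["frame"],cv2.COLOR_RGB2BGR)
    if marks is not None:
        for u in marks: cv2.circle(f,(int(round(u[0])),int(round(u[1]))),1,(0,0,255),-1)
    if box: f=f[box[1]:box[3],box[0]:box[2]]
    if size: f=cv2.resize(f,size,interpolation=cv2.INTER_CUBIC)
    cv2.imwrite(f"pics/{name}.png",f)
def tcp():
    o=get_obs();r=R.from_quat(o["eef_rot"]);return np.array(o["eef_pos"]),r,o
def st():
    p,r,o=tcp();m=r.as_matrix()
    print("t",round(o["clock"],2),"tcp",p.round(1),"toolx yaw",np.degrees(np.arctan2(m[1,0],m[0,0])).round(2),"z",m[:,2].round(3),"F",np.round(o["force"],1),"gap",round(o["finger_gap"],3),"q6",round(o["qpos"][5],2))
def plan(xyz=None,yaw=None):
    """tool-frame shift (cm) and rotvec to bring tcp to xyz with tool down and toolx at yaw deg (world)"""
    p,r,o=tcp();m=r.as_matrix()
    if yaw is None: yaw=np.degrees(np.arctan2(m[1,0],m[0,0]))
    c,s=np.cos(np.radians(yaw)),np.sin(np.radians(yaw))
    G=np.array([[c,s,0],[s,-c,0],[0,0,-1.]])
    w=R.from_matrix(m.T@G).as_rotvec()
    st()
    if xyz is not None: print("shift cm at current axes",(m.T@(np.array(xyz)-p)/10).round(2),"at target axes",(G.T@(np.array(xyz)-p)/10).round(2))
    print("rotvec",w.round(3),"deg",np.degrees(np.linalg.norm(w)).round(1))
E
python3 - <<'E'
from h import *
s=eyes.snapshot("side"); t=eyes.snapshot("top")
for n,a,b in [("R",(317.4,271.7),(328.3,174.2)),("L",(237.9,167.7),(178.3,179.8)),("red",(195.9,170.2),(165.7,217)),("F",(263.5,275.3),(333.1,217.7)),("root",(291.1,178.4),(261.4,151.4)),("seat",(260.4,191.9),(260.4,182.8)),("keeper",(261.1,193.7),(257.5,186.5)),]:
    print(n,tri((s,a),(t,b)))
st()
E
```

```text
R (array([ 587. , -267.6,   53.2]), array([2.5, 2.5]))
L (array([561.8, 254.2,  85.3]), array([2.5, 2.5]))
red (array([432.9, 294.5,  78.6]), array([4.1, 4.1]))
F (array([ 438.3, -274.1,   86.9]), array([6.8, 6.8]))
root (array([628.6, -26.7, 176.5]), array([10.1, 10.1]))
seat (array([535.6, -25.2, 149.6]), array([4.4, 4.4]))
keeper (array([532.8, -17.7, 138.8]), array([3.1, 3.1]))
t 1.55 tcp [216.5 586.3 239.3] toolx yaw 69.73 z [ 0.  0. -1.] F [-0.3 -0.4 -0.8] gap 0.999 q6 -0.1
```

```bash
python3 -m crank '[{"xyz":[0,0,-3],"rotation":[0,0,-0.118],"fingers":0},{"xyz":[0,0,-3],"rotation":[0,0,-0.118],"fingers":0},{"xyz":[0,0,-3],"rotation":[0,0,-0.118],"fingers":0},{"xyz":[-3.6,1.4,-0.8],"rotation":[0,0,0],"fingers":0},{"xyz":[-3.6,1.4,-0.8],"rotation":[0,0,0],"fingers":0},{"xyz":[-3.6,1.4,-0.8],"rotation":[0,0,0],"fingers":0},{"xyz":[-3.6,1.4,-0.8],"rotation":[0,0,0],"fingers":0},{"xyz":[-3.6,1.4,-0.8],"rotation":[0,0,0],"fingers":0},{"xyz":[-3.6,1.4,-0.8],"rotation":[0,0,0],"fingers":0},{"xyz":[-3.6,1.4,-0.8],"rotation":[0,0,0],"fingers":0}]'
python3 - <<'E'
from h import *
st()
E
```

```text
clock: 2.38
eef_pos: [318.8, 331.5, 389.4]
eef_rot: [0.697, 0.717, -0.001, 0.0]
force: [2.1, -0.1, -0.3]
finger_gap: 1.002
t 2.38 tcp [318.8 331.5 389.4] toolx yaw 91.55 z [-0.    -0.001 -1.   ] F [ 2.1 -0.1 -0.3] gap 1.002 q6 -0.92
```

```bash
python3 -m crank '[{"xyz":[-1.5,2.5,-1],"rotation":[0,0,0.027],"fingers":0},{"xyz":[-2.5,3,-1],"rotation":[0,0,0],"fingers":0},{"xyz":[-2.5,3,0],"rotation":[0,0,0],"fingers":0},{"xyz":[0,1,0],"rotation":[0,0,0],"fingers":0},{"xyz":[0,0,0],"rotation":[0,0,0],"fingers":0}]'
python3 - <<'E'
from h import *
w=eyes.snapshot("wrist");save(w,"w1",size=(800,600));st();np.save("w1K.npy",w["K"]);np.save("w1T.npy",w["cam_to_world"])
E
```

```text
clock: 2.8
eef_pos: [418.9, 256.8, 413.9]
eef_rot: [0.709, 0.705, 0.002, 0.002]
force: [-1.1, 0.3, -1.1]
finger_gap: 1.0
t 2.85 tcp [418.1 257.  413.8] toolx yaw 89.65 z [ 0.005 -0.001 -1.   ] F [-0.  -0.4  0.6] gap 1.001 q6 -1.13
```

View pics/w1.png

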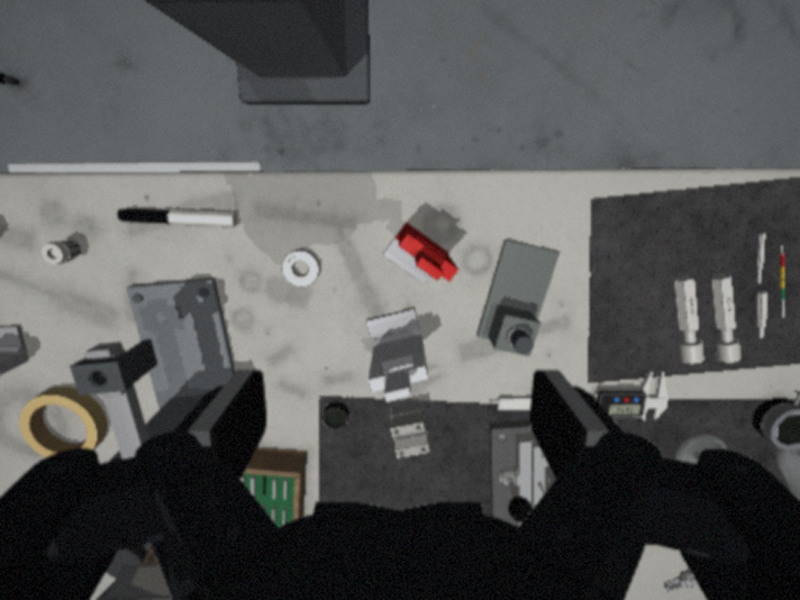

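```bash
python3 -m crank '[{"xyz":[-4,0,0],"rotation":[0,0,0],"fingers":0},{"xyz":[-4,0,0.8],"rotation":[0,0,0],"fingers":0},{"xyz":[-4,0,0.8],"rotation":[0,0,0],"fingers":0},{"xyz":[-4,0,0.8],"rotation":[0,0,0],"fingers":0},{"xyz":[-4,0,0.8],"rotation":[0,0,0],"fingers":0},{"xyz":[-4,0,0.8],"rotation":[0,0,0],"fingers":0},{"xyz":[-3,0,0.8],"rotation":[0,0,0],"fingers":0},{"xyz":[-1,0,0.3],"rotation":[0,0,0],"fingers":0},{"xyz":[0,0,0],"rotation":[0,0,0],"fingers":0}]'
python3 - <<'E'
from h import *
w=eyes.snapshot("wrist");save(w,"w2",size=(800,600));st();np.savez("w2.npz",K=w["K"],T=w["cam_to_world"])
E
```

```text
clock: 3.6
eef_pos: [410.3, -23.3, 358.7]
eef_rot: [0.703, 0.711, 0.002, 0.0]
force: [-0.5, 1.5, 0.1]
finger_gap: 0.995
t 3.65 tcp [410.3 -22.4 359. ] toolx yaw 90.64 z [ 0.003  0.002 -1.   ] F [-0.1 -0.1  0.6] gap 1.003 q6 -1.78
```

View pics/w2.png

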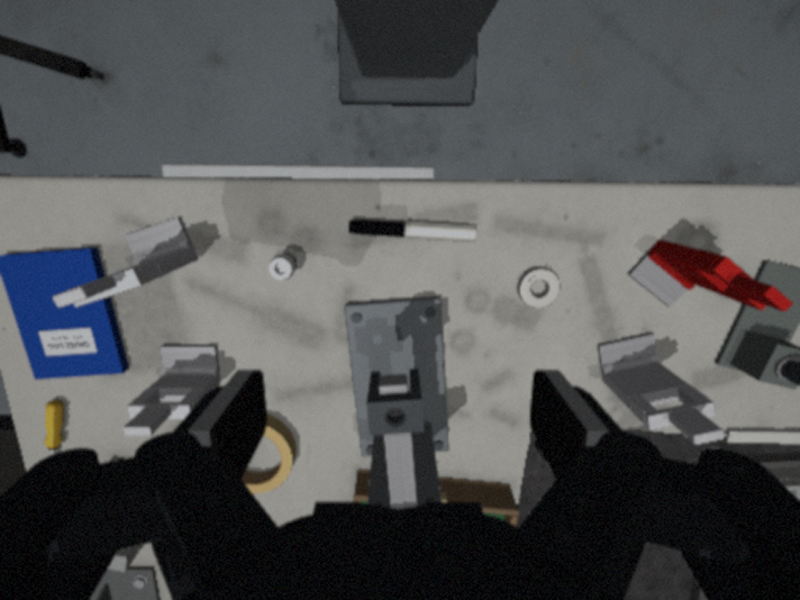

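```bash
python3 - <<'E'
import cv2
f=cv2.imread("pics/w2.png")
f=cv2.resize(f,(512,384),interpolation=cv2.INTER_AREA)
cv2.imwrite("pics/w2h.png",cv2.resize(f[180:330,205:305],(533,800) and (400,600),interpolation=cv2.INTER_CUBIC))
cv2.imwrite("pics/w2l.png",cv2.resize(f[130:285,10:170],(619,600),interpolation=cv2.INTER_CUBIC))
E
```

```text
(no output)
```

View pics/w2h.png

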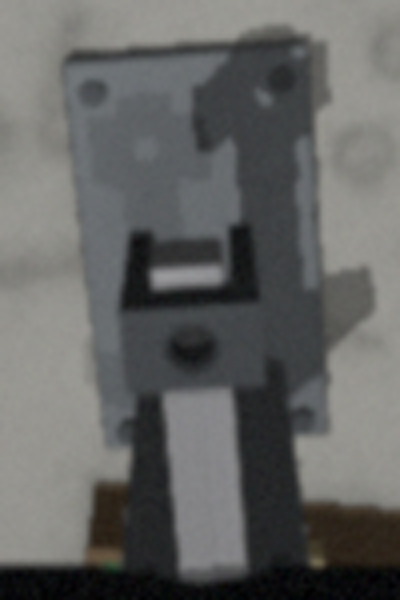

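View pics/w2l.png

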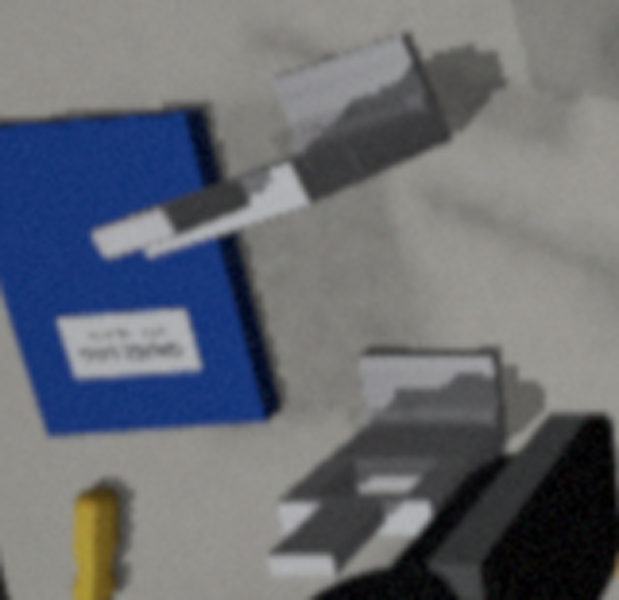

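```bash
cat >> h.py <<'E'
from scipy.optimize import least_squares
def fit(p,pts,init,hfree=False):
    """pts: list of (local xyz (z or 'hN' relative to eye height), uv). params x,y,yaw[deg](,h)"""
    def X(q):
        c,s=np.cos(np.radians(q[2])),np.sin(np.radians(q[2]));o=[]
        for l,_ in pts:
            z=l[2] if not isinstance(l[2],str) else q[3]+float(l[2][1:])
            o.append([q[0]+c*l[0]-s*l[1],q[1]+s*l[0]+c*l[1],z])
        return np.array(o)
    uv=np.array([u for _,u in pts],float)
    r=least_squares(lambda q:(proj(p,X(q))-uv).ravel(),init,loss="soft_l1")
    print(r.x.round(2),"res",(proj(p,X(r.x))-uv).round(1).tolist())
    return r.x
def lz(n):
    d=np.load(n);return dict(K=d["K"],cam_to_world=d["T"])
E
python3 - <<'E'
from h import *
p=lz("w2.npz")
c=lambda a,b:(a/4+205,b/4+180)
fit(p,[((-155,-55,12),c(66,62)),((-155,55,12),c(306,50)),((-118,-22.5,170),c(125,310)),((-118,22.5,170),c(258,305)),((-88,-22.5,170),c(120,395)),((-88,22.5,170),c(266,388)),((-103,0,170),c(192,346))],[635,-22,0])
fit(p,[((-15,-22.5,170),c(125,310)),((-15,22.5,170),c(258,305)),((15,-22.5,170),c(120,395)),((15,22.5,170),c(266,388)),((0,0,170),c(192,346))],[535,-22,0])
c=lambda a,b:(a/3.87+10,b/3.87+130)
fit(p,[((-42,-32,7),c(272,78)),((-42,32,7),c(408,35)),((-8,-13,"h63"),c(92,235)),((-8,13,"h63"),c(163,208)),((2,-13,"h63"),c(105,258)),((-8,32,"h23"),c(295,165)),((8,32,"h23"),c(312,203))],[440,-270,20,84])
fit(p,[((-42,-32,7),c(362,352)),((-42,32,7),c(498,350)),((-8,-13,"h63"),c(287,550)),((-8,13,"h63"),c(350,548)),((-8,-32,"h23"),c(283,500)),((-8,32,"h23"),c(432,500)),((2,-13,"h63"),c(272,573))],[590,-270,0,84])
f=cv2.resize(cv2.imread("pics/w2.png"),(512,384),interpolation=cv2.INTER_AREA)
cv2.imwrite("pics/w2r.png",cv2.resize(f[140:300,370:512],(532,600),interpolation=cv2.INTER_CUBIC))
E
```

```text
[639.06 -16.84   3.38] res [[-1.1, -0.8], [1.5, -0.8], [-1.7, 0.3], [0.7, -0.0], [1.1, -0.1], [-0.5, 0.1], [-0.1, 1.1]]
[535.89 -22.86   2.95] res [[-1.6, -0.1], [0.8, -0.2], [1.0, -0.5], [-0.6, -0.0], [-0.0, 0.8]]
[ 442.52 -274.11   17.64   97.6 ] res [[0.1, -0.2], [-0.5, -0.3], [-0.6, -0.8], [0.5, 0.1], [0.2, 0.9], [-0.4, -0.5], [0.6, 0.9]]
[ 582.97 -262.5     1.09   59.1 ] res [[0.1, 0.1], [0.1, 0.4], [-3.6, 0.1], [-2.1, 0.5], [0.1, -0.6], [1.6, -0.9], [1.5, 0.2]]
```

View pics/w2r.png

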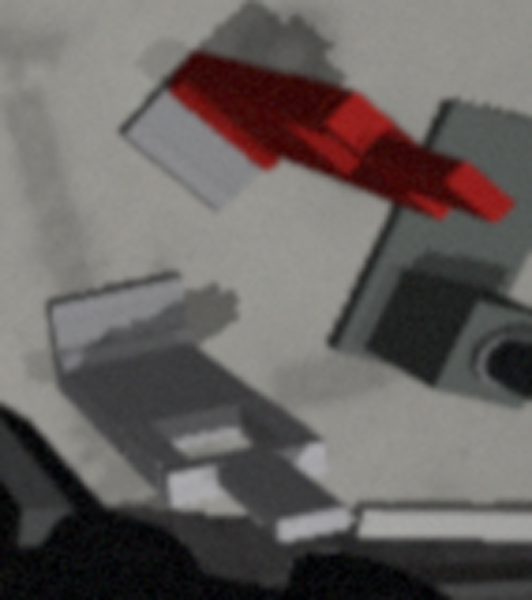

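```bash
python3 - <<'E'
from h import *
p=lz("w2.npz")
c=lambda a,b:(a/3.75+370,b/3.75+140)
fit(p,[((-42,-32,7),c(50,302)),((-42,32,7),c(178,272)),((-8,-13,"h63"),c(278,520)),((-8,13,"h63"),c(349,508)),((-8,-32,"h23"),c(165,468)),((-8,32,"h23"),c(322,438))],[560,255,10,84])
c=lambda a,b:(a/3.87+10,b/3.87+130)
fit(p,[((-42,-32,7),c(272,78)),((-42,32,7),c(408,35)),((-8,-13,159),c(92,235)),((-8,13,159),c(163,208)),((2,-13,159),c(105,258)),((-8,32,119),c(295,165)),((8,32,119),c(312,203))],[440,-270,20])
E
```

```text
[568.2  254.66  13.65  85.51] res [[-0.7, -0.3], [0.5, 0.3], [-0.5, -0.3], [-0.2, -0.9], [0.1, 1.0], [1.1, 0.4]]
[ 442.8  -275.12   17.12] res [[-0.4, -0.3], [-0.8, -0.0], [-0.4, -1.0], [0.7, 0.1], [0.3, 0.6], [-0.3, -0.3], [0.6, 1.0]]
```

```bash
python3 - <<'E'
from h import *
f=cv2.resize(cv2.imread("pics/w1.png"),(512,384),interpolation=cv2.INTER_AREA)
cv2.imwrite("pics/w1p.png",cv2.resize(f[145:235,220:370],(800,480),interpolation=cv2.INTER_CUBIC))
E
```

```text
(no output)
```

View pics/w1p.png

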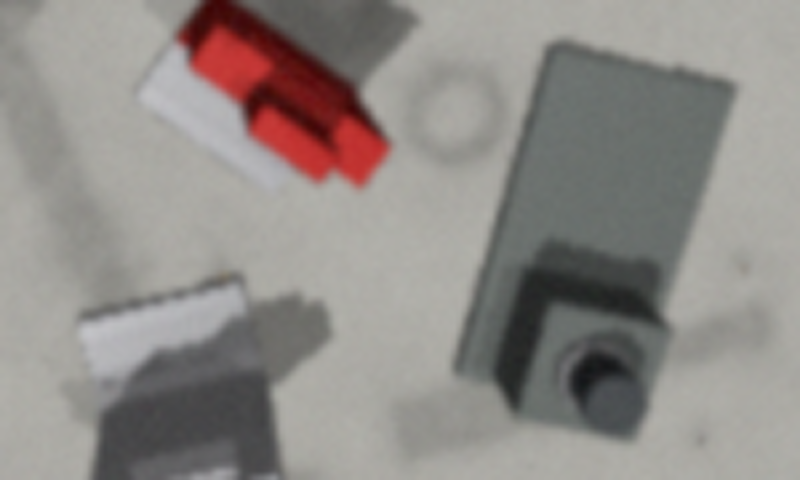

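```bash
python3 - <<'E'
from h import *
p=dict(K=np.load("w1K.npy"),cam_to_world=np.load("w1T.npy"))
c=lambda a,b:(a/5.333+220,b/5.333+145)
fit(p,[((-45,-35,8),c(552,44)),((-45,35,8),c(737,86)),((85,-35,8),c(462,378)),((41,-22,52),c(548,305)),((41,22,52),c(672,325)),((85,-22,52),c(517,415)),((85,22,52),c(633,440))],[460,360,0])
plan((536,-22.5,200),93)
E
```

```text
[481.45 412.2  -12.1 ] res [[-0.3, -1.7], [0.4, -2.1], [-0.8, -1.3], [0.2, 0.3], [0.1, 1.1], [-0.3, 1.5], [0.6, 1.2]]
t 3.65 tcp [410.3 -22.4 359. ] toolx yaw 90.64 z [ 0.003  0.002 -1.   ] F [-0.1 -0.1  0.6] gap 1.003 q6 -1.78
shift cm at current axes [-0.19 12.52 15.93] at target axes [-0.67 12.55 15.9 ]
rotvec [ 0.003 -0.002 -0.041] deg 2.4
```

```bash
python3 -m crank '[{"xyz":[-0.1,2.1,2.6],"rotation":[0,0,-0.041],"fingers":0},{"xyz":[-0.1,2.1,2.6],"rotation":[0,0,0],"fingers":0},{"xyz":[-0.1,2.1,2.6],"rotation":[0,0,0],"fingers":0},{"xyz":[-0.1,2.1,2.6],"rotation":[0,0,0],"fingers":0},{"xyz":[-0.1,2.1,2.6],"rotation":[0,0,0],"fingers":0},{"xyz":[-0.1,2.0,1.2],"rotation":[0,0,0],"fingers":0},{"xyz":[0,0,0],"rotation":[0,0,0],"fingers":0}]'
python3 - <<'E'
from h import *
w=eyes.snapshot("wrist");save(w,"w3",size=(800,600));np.savez("w3.npz",K=w["K"],T=w["cam_to_world"])
plan((536,-22.5,200),93)
E
```

```text
clock: 4.23
eef_pos: [541.9, -7.9, 215.6]
eef_rot: [0.684, 0.729, 0.005, 0.003]
force: [-1.3, -0.1, 0.2]
finger_gap: 1.001
t 4.28 tcp [540.3  -7.6 216.2] toolx yaw 93.72 z [ 0.01   0.004 -1.   ] F [-1.   0.2 -0.6] gap 1.003 q6 -1.77
shift cm at current axes [-1.47 -0.54  1.61] at target axes [-1.47 -0.5   1.62]
rotvec [ 0.011 -0.003  0.013] deg 1.0
```

View pics/w3.png

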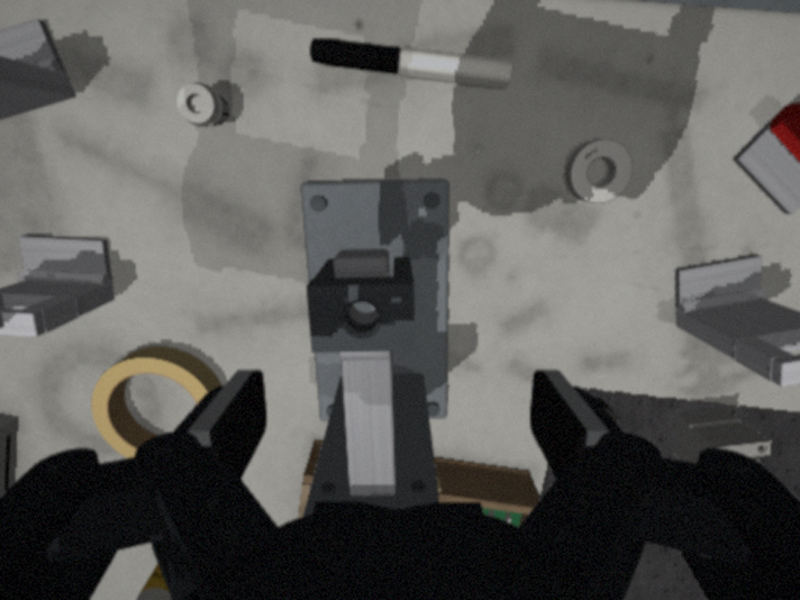

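```bash
python3 - <<'E'
from h import *
f=cv2.imread("pics/w3.png")
cv2.imwrite("pics/w3h.png",cv2.resize(f[170:430,290:470],(540,780) and (415,600),interpolation=cv2.INTER_CUBIC))
f=cv2.imread("pics/w3.png")[235:345,295:425]
cv2.imwrite("pics/w3k.png",cv2.resize(f,(709,600),interpolation=cv2.INTER_CUBIC))
E
```

```text
(no output)
```

View pics/w3h.png

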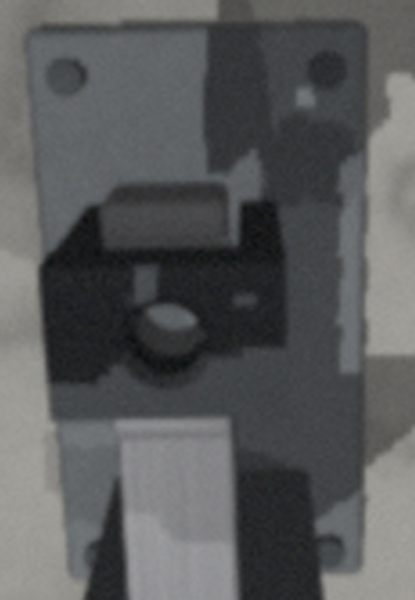

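View pics/w3k.png

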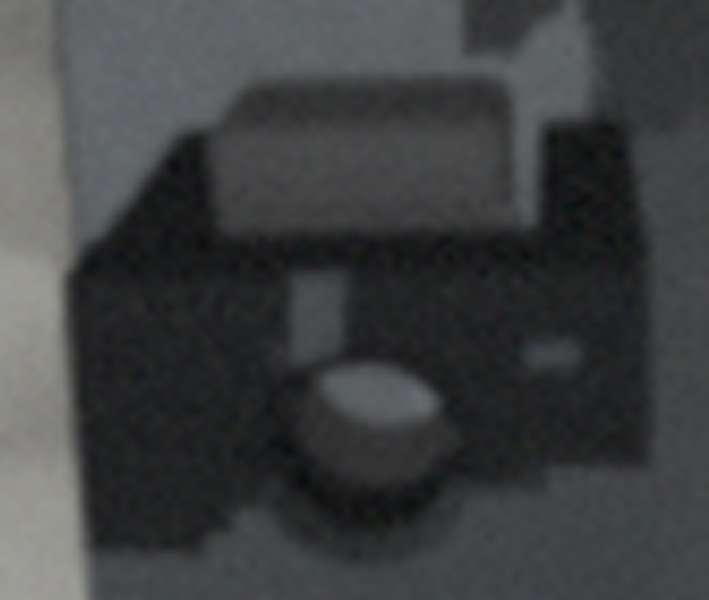

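```bash
python3 - <<'E'
from h import *
p=lz("w3.npz")
c=lambda a,b:((a/2.306+290)/1.5625,(b/2.306+170)/1.5625)
K=[((-118,-22.5,170),c(42,262)),((-118,22.5,170),c(285,260)),((-88,-22.5,170),c(52,418)),((-103,0,170),(368/5.454/1.5625+295/1.5625,(460/5.454+235)/1.5625))]
fit(p,[((-155,-55,12),c(28,30)),((-155,55,12),c(368,24))]+K,[635,-22,0])
fit(p,K,[635,-22,3])
plan((536,-22.5,147),93)
E
```

```text
[637.92 -14.62   4.46] res [[-1.2, -1.2], [0.9, -0.9], [-0.7, 0.9], [1.3, 0.5], [-0.3, 0.4], [0.1, -0.6]]
[637.69 -14.59   4.48] res [[-0.7, 0.5], [1.3, 0.1], [-0.4, 0.1], [0.1, -0.9]]
t 4.28 tcp [540.3  -7.6 216.2] toolx yaw 93.72 z [ 0.01   0.004 -1.   ] F [-1.   0.2 -0.6] gap 1.003 q6 -1.77
shift cm at current axes [-1.48 -0.59  6.91] at target axes [-1.47 -0.5   6.92]
rotvec [ 0.011 -0.003  0.013] deg 1.0
```

```bash
python3 -m crank '[{"xyz":[-1.48,-0.6,0],"rotation":[0.011,-0.003,-0.008],"fingers":0},{"xyz":[0,0,1],"rotation":[0,0,0],"fingers":0},{"xyz":[0,0,0],"rotation":[0,0,0],"fingers":0}]'
python3 - <<'E'
from h import *
plan((535.3,-22.6,147),94.3)
E
```

```text
clock: 4.53
eef_pos: [534.1, -17.9, 207.1]
eef_rot: [0.679, 0.734, 0.0, -0.0]
force: [-1.2, -0.4, -1.0]
finger_gap: 0.999
t 4.53 tcp [534.1 -17.9 207.1] toolx yaw 94.48 z [-0.     0.001 -1.   ] F [-1.2 -0.4 -1. ] gap 0.999 q6 -1.79
shift cm at current axes [-0.48  0.09  6.  ] at target axes [-0.48  0.09  6.01]
rotvec [-0.    -0.001  0.003] deg 0.2
```

```bash
python3 -m crank '[{"xyz":[-0.5,0.1,1.5],"rotation":[0,0,0],"fingers":0},{"xyz":[-0.1,0.0,1.8],"rotation":[0,0,0],"fingers":0},{"xyz":[0,0,1.7],"rotation":[0,0,0],"fingers":0},{"xyz":[0,0,0.9],"rotation":[0,0,0],"fingers":0},{"xyz":[0,0,0],"rotation":[0,0,0],"fingers":0}]'
python3 - <<'E'
from h import *
w=eyes.snapshot("wrist");save(w,"w4",box=(130,100,400,384),size=(570,600));
plan((535.3,-22.6,147),94.3)
E
```

```text
clock: 4.95
eef_pos: [535.4, -18.8, 150.3]
eef_rot: [0.678, 0.735, 0.003, 0.002]
force: [-0.0, 1.2, 0.7]
finger_gap: 0.999
t 5.0 tcp [535.6 -18.8 151.1] toolx yaw 94.58 z [ 0.007  0.001 -1.   ] F [ 0.6 -0.8  0.1] gap 1.0 q6 -1.8
shift cm at current axes [-0.37 -0.06  0.41] at target axes [-0.37 -0.06  0.41]
rotvec [ 0.007 -0.001  0.005] deg 0.5
```

View pics/w4.png

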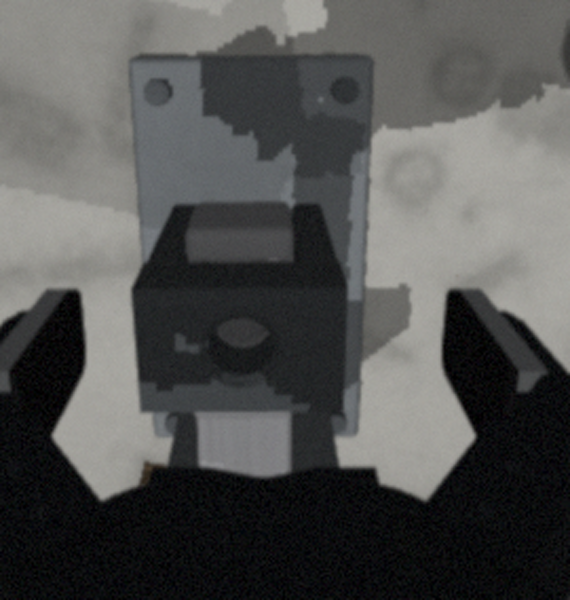

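```bash
python3 -m crank '[{"xyz":[-0.45,-0.05,0.5],"rotation":[0.007,0,0],"fingers":0},{"xyz":[-0.1,0,0.1],"rotation":[0,0,0],"fingers":0},{"xyz":[0,0,0],"rotation":[0,0,0],"fingers":90},{"xyz":[0,0,0],"rotation":[0,0,0],"fingers":255},{"xyz":[0,0,0],"rotation":[0,0,0],"fingers":255},{"xyz":[0,0,0],"rotation":[0,0,0],"fingers":255},{"xyz":[0,0,0],"rotation":[0,0,0],"fingers":255}]' 50
python3 - <<'E'
from h import *
plan((535.3,-22.6,147),94.3)
E
```

```text
clock: 5.58
eef_pos: [537.3, -24.5, 148.7]
eef_rot: [0.678, 0.735, 0.002, 0.002]
force: [0.2, 0.5, -1.6]
finger_gap: 0.514
t 5.58 tcp [537.3 -24.5 148.7] toolx yaw 94.58 z [ 0.005 -0.    -1.   ] F [ 0.2  0.5 -1.6] gap 0.514 q6 -1.81
shift cm at current axes [ 0.21 -0.18  0.16] at target axes [ 0.21 -0.18  0.17]
rotvec [0.005 0.001 0.005] deg 0.4
```

```bash
python3 -m crank '[{"xyz":[0,0,-1],"rotation":[0,0,0],"fingers":255},{"xyz":[0,0,-2],"rotation":[0,0,0],"fingers":255},{"xyz":[0,0,-3],"rotation":[0,0,0],"fingers":255},{"xyz":[0,0,-3],"rotation":[0,0,0],"fingers":255},{"xyz":[0,0,-3],"rotation":[0,0,0],"fingers":255},{"xyz":[0,0,-1],"rotation":[0,0,0],"fingers":255}]' 50
python3 - <<'E'
from h import *
plan((430,412,270),78)
E
```

```text
clock: 6.08
eef_pos: [534.0, -24.1, 284.3]
eef_rot: [0.678, 0.735, -0.001, -0.001]
force: [0.6, 0.0, -0.9]
finger_gap: 0.519
t 6.08 tcp [534.  -24.1 284.3] toolx yaw 94.57 z [-0.003  0.001 -1.   ] F [ 0.6  0.  -0.9] gap 0.519 q6 -1.81
shift cm at current axes [44.3  -6.89  1.51] at target axes [ 40.49 -19.24   1.43]
rotvec [-0.003 -0.001  0.289] deg 16.6
```

```bash
python3 -m crank '[{"xyz":[2,-0.4,0],"rotation":[0,0,0],"fingers":255},{"xyz":[3.9,-0.6,0],"rotation":[0,0,0],"fingers":255},{"xyz":[4,-0.6,0],"rotation":[0,0,0],"fingers":255},{"xyz":[4,-0.6,0],"rotation":[0,0,0],"fingers":255},{"xyz":[4,-0.6,0],"rotation":[0,0,0],"fingers":255},{"xyz":[4,-0.6,0],"rotation":[0,0,0],"fingers":255},{"xyz":[4,-0.6,0],"rotation":[0,0,0],"fingers":255},{"xyz":[4,-0.6,0],"rotation":[0,0,0],"fingers":255},{"xyz":[4,-0.6,0],"rotation":[0,0,0],"fingers":255},{"xyz":[4,-0.6,0],"rotation":[0,0,0],"fingers":255}]'
python3 -m crank '[{"xyz":[3.5,-0.6,0],"rotation":[0,0,0.1],"fingers":255},{"xyz":[1,-0.6,0],"rotation":[0,0,0.1],"fingers":255},{"xyz":[0,0,0],"rotation":[0,0,0.09],"fingers":255},{"xyz":[0,0,0],"rotation":[0,0,0],"fingers":255}]'
python3 - <<'E'
from h import *
w=eyes.snapshot("wrist");save(w,"w5",size=(800,600));np.savez("w5.npz",K=w["K"],T=w["cam_to_world"])
plan((481,412,170),78)
E
```

```text
clock: 6.92
eef_pos: [445.9, 354.5, 296.8]
eef_rot: [0.682, 0.731, 0.004, 0.004]
force: [1.9, 0.4, -2.4]
finger_gap: 0.521
clock: 7.25
eef_pos: [426.5, 409.4, 299.1]
eef_rot: [0.782, 0.623, 0.005, 0.003]
force: [0.5, 0.6, -1.7]
finger_gap: 0.515
t 7.3 tcp [426.6 409.1 299.1] toolx yaw 77.39 z [ 0.012  0.002 -1.   ] F [-0.2  0.9 -1.6] gap 0.523 q6 -0.68
shift cm at current axes [ 1.41  5.11 12.98] at target axes [ 1.41  5.27 12.91]
rotvec [ 0.011 -0.005 -0.011] deg 0.9
```

View pics/w5.png

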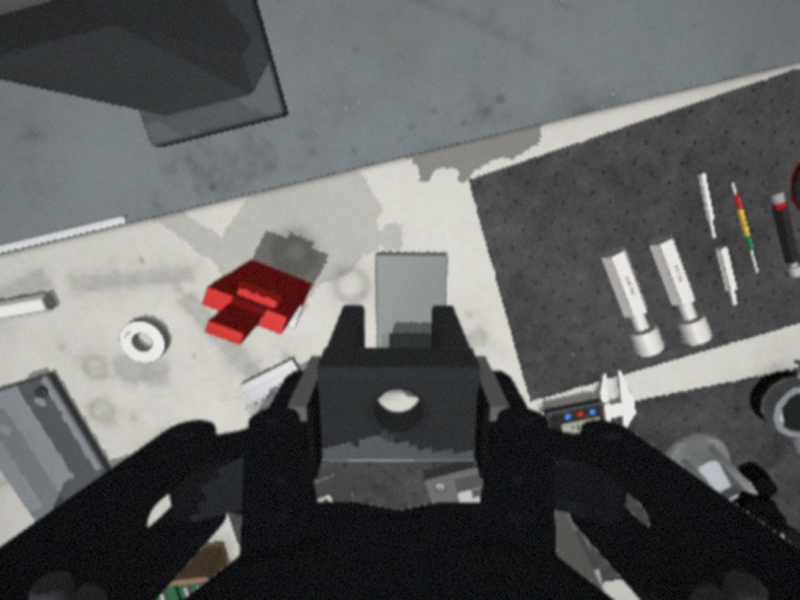

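```bash
python3 - <<'E'
from h import *
p=lz("w5.npz")
a=onz(p,(376/1.5625,253/1.5625),8);b=onz(p,(447/1.5625,253.5/1.5625),8)
print(a,b,np.linalg.norm(a-b)); d=b-a; yaw=np.degrees(np.arctan2(-d[0],d[1]));print(yaw)
u=np.array([np.cos(np.radians(yaw)),np.sin(np.radians(yaw))])
print("pad",(a+b)[:2]/2+45*u,"mid bare -",(a+b)[:2]/2+40*u)
E
```

```text
[432.6 389.    8. ] [448.4 455.5   8. ] 68.35122529991689
-13.365315752632664
pad [484.28121953 411.84784559] mid bare - [479.41663958 413.00364052]
```

```bash
python3 -m crank '[{"xyz":[0.5,1.6,2.5],"rotation":[0.011,-0.005,0],"fingers":255},{"xyz":[0.5,1.6,3],"rotation":[0,0,0],"fingers":255},{"xyz":[0.4,1.6,3],"rotation":[0,0,0],"fingers":255},{"xyz":[0,0,3],"rotation":[0,0,0],"fingers":255},{"xyz":[0,0,3],"rotation":[0,0,0],"fingers":255},{"xyz":[0,0,2],"rotation":[0,0,0],"fingers":255},{"xyz":[0,0,0],"rotation":[0,0,0],"fingers":255}]'
python3 - <<'E'
from h import *
plan((477,413,49),77.4)
E
```

```text
clock: 7.88
eef_pos: [483.1, 409.3, 134.0]
eef_rot: [0.773, 0.634, 0.004, 0.0]
force: [-0.6, -0.9, -2.4]
finger_gap: 0.515
t 7.88 tcp [483.1 409.3 134. ] toolx yaw 78.7 z [ 0.006  0.004 -1.   ] F [-0.6 -0.9 -2.4] gap 0.515 q6 -0.76
shift cm at current axes [ 0.2  -0.72  8.5 ] at target axes [ 0.23 -0.68  8.5 ]
rotvec [ 0.005 -0.005  0.023] deg 1.4
```

```bash
python3 -m crank '[{"xyz":[0.2,-0.7,1.5],"rotation":[0.005,-0.005,0.02],"fingers":255},{"xyz":[0.05,0,2],"rotation":[0,0,0],"fingers":255},{"xyz":[0,0,2],"rotation":[0,0,0],"fingers":255},{"xyz":[0,0,1.5],"rotation":[0,0,0],"fingers":255},{"xyz":[0,0,0.8],"rotation":[0,0,0],"fingers":255},{"xyz":[0,0,0],"rotation":[0,0,0],"fingers":255}]'
python3 - <<'E'
from h import *
plan((477,413,47),77.4)
E
```

```text
clock: 8.38
eef_pos: [481.3, 411.6, 60.9]
eef_rot: [0.776, 0.63, 0.003, 0.0]
force: [-1.1, 0.3, -2.0]
finger_gap: 0.516
t 8.38 tcp [481.3 411.6  60.9] toolx yaw 78.16 z [ 0.005  0.003 -1.   ] F [-1.1  0.3 -2. ] gap 0.516 q6 -0.75
shift cm at current axes [ 0.05 -0.46  1.39] at target axes [ 0.05 -0.45  1.39]
rotvec [ 0.004 -0.004  0.013] deg 0.8
```

```bash
python3 -m crank '[{"xyz":[0,-0.5,0.7],"rotation":[0.004,-0.004,0.01],"fingers":255},{"xyz":[0,-0.1,0.5],"rotation":[0,0,0],"fingers":255},{"xyz":[0,0,0.2],"rotation":[0,0,0],"fingers":255},{"xyz":[0,0,0],"rotation":[0,0,0],"fingers":255}]'
python3 - <<'E'
from h import *
plan((477,413,47),77.4)
E
```

```text
clock: 8.72
eef_pos: [476.9, 413.6, 50.0]
eef_rot: [0.779, 0.627, 0.002, 0.0]
force: [0.1, 0.2, -2.0]
finger_gap: 0.519
t 8.72 tcp [476.9 413.6  50. ] toolx yaw 77.63 z [ 0.004  0.002 -1.   ] F [ 0.1  0.2 -2. ] gap 0.519 q6 -0.73
shift cm at current axes [-0.06  0.02  0.3 ] at target axes [-0.06  0.02  0.3 ]
rotvec [ 0.003 -0.003  0.004] deg 0.3
```

```bash
python3 -m crank '[{"xyz":[0,0,0.25],"rotation":[0.002,-0.002,0],"fingers":255},{"xyz":[0,0,0.2],"rotation":[0,0,0],"fingers":255},{"xyz":[0,0,0],"rotation":[0,0,0],"fingers":255}]'
python3 - <<'E'
from h import *
st()
E
```

```text
clock: 8.97
eef_pos: [477.5, 414.1, 46.5]
eef_rot: [0.779, 0.627, 0.002, 0.0]
force: [-0.1, 0.1, -2.6]
finger_gap: 0.519
t 8.97 tcp [477.5 414.1  46.5] toolx yaw 77.67 z [ 0.003  0.002 -1.   ] F [-0.1  0.1 -2.6] gap 0.519 q6 -0.74
```

```bash
python3 -m crank '[{"xyz":[0,0,0.15],"rotation":[0,0,0],"fingers":255},{"xyz":[0,0,0],"rotation":[0,0,0],"fingers":255}]'
python3 -m crank '[{"xyz":[0,0,0.15],"rotation":[0,0,0],"fingers":255},{"xyz":[0,0,0],"rotation":[0,0,0],"fingers":255}]'
```

```text
clock: 9.13
eef_pos: [477.9, 414.3, 46.8]
eef_rot: [0.779, 0.627, 0.002, 0.0]
force: [0.6, -0.1, -1.2]
finger_gap: 0.52
clock: 9.3
eef_pos: [478.4, 414.6, 46.6]
eef_rot: [0.779, 0.627, 0.003, 0.0]
force: [1.5, 0.9, -2.9]
finger_gap: 0.517
```

```bash
python3 -m crank '[{"xyz":[0,0,0],"rotation":[0,0,0],"fingers":60},{"xyz":[0,0,0],"rotation":[0,0,0],"fingers":0},{"xyz":[0,0,0],"rotation":[0,0,0],"fingers":0},{"xyz":[0,0,0],"rotation":[0,0,0],"fingers":0},{"xyz":[0,0,-1.5],"rotation":[0,0,0],"fingers":0},{"xyz":[0,0,-3],"rotation":[0,0,0],"fingers":0},{"xyz":[0,0,-4],"rotation":[0,0,0],"fingers":0},{"xyz":[0,0,-4],"rotation":[0,0,0],"fingers":0},{"xyz":[0,0,-4],"rotation":[0,0,0],"fingers":0},{"xyz":[0,0,-4],"rotation":[0,0,0],"fingers":0}]'
python3 - <<'E'
from h import *
w=eyes.snapshot("wrist");save(w,"w6",size=(800,600));np.savez("w6.npz",K=w["K"],T=w["cam_to_world"])
st()
E
```

```text
clock: 10.13
eef_pos: [473.9, 411.3, 248.9]
eef_rot: [0.779, 0.627, -0.006, -0.0]
force: [1.3, 1.0, -0.4]
finger_gap: 0.996
t 10.18 tcp [476.5 413.2 257.6] toolx yaw 77.69 z [-0.001 -0.001 -1.   ] F [ 2.3  2.  10.6] gap 1.001 q6 -0.74
```

View pics/w6.png

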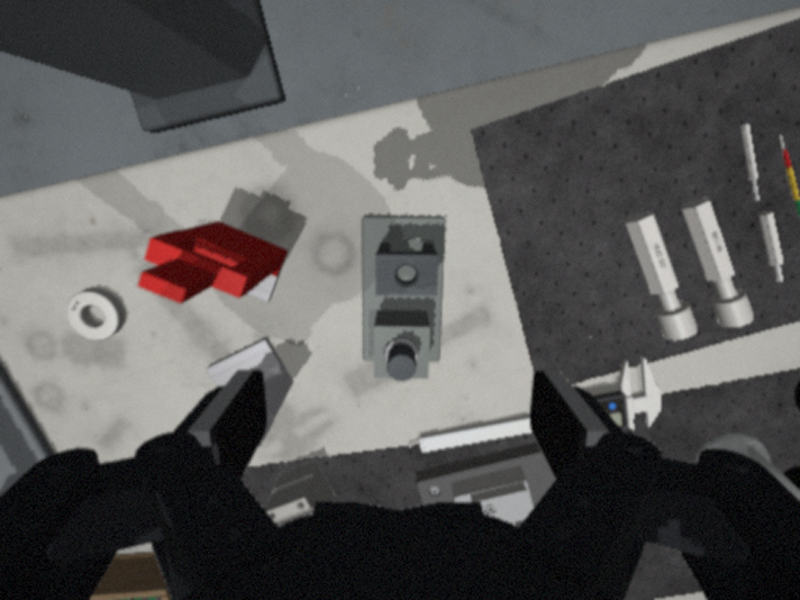

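```bash
python3 - <<'E'
from h import *
p=lz("w6.npz")
print("keeper hole",onz(p,(406/1.5625,273.5/1.5625),68),"pin",onz(p,(402/1.5625,364/1.5625),82))
plan((420,-275,280),110)
E
```

```text
keeper hole [476.2 416.   68. ] pin [538.7 399.6  82. ]
t 10.18 tcp [476.5 413.2 257.6] toolx yaw 77.69 z [-0.001 -0.001 -1.   ] F [ 2.3  2.  10.6] gap 1.001 q6 -0.74
shift cm at current axes [-68.44   9.16  -2.17] at target axes [-62.74 -28.84  -2.24]
rotvec [-0.001  0.001 -0.564] deg 32.3
```

```bash
python3 -m crank '[{"xyz":[-2,0,0],"rotation":[0,0,0],"fingers":0},{"xyz":[-4,0.5,0],"rotation":[0,0,0],"fingers":0},{"xyz":[-4,0.5,0],"rotation":[0,0,0],"fingers":0},{"xyz":[-4,0.5,0],"rotation":[0,0,0],"fingers":0},{"xyz":[-4,0.5,0],"rotation":[0,0,0],"fingers":0},{"xyz":[-4,0.5,0],"rotation":[0,0,0],"fingers":0},{"xyz":[-4,0.5,0],"rotation":[0,0,0],"fingers":0},{"xyz":[-4,0.5,0],"rotation":[0,0,0],"fingers":0},{"xyz":[-4,0.5,0],"rotation":[0,0,0],"fingers":0},{"xyz":[-4,0.5,0],"rotation":[0,0,0],"fingers":0}]'
python3 - <<'E'
from h import *
plan((430,-270,260),107)
E
```

```text
clock: 11.02
eef_pos: [439.8, 27.7, 260.2]
eef_rot: [0.775, 0.631, 0.007, 0.001]
force: [1.2, -0.3, 0.5]
finger_gap: 1.0
t 11.02 tcp [439.8  27.7 260.2] toolx yaw 78.3 z [ 0.013  0.008 -1.   ] F [ 1.2 -0.3  0.5] gap 1.0 q6 -1.45
shift cm at current axes [-29.35   5.08  -0.23] at target axes [-2.818e+01 -9.640e+00  2.000e-02]
rotvec [ 0.013 -0.007 -0.501] deg 28.7
```

```bash
python3 -m crank '[{"xyz":[-3.8,0.6,0],"rotation":[0.013,-0.007,-0.1],"fingers":0},{"xyz":[-3.8,0.3,0],"rotation":[0,0,-0.1],"fingers":0},{"xyz":[-3.8,-0.1,0],"rotation":[0,0,-0.1],"fingers":0},{"xyz":[-3.8,-0.4,0],"rotation":[0,0,-0.1],"fingers":0},{"xyz":[-3.8,-0.8,0],"rotation":[0,0,-0.1],"fingers":0},{"xyz":[-3.8,-1.2,0],"rotation":[0,0,0],"fingers":0},{"xyz":[-3.8,-1.2,0],"rotation":[0,0,0],"fingers":0},{"xyz":[-2,-0.5,0],"rotation":[0,0,0],"fingers":0},{"xyz":[0,0,0],"rotation":[0,0,0],"fingers":0}]'
python3 - <<'E'
from h import *
w=eyes.snapshot("wrist");save(w,"w7",size=(800,600));np.savez("w7.npz",K=w["K"],T=w["cam_to_world"])
plan((430,-270,260),107)
E
```

```text
clock: 11.77
eef_pos: [427.9, -270.8, 259.3]
eef_rot: [0.602, 0.798, 0.001, 0.001]
force: [-0.3, 0.1, -0.0]
finger_gap: 1.005
t 11.82 tcp [ 427.8 -269.3  259.2] toolx yaw 105.95 z [ 0.002  0.001 -1.   ] F [ 0.1 -0.9  0.6] gap 1.005 q6 -2.53
shift cm at current axes [-0.13  0.2  -0.08] at target axes [-0.13  0.19 -0.08]
rotvec [ 0.002 -0.    -0.018] deg 1.1
```

View pics/w7.png

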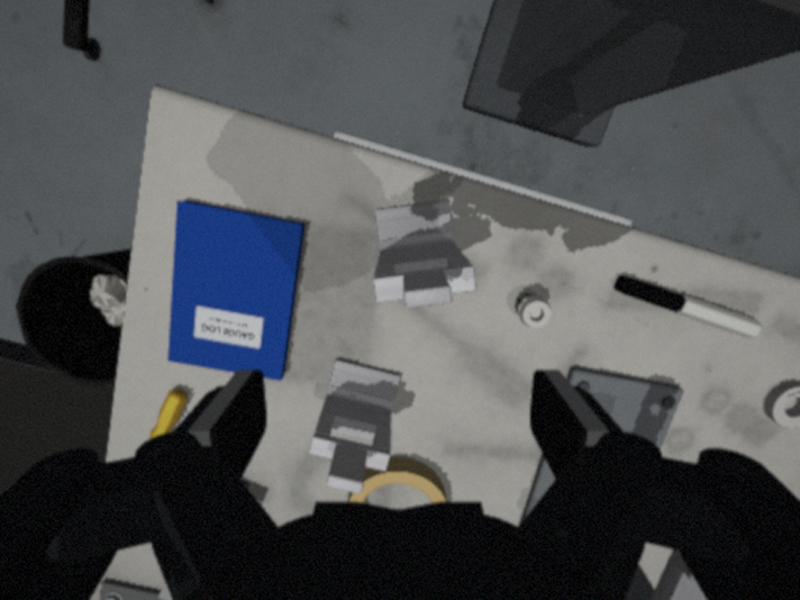

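```bash
python3 - <<'E'
import cv2
f=cv2.imread("pics/w7.png")
cv2.imwrite("pics/w7a.png",cv2.resize(f[190:315,360:490],None,fx=4.8,fy=4.8,interpolation=cv2.INTER_CUBIC))
cv2.imwrite("pics/w7d.png",cv2.resize(f[350:500,300:420],None,fx=4,fy=4,interpolation=cv2.INTER_CUBIC))
E
```

```text
(no output)
```

View pics/w7a.png

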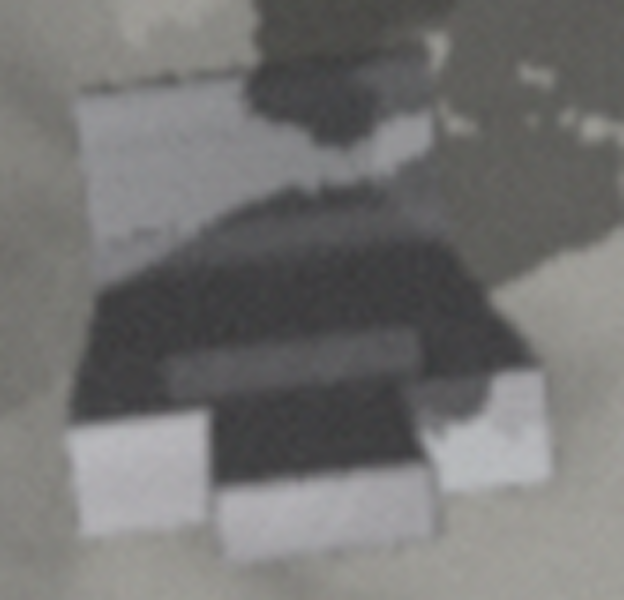

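View pics/w7d.png

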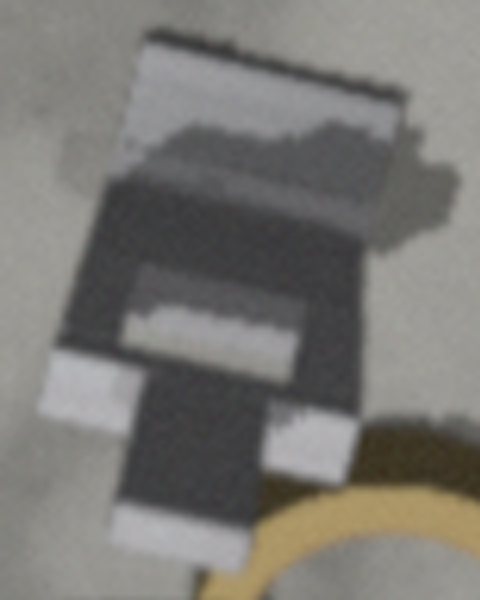

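```bash
cat >> h.py <<'E'
def plate(p,c,foot,sh,lug,init,h=None):
    """foot: 2 front corners L,R; sh: FL,BL,FR,BR ; lug: FL,FR,BL,BR (None to skip)"""
    L=[(-42,-32,7),(-42,32,7)];S=[(-8,-32,"h23"),(8,-32,"h23"),(-8,32,"h23"),(8,32,"h23")];G=[(-8,-13,"h63"),(-8,13,"h63"),(2,-13,"h63"),(2,13,"h63")]
    pts=[(l,c(*u)) for l,u in zip(L+S+G,list(foot)+list(sh)+list(lug)) if u]
    r=fit(p,pts,init)
    if h is not None:
        pts=[((l[0],l[1],l[2] if not isinstance(l[2],str) else h+float(l[2][1:])),u) for l,u in pts]
        r=fit(p,pts,init[:3])
    return r
E
python3 - <<'E'
from h import *
p=lz("w7.npz")
c=lambda a,b:((a/4.8+360)/1.5625,(b/4.8+190)/1.5625)
r=plate(p,c,[(78,95),(431,55)],[(68,430),(82,535),(545,368),(550,482)],[(215,490),(432,462),(222,560),(434,540)],[442,-275,17,96],96)
c=lambda a,b:((a/4+300)/1.5625,(b/4+350)/1.5625)
plate(p,c,[(150,42),(402,100)],[(60,350),(40,410),(360,418),(348,483)],[(118,500),(258,528),(110,545),(245,572)],[585,-265,1,60],60)
t=np.radians(r[2]);g=r[:2]+np.array([np.cos(t),np.sin(t)])*-6
print(g); plan((*g,200),r[2]+90)
E
```

```text
[ 425.78 -253.14   22.58   89.69] res [[-0.7, 0.6], [0.1, 0.2], [-0.1, -1.0], [0.1, 0.1], [-0.4, 0.1], [0.0, 0.2], [-0.4, -0.8], [0.4, -0.4], [-0.1, 0.8], [1.0, 0.2]]
[ 424.49 -253.86   22.63] res [[-1.0, -0.5], [-0.2, -0.9], [-0.8, -0.9], [-0.5, 0.5], [0.4, -0.0], [0.8, 0.4], [-0.7, -0.5], [0.9, -0.2], [-0.3, 1.4], [1.6, 0.6]]
[ 584.2  -265.48    1.27   58.54] res [[-1.3, -0.2], [0.6, 0.7], [-0.8, -0.6], [-0.2, 0.5], [0.9, -0.3], [-0.3, -0.2], [0.2, -0.3], [0.4, 0.2], [-0.4, -0.2], [0.4, 0.4]]
[ 583.24 -265.58    1.2 ] res [[-1.2, -0.8], [0.7, 0.1], [-0.9, -0.6], [-0.3, 0.6], [1.1, -0.2], [-0.2, -0.0], [0.1, -0.2], [0.5, 0.4], [-0.5, -0.0], [0.5, 0.6]]
[ 418.95040844 -256.1679152 ]
t 11.82 tcp [ 427.8 -269.3  259.2] toolx yaw 105.95 z [ 0.002  0.001 -1.   ] F [ 0.1 -0.9  0.6] gap 1.005 q6 -2.53
shift cm at current axes [ 1.5  -0.5   5.92] at target axes [ 1.55 -0.31  5.92]
rotvec [ 0.002 -0.    -0.117] deg 6.7
```

```bash
python3 -m crank '[{"xyz":[0.8,-0.2,0],"rotation":[0,0,-0.117],"fingers":0},{"xyz":[0.7,-0.2,1],"rotation":[0,0,0],"fingers":0},{"xyz":[0,0,2],"rotation":[0,0,0],"fingers":0},{"xyz":[0,0,2],"rotation":[0,0,0],"fingers":0},{"xyz":[0,0,0],"rotation":[0,0,0],"fingers":0},{"xyz":[0,0,0],"rotation":[0,0,0],"fingers":0}]'
python3 - <<'E'
from h import *
p=lz("w7.npz")
c=lambda a,b:((a/4.8+360)/1.5625,(b/4.8+190)/1.5625)
r=plate(p,c,[(78,95),(431,55)],[(68,430),(82,535),(545,368),(550,482)],[(215,490),(432,462),(222,560),(434,540)],[442,-275,17,96],84)
w=eyes.snapshot("wrist");save(w,"w8",size=(800,600));np.savez("w8.npz",K=w["K"],T=w["cam_to_world"])
plan((419,-256.2,134),112.6)
E
```

```text
clock: 12.32
eef_pos: [418.8, -251.6, 208.2]
eef_rot: [0.552, 0.834, 0.001, 0.0]
force: [-0.2, -0.3, -0.5]
finger_gap: 1.003
[ 425.78 -253.14   22.58   89.69] res [[-0.7, 0.6], [0.1, 0.2], [-0.1, -1.0], [0.1, 0.1], [-0.4, 0.1], [0.0, 0.2], [-0.4, -0.8], [0.4, -0.4], [-0.1, 0.8], [1.0, 0.2]]
[ 427.06 -252.45   22.72] res [[-0.5, 1.7], [0.2, 1.3], [0.5, -0.9], [0.7, -0.1], [-1.1, 0.2], [-0.6, 0.0], [-0.2, -0.9], [-0.1, -0.5], [0.2, 0.4], [0.6, -0.2]]
t 12.37 tcp [ 418.7 -251.5  208.3] toolx yaw 113.04 z [ 0.002  0.002 -1.   ] F [-1.  -0.4 -0.5] gap 0.999 q6 -2.64
shift cm at current axes [-0.45 -0.18  7.43] at target axes [-0.44 -0.15  7.43]
rotvec [ 0.003 -0.001  0.008] deg 0.5
```

View pics/w8.png

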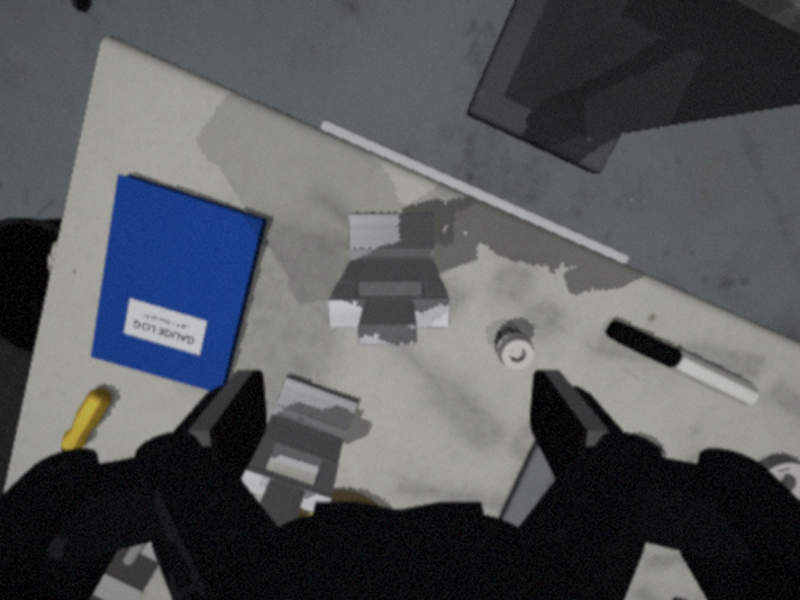

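```bash
python3 - <<'E'
import cv2
f=cv2.imread("pics/w8.png")
cv2.imwrite("pics/w8a.png",cv2.resize(f[200:355,315:465],None,fx=4,fy=4,interpolation=cv2.INTER_CUBIC))
E
```

```text
(no output)
```

View pics/w8a.png

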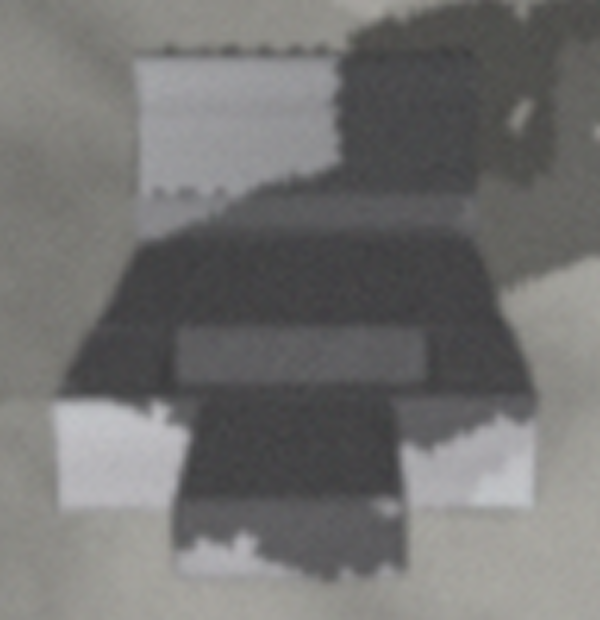

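```bash
python3 - <<'E'
from h import *
p=lz("w8.npz")
c=lambda a,b:((a/4+315)/1.5625,(b/4+200)/1.5625)
for h in (96,84):
  r=plate(p,c,[(137,55),(473,55)],[(55,402),(60,507),(535,400),(533,507)],[(175,500),(404,500),(178,575),(406,573)],[427,-254,22,96],h)
E
```

```text
[ 425.52 -253.57   23.13   91.21] res [[-0.8, 0.6], [0.6, 0.5], [0.1, -1.0], [0.1, 0.4], [0.3, -0.8], [0.0, 0.2], [-0.3, -0.7], [0.4, -0.8], [-0.4, 0.7], [-0.0, 0.9]]
[ 424.2  -254.02   23.15] res [[-0.8, -0.6], [0.8, -0.7], [-0.7, -1.0], [-0.7, 0.8], [1.1, -0.8], [0.8, 0.6], [-0.7, -0.3], [0.9, -0.4], [-0.8, 1.4], [0.4, 1.7]]
[ 425.52 -253.57   23.13   91.21] res [[-0.8, 0.6], [0.6, 0.5], [0.1, -1.0], [0.1, 0.4], [0.3, -0.8], [0.0, 0.2], [-0.3, -0.7], [0.4, -0.8], [-0.4, 0.7], [-0.0, 0.9]]
[ 427.82 -252.72   23.13] res [[-0.8, 2.8], [0.5, 2.7], [1.3, -0.6], [1.3, 0.2], [-0.9, -0.4], [-1.1, 0.1], [0.5, -0.8], [-0.2, -0.9], [0.3, 0.1], [-0.7, 0.3]]
```

```bash
python3 - <<'E'
from h import *
s=eyes.snapshot("side");save(s,"s2",box=(150,130,360,340),size=(600,600))
def pts(x,y,yaw,h):
    c,sn=np.cos(np.radians(yaw)),np.sin(np.radians(yaw))
    L=[(-42,-32,0),(-42,32,0),(8,-32,0),(-8,-13,h+63),(-8,13,h+63),(2,-13,h+63),(-8,-32,h+23),(8,-32,h+23)]
    return [[x+c*a-sn*b,y+sn*a+c*b,z] for a,b,z in L]
for h,q in ((96,(424.2,-254,23.1)),(84,(427.8,-252.7,23.1))):
    print(h,((proj(s,pts(*q,h))-[150,130])*600/210).round(0).tolist())
for h,q in ((84,(568,254.7,13.6)),(72,(568,254.7,13.6))):
    print("L",h,((proj(s,pts(*q,h))-[150,130])*600/210).round(0).tolist())
st()
E
```

```text
96 [[278.0, 535.0], [225.0, 492.0], [324.0, 504.0], [294.0, 342.0], [271.0, 327.0], [304.0, 337.0], [311.0, 396.0], [326.0, 387.0]]
84 [[281.0, 532.0], [228.0, 490.0], [327.0, 502.0], [298.0, 353.0], [275.0, 338.0], [308.0, 348.0], [315.0, 407.0], [330.0, 398.0]]
L 84 [[243.0, 193.0], [214.0, 170.0], [279.0, 181.0], [258.0, 62.0], [246.0, 54.0], [266.0, 60.0], [267.0, 101.0], [279.0, 98.0]]
L 72 [[243.0, 193.0], [214.0, 170.0], [279.0, 181.0], [258.0, 72.0], [246.0, 64.0], [266.0, 70.0], [267.0, 111.0], [279.0, 108.0]]
t 12.42 tcp [ 419.  -252.   208.7] toolx yaw 113.03 z [ 0.003  0.001 -1.   ] F [0.3 1.  0.5] gap 1.002 q6 -2.64
```

View pics/s2.png

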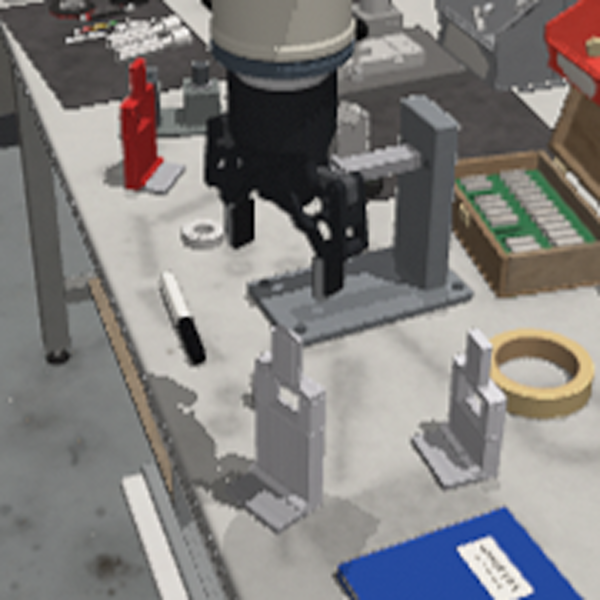

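```bash
python3 -m crank '[{"xyz":[-0.5,-0.2,1],"rotation":[0.003,0,0],"fingers":0},{"xyz":[-0.1,0,2],"rotation":[0,0,0],"fingers":0},{"xyz":[0,0,2],"rotation":[0,0,0],"fingers":0},{"xyz":[0,0,1.5],"rotation":[0,0,0],"fingers":0},{"xyz":[0,0,0.6],"rotation":[0,0,0],"fingers":0},{"xyz":[0,0,0],"rotation":[0,0,0],"fingers":0}]'
python3 - <<'E'
from h import *
w=eyes.snapshot("wrist");save(w,"w9",box=(130,100,400,384),size=(570,600));
plan((419,-256.2,134),113.1)
E
```

```text
clock: 12.92
eef_pos: [423.1, -261.9, 138.3]
eef_rot: [0.551, 0.834, -0.001, 0.005]
force: [-0.7, 0.8, -0.2]
finger_gap: 1.001
t 12.97 tcp [ 423.3 -262.   138.8] toolx yaw 113.07 z [ 0.008 -0.007 -1.   ] F [ 0.4 -0.5  0.5] gap 1.003 q6 -2.65
shift cm at current axes [ 0.71 -0.16  0.47] at target axes [ 0.7  -0.16  0.48]
rotvec [ 0.005  0.01  -0.   ] deg 0.6
```

View pics/w9.png

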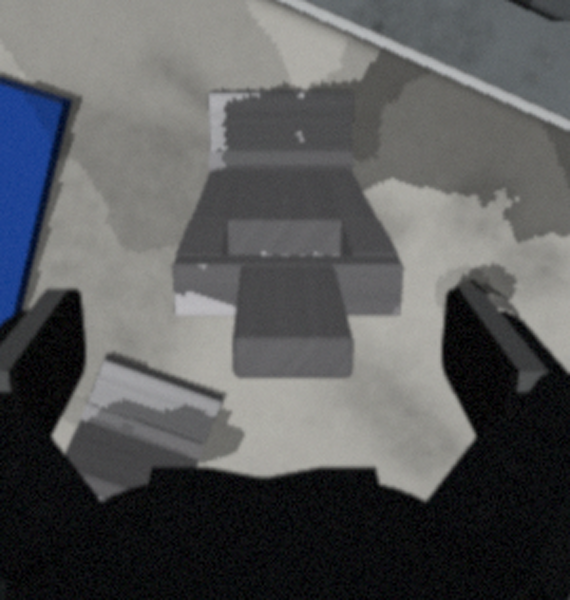

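```bash
python3 -m crank '[{"xyz":[0.65,-0.16,0.4],"rotation":[0.005,0.01,0],"fingers":0},{"xyz":[0.05,0,0.1],"rotation":[0,0,0],"fingers":0},{"xyz":[0,0,0],"rotation":[0,0,0],"fingers":120},{"xyz":[0,0,0],"rotation":[0,0,0],"fingers":255},{"xyz":[0,0,0],"rotation":[0,0,0],"fingers":255},{"xyz":[0,0,0],"rotation":[0,0,0],"fingers":255},{"xyz":[0,0,0],"rotation":[0,0,0],"fingers":255},{"xyz":[0,0,0],"rotation":[0,0,0],"fingers":255}]' 90
python3 - <<'E'
from h import *
plan((419,-256.2,134),113.1)
w=eyes.snapshot("wrist");save(w,"w10",box=(130,100,400,384),size=(570,600));
E
```

```text
clock: 13.63
eef_pos: [420.3, -256.9, 137.0]
eef_rot: [0.551, 0.834, -0.0, 0.002]
force: [0.5, 0.8, -4.0]
finger_gap: 0.285
t 13.63 tcp [ 420.3 -256.9  137. ] toolx yaw 113.08 z [ 0.003 -0.003 -1.   ] F [ 0.5  0.8 -4. ] gap 0.285 q6 -2.64
shift cm at current axes [ 0.11 -0.09  0.3 ] at target axes [ 0.11 -0.09  0.3 ]
rotvec [ 0.002  0.004 -0.   ] deg 0.2
```

View pics/w10.png

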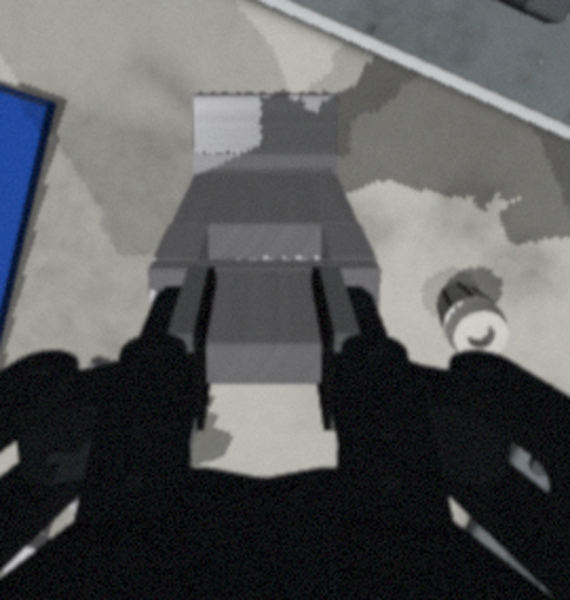

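```bash
python3 -m crank '[{"xyz":[0,0,-0.5],"rotation":[0,0,0],"fingers":255},{"xyz":[0,0,-1.5],"rotation":[0,0,0],"fingers":255},{"xyz":[0,0,-2],"rotation":[0,0,0],"fingers":255},{"xyz":[0,0,-2],"rotation":[0,0,0],"fingers":255},{"xyz":[0,0,0],"rotation":[0,0,0.11],"fingers":255},{"xyz":[0,0,0],"rotation":[0,0,0.11],"fingers":255},{"xyz":[0,0,0],"rotation":[0,0,0.1],"fingers":255},{"xyz":[0,0,0],"rotation":[0,0,0],"fingers":255}]'
python3 - <<'E'
from h import *
plan((460,-30.5,195),94.5)
w=eyes.snapshot("wrist");save(w,"w11",box=(130,100,400,384),size=(570,600));
E
```

```text
clock: 14.35
eef_pos: [419.2, -256.4, 201.3]
eef_rot: [0.682, 0.731, -0.0, 0.001]
force: [-0.5, -0.2, -2.8]
finger_gap: 0.285
t 14.35 tcp [ 419.2 -256.4  201.3] toolx yaw 94.01 z [ 0.001 -0.002 -1.   ] F [-0.5 -0.2 -2.8] gap 0.285 q6 -2.31
shift cm at current axes [22.25  5.65  0.59] at target axes [22.2   5.84  0.63]
rotvec [ 0.001  0.002 -0.009] deg 0.5
```

View pics/w11.png

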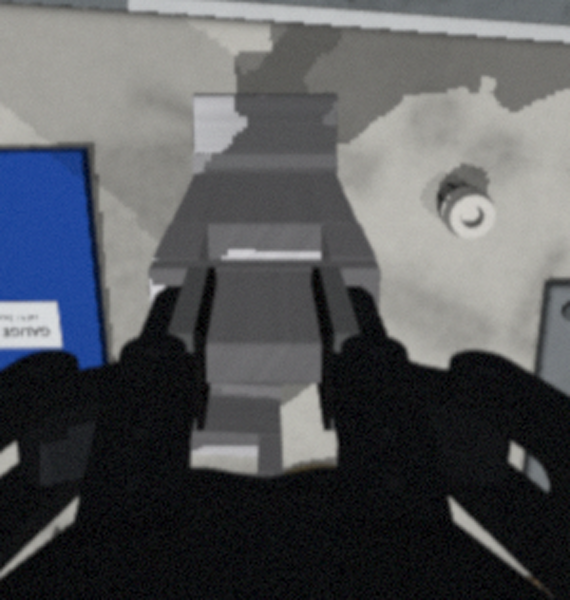

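```bash
python3 -m crank '[{"xyz":[1.5,0.5,0],"rotation":[0.001,0.002,-0.009],"fingers":255},{"xyz":[3,0.7,0],"rotation":[0,0,0],"fingers":255},{"xyz":[3.4,0.8,0],"rotation":[0,0,0],"fingers":255},{"xyz":[3.4,0.8,0],"rotation":[0,0,0],"fingers":255},{"xyz":[3.4,0.8,0],"rotation":[0,0,0],"fingers":255},{"xyz":[3.4,0.8,0],"rotation":[0,0,0],"fingers":255},{"xyz":[2.6,0.7,0.2],"rotation":[0,0,0],"fingers":255},{"xyz":[1,0.2,0.3],"rotation":[0,0,0],"fingers":255},{"xyz":[0,0,0],"rotation":[0,0,0],"fingers":255}]'
python3 - <<'E'
from h import *
plan((465,-30.2,192),94.5)
w=eyes.snapshot("wrist");save(w,"w12",size=(800,600));np.savez("w12.npz",K=w["K"],T=w["cam_to_world"])
w=eyes.snapshot("side");save(w,"s3",box=(200,130,350,290),size=(600,640) and (562,600))
E
```

```text
clock: 15.15
eef_pos: [451.1, -27.7, 195.8]
eef_rot: [0.663, 0.749, -0.0, 0.0]
force: [0.4, 0.7, -3.1]
finger_gap: 0.289
t 15.15 tcp [451.1 -27.7 195.8] toolx yaw 96.96 z [-0.    -0.001 -1.   ] F [ 0.4  0.7 -3.1] gap 0.289 q6 -1.88
shift cm at current axes [-0.42  1.35  0.38] at target axes [-0.36  1.37  0.38]
rotvec [-0.     0.001  0.043] deg 2.5
```

View pics/w12.png

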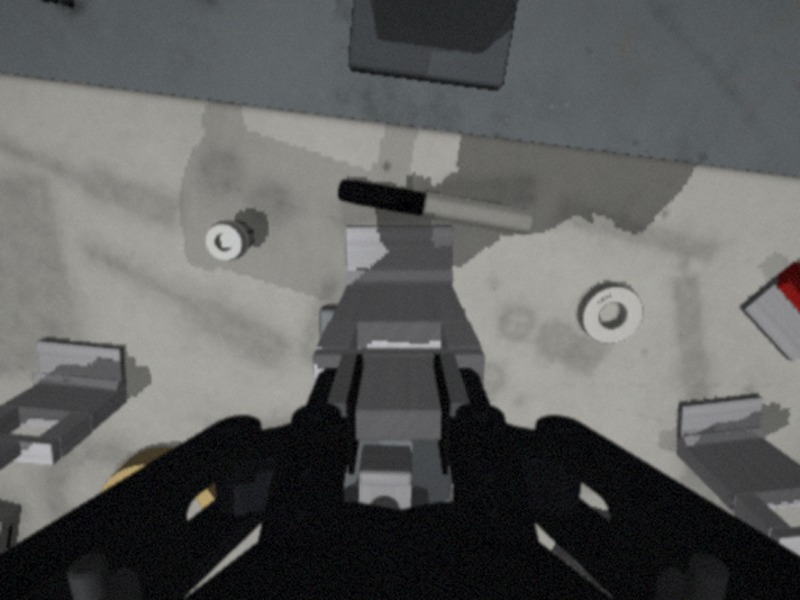

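View pics/s3.png

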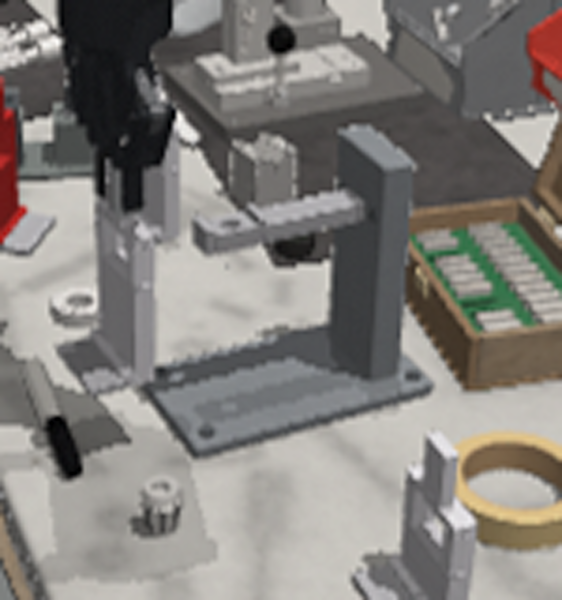

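```bash
python3 - <<'E'
from h import *
p=lz("w12.npz")
f=cv2.imread("pics/w12.png");cv2.imwrite("pics/w12z.png",cv2.resize(f[420:515,330:470],None,fx=5,fy=5,interpolation=cv2.INTER_CUBIC))
for u in [(358,472),(385,472),(412,474)]: print(onz(p,(u[0]/1.5625,u[1]/1.5625),162))
E
```

```text
[511.8 -37.5 162. ]
[510.4 -25.8 162. ]
[510.  -13.8 162. ]
```

View pics/w12z.png

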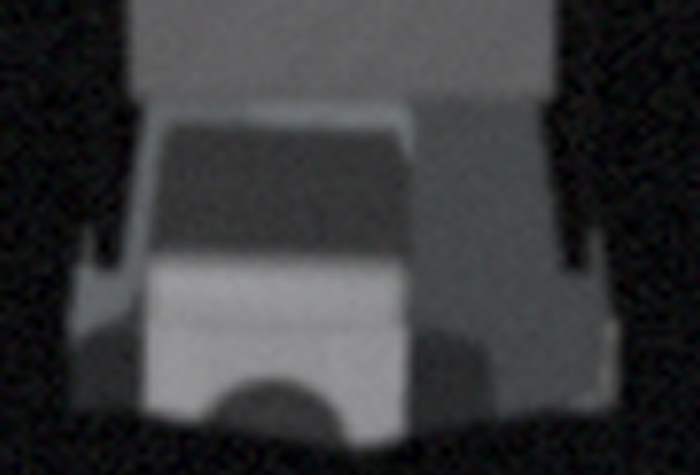

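```bash
python3 -m crank '[{"xyz":[-0.4,0.8,0.3],"rotation":[0,0.001,0.043],"fingers":255},{"xyz":[-0.1,0.8,0.1],"rotation":[0,0,0],"fingers":255},{"xyz":[0,0,0],"rotation":[0,0,0],"fingers":255}]'
python3 - <<'E'
from h import *
plan((623,-17.8,192),94.5)
E
```

```text
clock: 15.5
eef_pos: [468.5, -35.6, 192.5]
eef_rot: [0.679, 0.734, -0.0, 0.001]
force: [0.1, -1.0, -3.8]
finger_gap: 0.287
t 15.5 tcp [468.5 -35.6 192.5] toolx yaw 94.5 z [ 0.001 -0.001 -1.   ] F [ 0.1 -1.  -3.8] gap 0.287 q6 -1.85
shift cm at current axes [ 0.56 15.54  0.06] at target axes [ 0.56 15.54  0.05]
rotvec [0.001 0.001 0.   ] deg 0.1
```

```bash
python3 -m crank '[{"xyz":[0.56,0,0],"rotation":[0,0,0],"fingers":255},{"xyz":[0,0,0],"rotation":[0,0,0],"fingers":255}]'
python3 - <<'E'
from h import *
plan((623,-17.8,192),94.5)
E
```

```text
clock: 15.67
eef_pos: [468.0, -31.1, 192.4]
eef_rot: [0.679, 0.735, -0.0, 0.001]
force: [-0.5, -0.1, -2.8]
finger_gap: 0.284
t 15.67 tcp [468.  -31.1 192.4] toolx yaw 94.54 z [ 0.    -0.001 -1.   ] F [-0.5 -0.1 -2.8] gap 0.284 q6 -1.84
shift cm at current axes [ 0.1  15.55  0.04] at target axes [ 0.11 15.55  0.04]
rotvec [0.    0.001 0.001] deg 0.1
```

```bash
python3 -m crank '[{"xyz":[0.1,1,0],"rotation":[0,0,0],"fingers":255},{"xyz":[0,1.5,0],"rotation":[0,0,0],"fingers":255},{"xyz":[0,1.5,0],"rotation":[0,0,0],"fingers":255},{"xyz":[0,0.5,0],"rotation":[0,0,0],"fingers":255},{"xyz":[0,0,0],"rotation":[0,0,0],"fingers":255}]'
python3 - <<'E'
from h import *
plan((623,-17.8,192),94.5)
w=eyes.snapshot("wrist");save(w,"w13",box=(130,150,400,350),size=(800,593))
w=eyes.snapshot("side");save(w,"s4",box=(200,130,350,290),size=(562,600))
E
```

```text
clock: 16.08
eef_pos: [515.1, -26.2, 192.8]
eef_rot: [0.678, 0.735, -0.001, 0.0]
force: [-0.3, -0.0, -3.3]
finger_gap: 0.285
t 16.08 tcp [515.1 -26.2 192.8] toolx yaw 94.67 z [ 0.    -0.001 -1.   ] F [-0.3 -0.  -3.3] gap 0.285 q6 -1.82
shift cm at current axes [-0.04 10.83  0.08] at target axes [-1.000e-02  1.083e+01  8.000e-02]
rotvec [-0.     0.001  0.003] deg 0.2
```

View pics/w13.png

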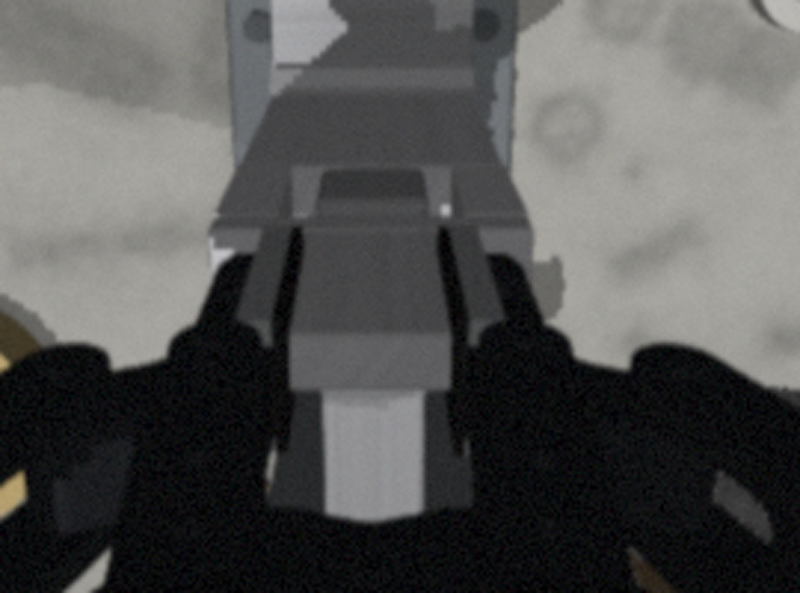

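View pics/s4.png

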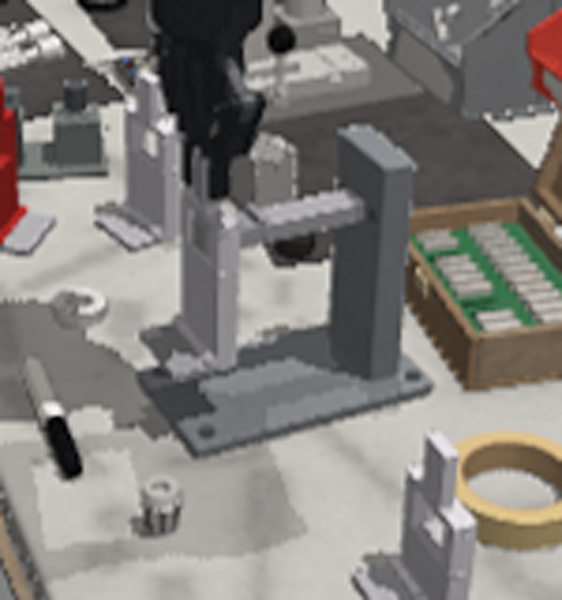

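```bash
python3 -m crank '[{"xyz":[0,1,0],"rotation":[0,0,0],"fingers":255},{"xyz":[0,1.5,0],"rotation":[0,0,0],"fingers":255},{"xyz":[0,1.5,0],"rotation":[0,0,0],"fingers":255},{"xyz":[0,1.5,0],"rotation":[0,0,0],"fingers":255},{"xyz":[0,1.5,0],"rotation":[0,0,0],"fingers":255},{"xyz":[0,1.2,0],"rotation":[0,0,0],"fingers":255},{"xyz":[0,0.4,0.2],"rotation":[0,0,0],"fingers":255},{"xyz":[0,0,0],"rotation":[0,0,0],"fingers":255}]'
python3 - <<'E'
from h import *
plan((623,-17.8,182),94.5)
E
```

```text
clock: 16.85
eef_pos: [601.0, -18.7, 190.2]
eef_rot: [0.678, 0.735, -0.002, -0.001]
force: [-1.5, 0.5, -2.8]
finger_gap: 0.288
t 16.85 tcp [601.  -18.7 190.2] toolx yaw 94.63 z [-0.004 -0.001 -1.   ] F [-1.5  0.5 -2.8] gap 0.288 q6 -1.78
shift cm at current axes [-0.08  2.21  0.81] at target axes [-0.08  2.2   0.82]
rotvec [-0.004  0.001  0.002] deg 0.3
```

```bash
python3 -m crank '[{"xyz":[-0.1,0.8,0.2],"rotation":[-0.004,0.001,0],"fingers":255},{"xyz":[0,0.5,0.3],"rotation":[0,0,0],"fingers":255},{"xyz":[0,0,0.1],"rotation":[0,0,0],"fingers":255},{"xyz":[0,0,0],"rotation":[0,0,0],"fingers":255}]'
python3 - <<'E'
from h import *
plan((623,-17.8,182),94.5)
E
```

```text
clock: 17.18
eef_pos: [613.3, -18.8, 183.2]
eef_rot: [0.678, 0.735, -0.0, -0.001]
force: [0.2, -0.4, -2.8]
finger_gap: 0.287
t 17.18 tcp [613.3 -18.8 183.2] toolx yaw 94.63 z [-0.002  0.001 -1.   ] F [ 0.2 -0.4 -2.8] gap 0.287 q6 -1.78
shift cm at current axes [0.02 0.98 0.12] at target axes [0.02 0.97 0.12]
rotvec [-0.002 -0.001  0.002] deg 0.2
```

```bash
python3 -m crank '[{"xyz":[0,0.4,0],"rotation":[-0.002,0,0],"fingers":255},{"xyz":[0,0.2,0.0],"rotation":[0,0,0],"fingers":255},{"xyz":[0,0,0],"rotation":[0,0,0],"fingers":255}]'
python3 -m crank '[{"xyz":[0,0.3,0],"rotation":[0,0,0],"fingers":255},{"xyz":[0,0,0.0],"rotation":[0,0,0],"fingers":255}]'
python3 -m crank '[{"xyz":[0,0.3,0],"rotation":[0,0,0],"fingers":255},{"xyz":[0,0,0.0],"rotation":[0,0,0],"fingers":255}]'
```

```text
clock: 17.43
eef_pos: [619.0, -18.3, 183.1]
eef_rot: [0.678, 0.735, 0.0, -0.0]
force: [-0.4, -0.7, -2.8]
finger_gap: 0.283
clock: 17.6
eef_pos: [622.2, -18.1, 183.3]
eef_rot: [0.678, 0.735, 0.0, -0.0]
force: [-0.5, 0.7, -2.1]
finger_gap: 0.283
clock: 17.77
eef_pos: [625.3, -17.8, 183.4]
eef_rot: [0.678, 0.735, 0.0, -0.0]
force: [0.6, 0.2, -3.3]
finger_gap: 0.287
```

```bash
python3 -m crank '[{"xyz":[0,0.2,0],"rotation":[0,0,0],"fingers":255},{"xyz":[0,0,0.0],"rotation":[0,0,0],"fingers":255}]'
python3 -m crank '[{"xyz":[0,0.2,0],"rotation":[0,0,0],"fingers":255},{"xyz":[0,0,0.0],"rotation":[0,0,0],"fingers":255}]'
python3 -m crank '[{"xyz":[0,0.2,0],"rotation":[0,0,0],"fingers":255},{"xyz":[0,0,0.0],"rotation":[0,0,0],"fingers":255}]'
```

```text
clock: 17.93
eef_pos: [625.5, -17.7, 183.2]
eef_rot: [0.678, 0.735, -0.001, -0.002]
force: [-0.3, 0.4, -2.5]
finger_gap: 0.286
clock: 18.1
eef_pos: [625.6, -17.6, 182.9]
eef_rot: [0.678, 0.735, -0.003, -0.004]
force: [-0.1, 0.3, -2.5]
finger_gap: 0.283
clock: 18.27
eef_pos: [625.7, -17.6, 182.7]
eef_rot: [0.678, 0.735, -0.005, -0.005]
force: [0.3, -0.1, -2.7]
finger_gap: 0.282
```

```bash
python3 - <<'E'
from h import *
st();print(get_obs()["qpos"].round(3), get_obs()["moment"].round(2))
w=eyes.snapshot("side");save(w,"s5",box=(220,130,340,258),size=(562,600))
w=eyes.snapshot("wrist");save(w,"w14",size=(800,600))
E
```

```text
t 18.27 tcp [625.7 -17.6 182.7] toolx yaw 94.65 z [-0.014  0.    -1.   ] F [ 0.3 -0.1 -2.7] gap 0.282 q6 -1.77
[-1.230e-01  5.570e-01  1.398e+00 -1.000e-03  1.201e+00 -1.774e+00] [ 0.01 -0.12  0.07]
```

View pics/s5.png

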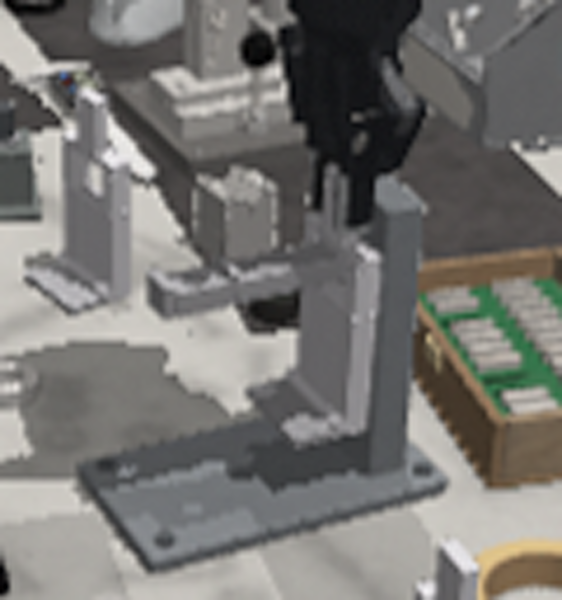

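View pics/w14.png

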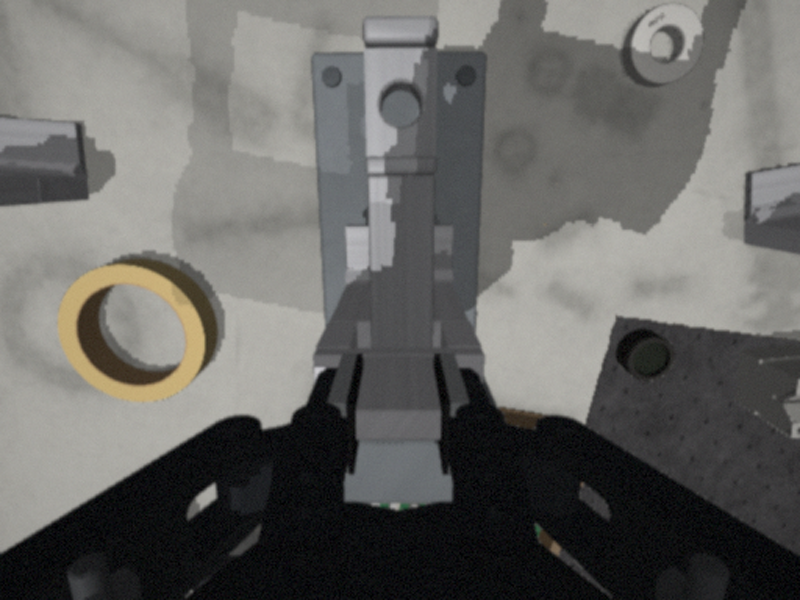

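```bash
python3 -m crank '[{"xyz":[0,0,0.1],"rotation":[-0.014,0,0],"fingers":255},{"xyz":[0,0,0.1],"rotation":[0,0,0],"fingers":255},{"xyz":[0,0,0.0],"rotation":[0,0,0],"fingers":255}]'
python3 -m crank '[{"xyz":[0,0.1,0.1],"rotation":[0,0,0],"fingers":255},{"xyz":[0,0,0.0],"rotation":[0,0,0],"fingers":255}]'
python3 - <<'E'
from h import *
st()
E
```

```text
clock: 18.62
eef_pos: [625.5, -17.5, 182.2]
eef_rot: [0.678, 0.735, 0.001, 0.0]
force: [-1.9, 0.1, -4.9]
finger_gap: 0.287
clock: 18.78
eef_pos: [625.6, -17.5, 182.1]
eef_rot: [0.678, 0.735, 0.001, -0.0]
force: [-1.4, -0.6, -3.4]
finger_gap: 0.287
t 18.78 tcp [625.6 -17.5 182.1] toolx yaw 94.67 z [ 0.001  0.001 -1.   ] F [-1.4 -0.6 -3.4] gap 0.287 q6 -1.78
```

```bash
python3 -m crank '[{"xyz":[0,0,0],"rotation":[0,0,0],"fingers":150},{"xyz":[0,0,0],"rotation":[0,0,0],"fingers":80},{"xyz":[0,0,0],"rotation":[0,0,0],"fingers":80},{"xyz":[0,0,0],"rotation":[0,0,0],"fingers":80},{"xyz":[0,0,-1],"rotation":[0,0,0],"fingers":80},{"xyz":[0,0,-2],"rotation":[0,0,0],"fingers":0},{"xyz":[0,0,-3],"rotation":[0,0,0],"fingers":0},{"xyz":[0,0,-3],"rotation":[0,0,0],"fingers":0},{"xyz":[0,0,-1],"rotation":[0,0,0],"fingers":0},{"xyz":[0,0,0],"rotation":[0,0,0],"fingers":0}]'
python3 - <<'E'
from h import *
w=eyes.snapshot("side");save(w,"s6",box=(220,130,340,258),size=(562,600))
w=eyes.snapshot("wrist");save(w,"w15",size=(800,600))
plan((540,255,270),103.6)
E
```

```text
clock: 19.62
eef_pos: [628.0, -17.3, 290.0]
eef_rot: [0.678, 0.735, 0.003, 0.002]
force: [-0.3, 0.2, -0.6]
finger_gap: 1.001
t 19.72 tcp [627.3 -17.3 287.6] toolx yaw 94.66 z [ 0.005  0.002 -1.   ] F [-0.2  0.4 -0.1] gap 1.002 q6 -1.78
shift cm at current axes [27.84 -6.5   1.77] at target axes [28.52 -2.09  1.76]
rotvec [ 0.005 -0.001 -0.156] deg 8.9
```

View pics/s6.png

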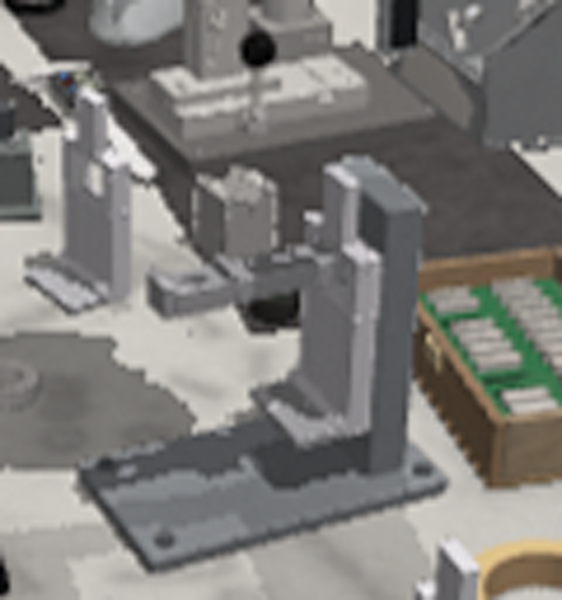

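View pics/w15.png

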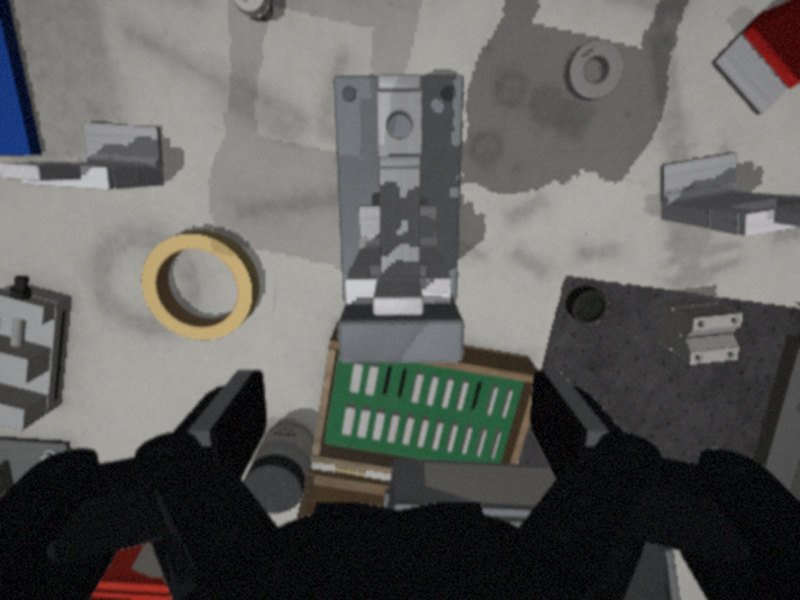

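```bash
python3 -m crank '[{"xyz":[2,-0.6,0.2],"rotation":[0,0,-0.05],"fingers":0},{"xyz":[3.6,-0.6,0.5],"rotation":[0,0,-0.05],"fingers":0},{"xyz":[3.8,-0.3,0.6],"rotation":[0,0,-0.05],"fingers":0},{"xyz":[3.8,-0.2,0.6],"rotation":[0,0,0],"fingers":0},{"xyz":[3.8,-0.2,0.6],"rotation":[0,0,0],"fingers":0},{"xyz":[3.8,-0.2,0.6],"rotation":[0,0,0],"fingers":0},{"xyz":[3.8,-0.2,0.6],"rotation":[0,0,0],"fingers":0},{"xyz":[2.5,-0.2,0.4],"rotation":[0,0,0],"fingers":0},{"xyz":[0,0,0],"rotation":[0,0,0],"fingers":0},{"xyz":[0,0,0],"rotation":[0,0,0],"fingers":0}]'
python3 - <<'E'
from h import *
w=eyes.snapshot("wrist");save(w,"w16",size=(800,600));np.savez("w16.npz",K=w["K"],T=w["cam_to_world"])
plan((555,250,240),103.6)
E
```

```text
clock: 20.55
eef_pos: [540.2, 253.1, 232.1]
eef_rot: [0.619, 0.785, -0.003, -0.003]
force: [-0.1, -0.3, 0.0]
finger_gap: 0.995
t 20.6 tcp [540.1 252.8 232. ] toolx yaw 103.45 z [-0.01  -0.001 -1.   ] F [-2.1 -0.3 -0.5] gap 0.996 q6 -1.47
shift cm at current axes [-0.62  1.37 -0.81] at target axes [-0.62  1.38 -0.8 ]
rotvec [-0.01  -0.002 -0.003] deg 0.6
```

View pics/w16.png

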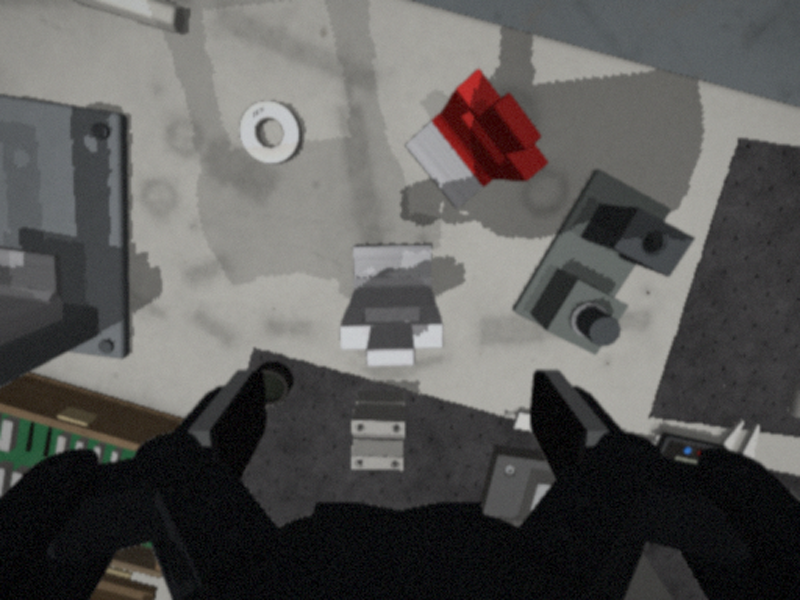

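```bash
python3 - <<'E'
import cv2
f=cv2.imread("pics/w16.png")
cv2.imwrite("pics/w16b.png",cv2.resize(f[235:370,325:455],None,fx=4.4,fy=4.4,interpolation=cv2.INTER_CUBIC))
E
```

```text
(no output)
```

View pics/w16b.png

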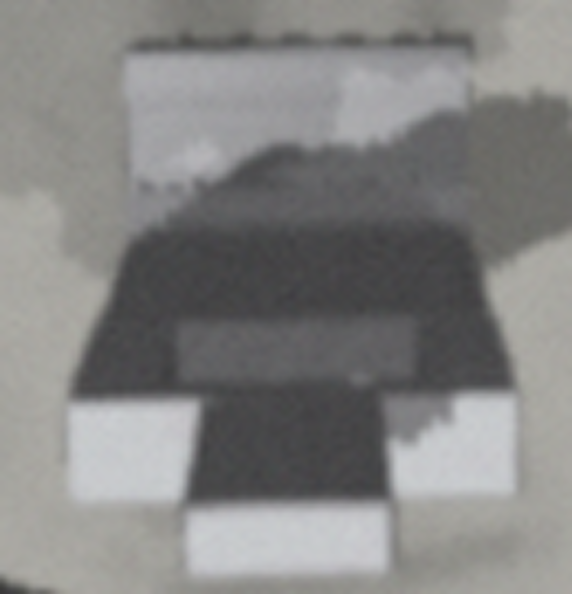

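```bash
python3 - <<'E'
from h import *
p=lz("w16.npz")
c=lambda a,b:((a/4.4+325)/1.5625,(b/4.4+235)/1.5625)
r=plate(p,c,[(127,52),(468,48)],[(70,400),(70,500),(515,395),(513,495)],[(188,505),(390,503),(188,575),(388,573)],[560,254,13,84],84)
t=np.radians(r[2]);g=r[:2]+np.array([np.cos(t),np.sin(t)])*-6
print(g); plan((*g,123),r[2]+90)
E
```

```text
[571.18 257.    13.89  79.03] res [[-0.7, 0.5], [0.2, 0.7], [-0.5, -0.5], [0.2, 0.2], [0.3, -0.2], [0.2, 0.5], [-0.9, -0.6], [0.6, -0.5], [-0.6, 0.2], [0.9, 0.2]]
[569.5  256.67  13.93] res [[-0.7, -0.9], [0.3, -0.7], [-1.1, -0.5], [-0.4, 0.5], [0.9, -0.3], [0.9, 0.7], [-1.2, -0.3], [0.9, -0.2], [-0.9, 0.7], [1.2, 0.8]]
[563.67838107 255.22882289]
t 20.6 tcp [540.1 252.8 232. ] toolx yaw 103.45 z [-0.01  -0.001 -1.   ] F [-2.1 -0.3 -0.5] gap 0.996 q6 -1.47
shift cm at current axes [-0.33  2.46 10.88] at target axes [-0.33  2.35 10.9 ]
rotvec [-0.01  -0.002 -0.008] deg 0.7
```

```bash
python3 -m crank '[{"xyz":[-0.3,1.3,0],"rotation":[-0.01,-0.002,-0.008],"fingers":0},{"xyz":[0,1.1,1.5],"rotation":[0,0,0],"fingers":0},{"xyz":[0,0,2.5],"rotation":[0,0,0],"fingers":0},{"xyz":[0,0,2.5],"rotation":[0,0,0],"fingers":0},{"xyz":[0,0,2],"rotation":[0,0,0],"fingers":0},{"xyz":[0,0,1],"rotation":[0,0,0],"fingers":0},{"xyz":[0,0,0],"rotation":[0,0,0],"fingers":0}]'
python3 - <<'E'
from h import *
w=eyes.snapshot("wrist");save(w,"w17",box=(130,100,400,384),size=(570,600));
plan((563.7,255.2,124),103.9)
E
```

```text
clock: 21.18
eef_pos: [574.5, 248.4, 133.3]
eef_rot: [0.618, 0.786, 0.003, 0.003]
force: [-0.6, -0.7, -0.3]
finger_gap: 0.998
t 21.23 tcp [574.7 248.4 134.3] toolx yaw 103.58 z [ 0.009  0.    -1.   ] F [-0.6 -1.1 -0.6] gap 1.005 q6 -1.49
shift cm at current axes [ 0.92 -0.92  1.02] at target axes [ 0.92 -0.91  1.03]
rotvec [ 0.009  0.002 -0.005] deg 0.6
```

View pics/w17.png

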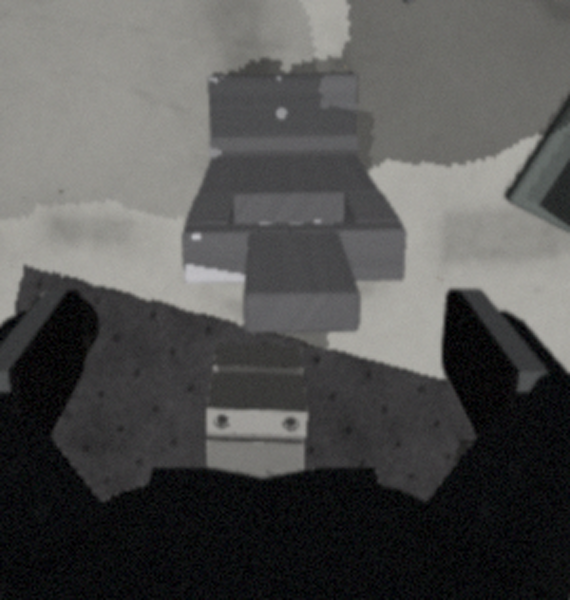

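```bash
python3 -m crank '[{"xyz":[0.85,-0.85,0],"rotation":[0.009,0.002,-0.005],"fingers":0},{"xyz":[0.1,0,0.5],"rotation":[0,0,0],"fingers":0},{"xyz":[0,0,0.3],"rotation":[0,0,0],"fingers":0},{"xyz":[0,0,0],"rotation":[0,0,0],"fingers":0}]'
python3 - <<'E'
from h import *
plan((563.7,255.2,124),103.9)
E
```

```text
clock: 21.57
eef_pos: [565.7, 256.2, 129.4]
eef_rot: [0.617, 0.787, 0.002, 0.001]
force: [0.2, 0.0, -0.1]
finger_gap: 1.003
t 21.57 tcp [565.7 256.2 129.4] toolx yaw 103.84 z [ 0.004  0.002 -1.   ] F [ 0.2  0.  -0.1] gap 1.003 q6 -1.48
shift cm at current axes [-0.05 -0.22  0.54] at target axes [-0.05 -0.22  0.54]
rotvec [ 0.005 -0.001 -0.001] deg 0.3
```

```bash
python3 -m crank '[{"xyz":[0,-0.2,0.4],"rotation":[0.004,0,0],"fingers":0},{"xyz":[0,0,0.1],"rotation":[0,0,0],"fingers":0},{"xyz":[0,0,0],"rotation":[0,0,0],"fingers":120},{"xyz":[0,0,0],"rotation":[0,0,0],"fingers":255},{"xyz":[0,0,0],"rotation":[0,0,0],"fingers":255},{"xyz":[0,0,0],"rotation":[0,0,0],"fingers":255},{"xyz":[0,0,0],"rotation":[0,0,0],"fingers":255},{"xyz":[0,0,0],"rotation":[0,0,0],"fingers":255}]' 90
python3 - <<'E'
from h import *
plan((563.7,255.2,124),103.9)
w=eyes.snapshot("wrist");save(w,"w18",box=(130,100,400,384),size=(570,600));
E
```

```text
clock: 22.23
eef_pos: [564.7, 256.1, 125.8]
eef_rot: [0.616, 0.787, 0.002, 0.001]
force: [1.7, -2.5, 1.8]
finger_gap: 0.285
t 22.23 tcp [564.7 256.1 125.8] toolx yaw 103.89 z [ 0.003  0.001 -1.   ] F [ 1.7 -2.5  1.8] gap 0.285 q6 -1.48
shift cm at current axes [-0.06 -0.11  0.18] at target axes [-0.06 -0.11  0.18]
rotvec [ 0.004 -0.001 -0.   ] deg 0.2
```

View pics/w18.png

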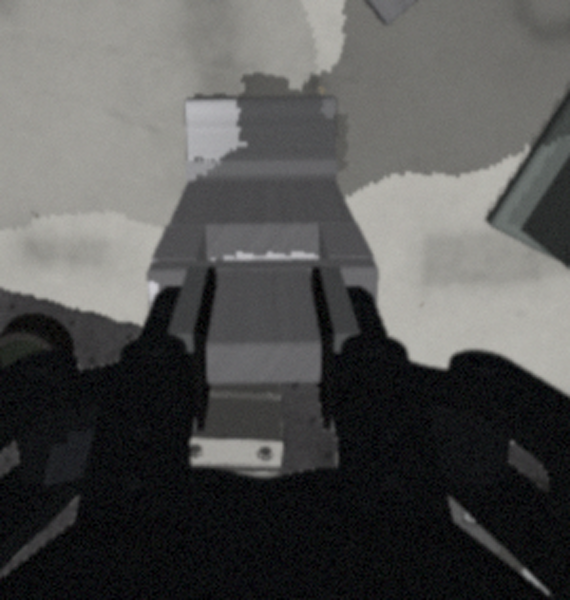

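```bash
python3 -m crank '[{"xyz":[0,0,-0.5],"rotation":[0,0,0],"fingers":255},{"xyz":[0,0,-1.5],"rotation":[0,0,0],"fingers":255},{"xyz":[0,0,-2],"rotation":[0,0,0],"fingers":255},{"xyz":[0,0,-2.5],"rotation":[0,0,0],"fingers":255},{"xyz":[0,-1,-0.8],"rotation":[0,0,0.08],"fingers":255},{"xyz":[-1,-2,0],"rotation":[0,0,0.08],"fingers":255},{"xyz":[-2.5,-2.5,0],"rotation":[0,0,0],"fingers":255},{"xyz":[-2.8,-2.5,0],"rotation":[0,0,0],"fingers":255},{"xyz":[-2.8,-2,0],"rotation":[0,0,0],"fingers":255},{"xyz":[-3,-1,0],"rotation":[0,0,0],"fingers":255}]'
python3 - <<'E'
from h import *
plan((458,-31,195),94.5)
E
```

```text
clock: 23.12
eef_pos: [460.7, 124.6, 201.7]
eef_rot: [0.678, 0.735, 0.001, -0.001]
force: [2.0, -1.2, -2.8]
finger_gap: 0.284
t 23.12 tcp [460.7 124.6 201.7] toolx yaw 94.55 z [ 0.001  0.003 -1.   ] F [ 2.  -1.2 -2.8] gap 0.284 q6 -1.52
shift cm at current axes [-15.49  -1.5    0.62] at target axes [-15.49  -1.49   0.67]
rotvec [ 0.001 -0.003  0.001] deg 0.2
```

```bash
python3 -m crank '[{"xyz":[-3.2,-0.5,0.1],"rotation":[0,0,0],"fingers":255},{"xyz":[-3.2,-0.2,0.1],"rotation":[0,0,0],"fingers":255},{"xyz":[-3.2,-0.2,0.1],"rotation":[0,0,0],"fingers":255},{"xyz":[-3,-0.2,0.1],"rotation":[0,0,0],"fingers":255},{"xyz":[-1.5,0,0.1],"rotation":[0,0,0],"fingers":255},{"xyz":[0,0,0],"rotation":[0,0,0],"fingers":255}]'
python3 - <<'E'
from h import *
plan((470,-29.8,193),94.5)
E
```

```text
clock: 23.62
eef_pos: [455.5, -26.4, 197.8]
eef_rot: [0.679, 0.734, 0.001, -0.001]
force: [-0.2, -0.6, -2.8]
finger_gap: 0.284
t 23.62 tcp [455.5 -26.4 197.8] toolx yaw 94.5 z [-0.     0.003 -1.   ] F [-0.2 -0.6 -2.8] gap 0.284 q6 -1.84
shift cm at current axes [-0.45  1.42  0.48] at target axes [-0.45  1.42  0.48]
rotvec [-0.    -0.003 -0.   ] deg 0.2
```

```bash
python3 -m crank '[{"xyz":[-0.45,0.7,0.4],"rotation":[0,-0.003,0],"fingers":255},{"xyz":[0,0.5,0.1],"rotation":[0,0,0],"fingers":255},{"xyz":[0,0,0],"rotation":[0,0,0],"fingers":255}]'
python3 - <<'E'
from h import *
plan((515,-26.2,193),94.5)
E
```

```text
clock: 23.87
eef_pos: [468.7, -30.4, 192.8]
eef_rot: [0.68, 0.733, 0.0, -0.0]
force: [-0.4, 0.1, -2.6]
finger_gap: 0.285
t 23.87 tcp [468.7 -30.4 192.8] toolx yaw 94.36 z [-0.  0. -1.] F [-0.4  0.1 -2.6] gap 0.285 q6 -1.84
shift cm at current axes [ 0.06  4.64 -0.02] at target axes [ 0.05  4.65 -0.02]
rotvec [-0.    -0.    -0.002] deg 0.1
```

```bash
python3 -m crank '[{"xyz":[0.05,1,0],"rotation":[0,0,0],"fingers":255},{"xyz":[0,1.5,0],"rotation":[0,0,0],"fingers":255},{"xyz":[0,1.5,0],"rotation":[0,0,0],"fingers":255},{"xyz":[0,0.5,0],"rotation":[0,0,0],"fingers":255},{"xyz":[0,0,0],"rotation":[0,0,0],"fingers":255}]'
python3 - <<'E'
from h import *
plan((598,-19.7,193),94.5)
w=eyes.snapshot("wrist");save(w,"w19",box=(130,150,400,350),size=(800,593))
E
```

```text
clock: 24.28
eef_pos: [517.5, -21.7, 192.3]
eef_rot: [0.678, 0.735, 0.0, -0.001]
force: [-0.4, -0.1, -2.9]
finger_gap: 0.284
t 24.28 tcp [517.5 -21.7 192.3] toolx yaw 94.64 z [-0.001  0.001 -1.   ] F [-0.4 -0.1 -2.9] gap 0.284 q6 -1.81
shift cm at current axes [-0.45  8.04 -0.08] at target axes [-0.43  8.04 -0.07]
rotvec [-0.001 -0.001  0.003] deg 0.2
```

View pics/w19.png

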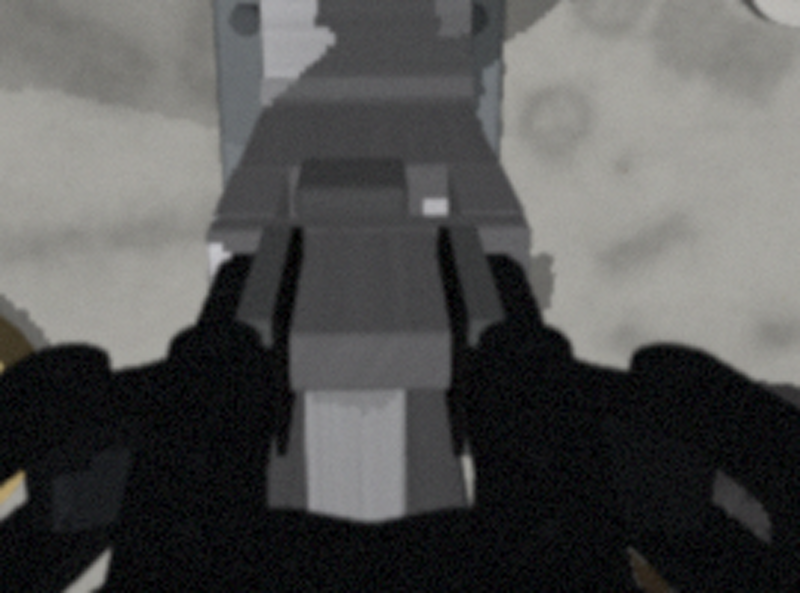

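```bash
python3 -m crank '[{"xyz":[-0.43,0,0],"rotation":[0,0,0],"fingers":255},{"xyz":[-0.05,0,0],"rotation":[0,0,0],"fingers":255},{"xyz":[0,1,0],"rotation":[0,0,0],"fingers":255},{"xyz":[0,1.5,0],"rotation":[0,0,0],"fingers":255},{"xyz":[0,1.5,0],"rotation":[0,0,0],"fingers":255},{"xyz":[0,1.5,0],"rotation":[0,0,0],"fingers":255},{"xyz":[0,1,0],"rotation":[0,0,0],"fingers":255},{"xyz":[0,0,0],"rotation":[0,0,0],"fingers":255}]'
python3 - <<'E'
from h import *
plan((598,-19.7,183),94.5)
E
```

```text
clock: 25.0
eef_pos: [583.7, -21.2, 192.3]
eef_rot: [0.678, 0.735, -0.001, -0.002]
force: [-0.6, -1.3, -2.3]
finger_gap: 0.282
t 25.0 tcp [583.7 -21.2 192.3] toolx yaw 94.6 z [-0.003  0.002 -1.   ] F [-0.6 -1.3 -2.3] gap 0.282 q6 -1.79
shift cm at current axes [0.03 1.44 0.92] at target axes [0.03 1.44 0.93]
rotvec [-0.003 -0.002  0.002] deg 0.2
```

```bash
python3 -m crank '[{"xyz":[0,1,0],"rotation":[-0.003,-0.002,0],"fingers":255},{"xyz":[0,0.4,0.4],"rotation":[0,0,0],"fingers":255},{"xyz":[0,0,0.4],"rotation":[0,0,0],"fingers":255},{"xyz":[0,0,0],"rotation":[0,0,0],"fingers":255}]'
python3 - <<'E'
from h import *
plan((609.6,-18.8,183),94.5)
E
```

```text
clock: 25.33
eef_pos: [597.3, -20.2, 183.2]
eef_rot: [0.678, 0.735, -0.0, -0.001]
force: [-0.5, 1.1, -2.7]
finger_gap: 0.285
t 25.33 tcp [597.3 -20.2 183.2] toolx yaw 94.57 z [-0.001 -0.    -1.   ] F [-0.5  1.1 -2.7] gap 0.285 q6 -1.78
shift cm at current axes [0.05 1.24 0.02] at target axes [0.05 1.24 0.02]
rotvec [-0.001 -0.     0.001] deg 0.1
```

```bash
python3 -m crank '[{"xyz":[0,0.5,0],"rotation":[0,0,0],"fingers":255},{"xyz":[0,0.3,0],"rotation":[0,0,0],"fingers":255},{"xyz":[0,0,0.0],"rotation":[0,0,0],"fingers":255}]'
python3 -m crank '[{"xyz":[0,0.3,0],"rotation":[0,0,0],"fingers":255},{"xyz":[0,0,0.0],"rotation":[0,0,0],"fingers":255}]'
python3 -m crank '[{"xyz":[0,0.2,0],"rotation":[0,0,0],"fingers":255},{"xyz":[0,0,0.0],"rotation":[0,0,0],"fingers":255}]'
python3 -m crank '[{"xyz":[0,0.2,0],"rotation":[0,0,0],"fingers":255},{"xyz":[0,0,0.0],"rotation":[0,0,0],"fingers":255}]'
```

```text
clock: 25.58
eef_pos: [604.2, -19.6, 182.7]
eef_rot: [0.679, 0.735, -0.001, -0.001]
force: [0.3, -0.1, -1.9]
finger_gap: 0.284
clock: 25.75
eef_pos: [607.4, -19.4, 182.9]
eef_rot: [0.679, 0.735, -0.001, -0.001]
force: [-1.1, 0.4, -2.9]
finger_gap: 0.285
clock: 25.92
eef_pos: [609.3, -19.3, 182.9]
eef_rot: [0.679, 0.735, -0.001, -0.001]
force: [-0.3, 0.4, -3.2]
finger_gap: 0.286
clock: 26.08
eef_pos: [609.3, -19.2, 182.8]
eef_rot: [0.679, 0.735, -0.003, -0.003]
force: [0.9, 0.2, -1.9]
finger_gap: 0.283
```

```bash
python3 -m crank '[{"xyz":[0,0,0.1],"rotation":[-0.008,0,0],"fingers":255},{"xyz":[0,0.05,0.1],"rotation":[0,0,0],"fingers":255},{"xyz":[0,0,0.0],"rotation":[0,0,0],"fingers":255}]'
python3 -m crank '[{"xyz":[0,0.1,0.1],"rotation":[0,0,0],"fingers":255},{"xyz":[0,0,0.0],"rotation":[0,0,0],"fingers":255}]'
```

```text
clock: 26.33
eef_pos: [609.3, -19.2, 182.9]
eef_rot: [0.678, 0.735, 0.0, 0.0]
force: [-0.9, 0.1, -3.7]
finger_gap: 0.29
clock: 26.5
eef_pos: [609.3, -19.2, 182.7]
eef_rot: [0.678, 0.735, 0.0, -0.0]
force: [-0.6, -0.2, -3.1]
finger_gap: 0.285
```

```bash
python3 -m crank '[{"xyz":[0,0,0],"rotation":[0,0,0],"fingers":150},{"xyz":[0,0,0],"rotation":[0,0,0],"fingers":80},{"xyz":[0,0,0],"rotation":[0,0,0],"fingers":80},{"xyz":[0,0,0],"rotation":[0,0,0],"fingers":80},{"xyz":[0,0,-1],"rotation":[0,0,0],"fingers":80},{"xyz":[0,0,-2],"rotation":[0,0,0],"fingers":0},{"xyz":[0,0,-3],"rotation":[0,0,0],"fingers":0},{"xyz":[0,0,-3],"rotation":[0,0,0],"fingers":0},{"xyz":[0,0,-1],"rotation":[0,0,0],"fingers":0},{"xyz":[0,0,0],"rotation":[0,0,0],"fingers":0}]'
python3 - <<'E'
from h import *
w=eyes.snapshot("side");save(w,"s7",box=(220,130,340,258),size=(562,600))
plan((565,-260,240),91.2)
E
```

```text
clock: 27.33
eef_pos: [610.3, -19.1, 289.7]
eef_rot: [0.678, 0.735, 0.001, 0.001]
force: [0.2, 0.1, 0.1]
finger_gap: 1.0
t 27.38 tcp [610.3 -19.1 289. ] toolx yaw 94.56 z [ 0.003  0.    -1.   ] F [-0.1 -0.   0.5] gap 1.001 q6 -1.78
shift cm at current axes [-23.65  -6.44   4.88] at target axes [-23.99  -5.03   4.9 ]
rotvec [ 0.003 -0.     0.059] deg 3.4
```

View pics/s7.png

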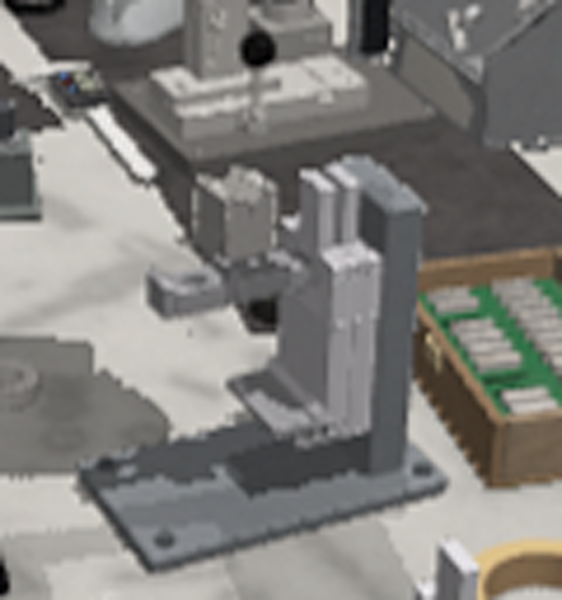

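```bash
python3 -m crank '[{"xyz":[-2,-0.8,0.2],"rotation":[0,0,0.03],"fingers":0},{"xyz":[-3.6,-0.8,0.8],"rotation":[0,0,0.03],"fingers":0},{"xyz":[-3.7,-0.7,0.9],"rotation":[0,0,0],"fingers":0},{"xyz":[-3.7,-0.7,0.9],"rotation":[0,0,0],"fingers":0},{"xyz":[-3.7,-0.7,0.9],"rotation":[0,0,0],"fingers":0},{"xyz":[-3.7,-0.7,0.9],"rotation":[0,0,0],"fingers":0},{"xyz":[-2,-0.5,0.8],"rotation":[0,0,0],"fingers":0},{"xyz":[-0.5,0,0.5],"rotation":[0,0,0],"fingers":0},{"xyz":[0,0,0],"rotation":[0,0,0],"fingers":0},{"xyz":[0,0,0],"rotation":[0,0,0],"fingers":0}]'
python3 - <<'E'
from h import *
w=eyes.snapshot("wrist");save(w,"w20",size=(800,600));np.savez("w20.npz",K=w["K"],T=w["cam_to_world"])
f=cv2.imread("pics/w20.png")
cv2.imwrite("pics/w20d.png",cv2.resize(f[235:370,305:475],None,fx=4.4,fy=4.4,interpolation=cv2.INTER_CUBIC))
plan((577.5,-265.6,200),91.2)
E
```

```text
clock: 28.22
eef_pos: [563.3, -256.3, 218.9]
eef_rot: [0.7, 0.714, 0.001, -0.004]
force: [0.4, 0.5, -0.4]
finger_gap: 1.003
t 28.27 tcp [ 563.4 -255.8  219. ] toolx yaw 91.16 z [-0.004  0.006 -1.   ] F [-0.6  0.4 -1. ] gap 0.999 q6 -2.12
shift cm at current axes [-1.02  1.4   1.89] at target axes [-1.01  1.39  1.9 ]
rotvec [-0.004 -0.006 -0.001] deg 0.4
```

View pics/w20.png

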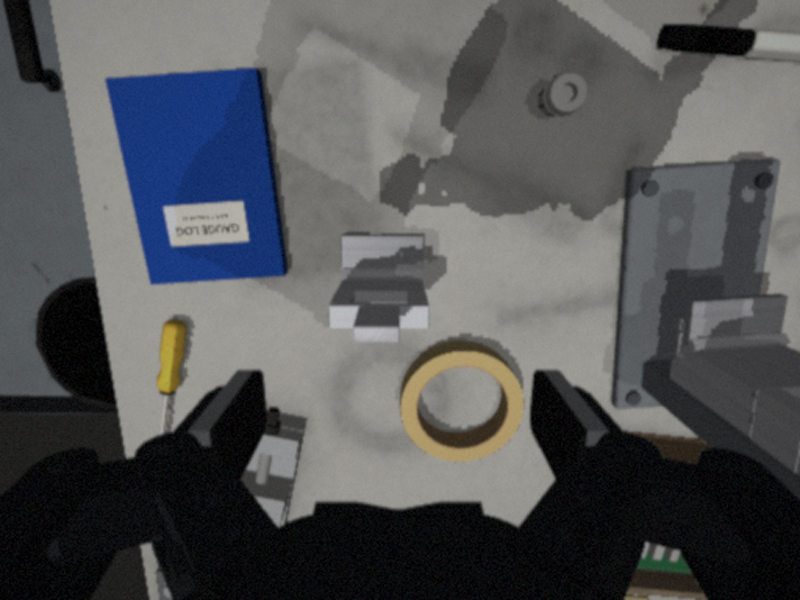

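View pics/w20d.png

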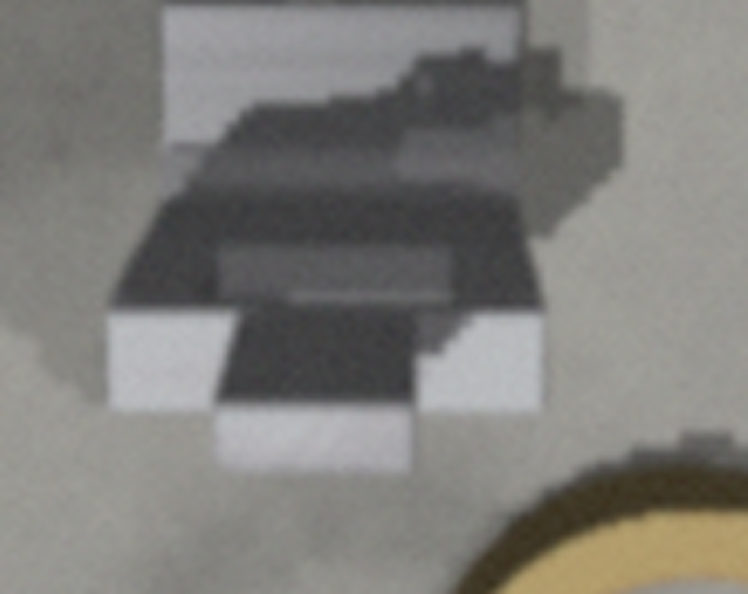

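```bash
python3 - <<'E'
from h import *
p=lz("w20.npz")
c=lambda a,b:((a/4.4+305)/1.5625,(b/4.4+235)/1.5625)
r=plate(p,c,[(163,7),(520,5)],[(108,310),(108,412),(543,310),(543,412)],[(218,405),(413,403),(215,470),(410,470)],[583,-265,1,60],60)
t=np.radians(r[2]);g=r[:2]+np.array([np.cos(t),np.sin(t)])*-6
print(g); plan((*g,101),r[2]+90)
E
```

```text
[ 585.48 -266.5     0.8    55.59] res [[-0.9, 0.1], [-0.1, 0.6], [-0.3, -0.3], [0.3, -0.0], [0.2, -0.0], [-0.1, 0.2], [-0.9, -0.9], [0.7, -0.5], [-0.2, 0.4], [1.1, 0.5]]
[ 584.19 -266.35    0.84] res [[-0.9, -0.9], [0.1, -0.4], [-0.8, -0.2], [-0.2, 0.3], [0.8, -0.0], [0.4, 0.4], [-1.2, -0.6], [1.0, -0.2], [-0.5, 0.9], [1.3, 1.0]]
[ 578.18887747 -266.43683094]
t 28.27 tcp [ 563.4 -255.8  219. ] toolx yaw 91.16 z [-0.004  0.006 -1.   ] F [-0.6  0.4 -1. ] gap 0.999 q6 -2.12
shift cm at current axes [-1.16  1.5  11.79] at target axes [-1.08  1.46 11.8 ]
rotvec [-0.004 -0.006  0.006] deg 0.5
```

```bash
python3 -m crank '[{"xyz":[-1,1.2,0],"rotation":[-0.004,-0.006,0.006],"fingers":0},{"xyz":[-0.1,0.2,1.5],"rotation":[0,0,0],"fingers":0},{"xyz":[0,0,2.5],"rotation":[0,0,0],"fingers":0},{"xyz":[0,0,2.5],"rotation":[0,0,0],"fingers":0},{"xyz":[0,0,2],"rotation":[0,0,0],"fingers":0},{"xyz":[0,0,1],"rotation":[0,0,0],"fingers":0},{"xyz":[0,0,0],"rotation":[0,0,0],"fingers":0}]'
python3 - <<'E'
from h import *
w=eyes.snapshot("wrist");save(w,"w21",box=(130,100,400,384),size=(570,600));
plan((578.2,-266.4,101),90.9)
E
```

```text
clock: 28.85
eef_pos: [583.8, -257.1, 125.1]
eef_rot: [0.698, 0.716, 0.002, 0.003]
force: [0.1, -1.0, 0.9]
finger_gap: 1.002
t 28.9 tcp [ 584.1 -257.2  126.1] toolx yaw 91.42 z [ 0.008 -0.003 -1.   ] F [-0.1  0.8 -0.1] gap 1.001 q6 -2.11
shift cm at current axes [-0.89 -0.63  2.51] at target axes [-0.91 -0.61  2.51]
rotvec [0.008 0.003 0.009] deg 0.7
```

View pics/w21.png

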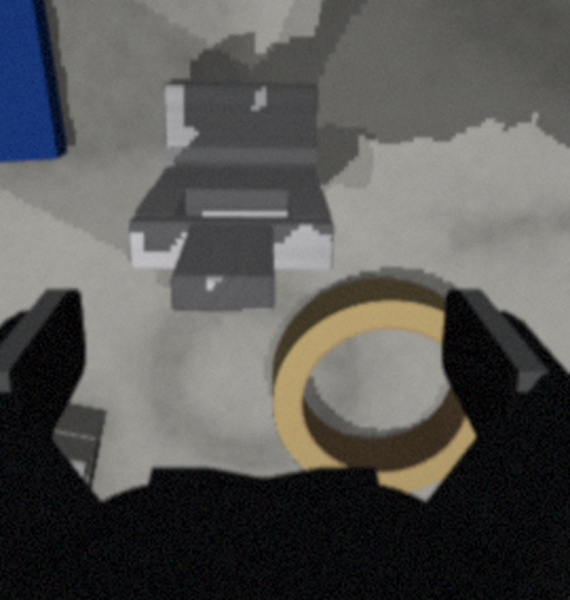

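```bash
python3 -m crank '[{"xyz":[-0.85,-0.6,0],"rotation":[0.008,0.003,0.009],"fingers":0},{"xyz":[-0.1,0,0.6],"rotation":[0,0,0],"fingers":0},{"xyz":[0,0,0.8],"rotation":[0,0,0],"fingers":0},{"xyz":[0,0,0.4],"rotation":[0,0,0],"fingers":0},{"xyz":[0,0,0],"rotation":[0,0,0],"fingers":0}]'
python3 - <<'E'
from h import *
plan((578.2,-266.4,101),90.9)
E
```

```text
clock: 29.32
eef_pos: [580.3, -268.3, 111.5]
eef_rot: [0.702, 0.713, 0.001, 0.003]
force: [-0.2, -0.5, -0.4]
finger_gap: 0.999
t 29.32 tcp [ 580.3 -268.3  111.5] toolx yaw 90.9 z [ 0.005 -0.003 -1.   ] F [-0.2 -0.5 -0.4] gap 0.999 q6 -2.11
shift cm at current axes [ 0.19 -0.21  1.05] at target axes [ 0.19 -0.2   1.05]
rotvec [0.005 0.003 0.   ] deg 0.3
```

```bash
python3 -m crank '[{"xyz":[0.15,-0.2,0.6],"rotation":[0.005,0.003,0],"fingers":0},{"xyz":[0,0,0.3],"rotation":[0,0,0],"fingers":0},{"xyz":[0,0,0],"rotation":[0,0,0],"fingers":120},{"xyz":[0,0,0],"rotation":[0,0,0],"fingers":255},{"xyz":[0,0,0],"rotation":[0,0,0],"fingers":255},{"xyz":[0,0,0],"rotation":[0,0,0],"fingers":255},{"xyz":[0,0,0],"rotation":[0,0,0],"fingers":255},{"xyz":[0,0,0],"rotation":[0,0,0],"fingers":255}]' 90
python3 - <<'E'
from h import *
plan((578.2,-266.4,101),90.9)
w=eyes.snapshot("wrist");save(w,"w22",box=(130,100,400,384),size=(570,600));
E
```

```text
clock: 29.98
eef_pos: [578.5, -267.0, 102.1]
eef_rot: [0.702, 0.713, -0.0, 0.0]
force: [0.9, -1.7, -1.5]
finger_gap: 0.282
t 29.98 tcp [ 578.5 -267.   102.1] toolx yaw 90.89 z [ 0. -0. -1.] F [ 0.9 -1.7 -1.5] gap 0.282 q6 -2.11
shift cm at current axes [ 0.06 -0.02  0.11] at target axes [ 0.06 -0.02  0.11]
rotvec [ 0.  0. -0.] deg 0.0
```

View pics/w22.png

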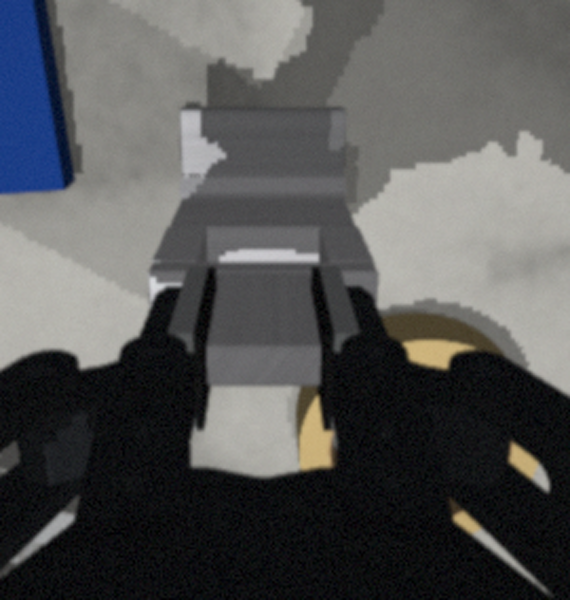

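```bash
python3 -m crank '[{"xyz":[0,0,-0.5],"rotation":[0,0,0],"fingers":255},{"xyz":[0,0,-2],"rotation":[0,0,0],"fingers":255},{"xyz":[0,0,-3],"rotation":[0,0,0],"fingers":255},{"xyz":[0,-0.5,-3],"rotation":[0,0,-0.03],"fingers":255},{"xyz":[0,-1.5,-1.3],"rotation":[0,0,-0.033],"fingers":255},{"xyz":[1,-2.5,0],"rotation":[0,0,0],"fingers":255},{"xyz":[2,-2.5,0],"rotation":[0,0,0],"fingers":255},{"xyz":[2.5,-2.5,0],"rotation":[0,0,0],"fingers":255},{"xyz":[2.8,-1.5,0],"rotation":[0,0,0],"fingers":255},{"xyz":[3,-0.5,0],"rotation":[0,0,0],"fingers":255}]'
python3 - <<'E'
from h import *
plan((458,-31,195),94.5)
E
```

```text
clock: 30.87
eef_pos: [449.7, -162.8, 205.5]
eef_rot: [0.679, 0.734, -0.0, -0.0]
force: [1.7, 1.4, -1.7]
finger_gap: 0.286
t 30.87 tcp [ 449.7 -162.8  205.5] toolx yaw 94.49 z [-0. -0. -1.] F [ 1.7  1.4 -1.7] gap 0.286 q6 -2.12
shift cm at current axes [13.07  1.86  1.04] at target axes [13.07  1.86  1.05]
rotvec [-0.  0. -0.] deg 0.0
```

```bash
python3 -m crank '[{"xyz":[2.8,0.2,0.2],"rotation":[0,0,0],"fingers":255},{"xyz":[3,0.2,0.2],"rotation":[0,0,0],"fingers":255},{"xyz":[3,0.3,0.2],"rotation":[0,0,0],"fingers":255},{"xyz":[2.2,0.4,0.2],"rotation":[0,0,0],"fingers":255},{"xyz":[0.8,0.3,0.2],"rotation":[0,0,0],"fingers":255},{"xyz":[0,0,0],"rotation":[0,0,0],"fingers":255}]'
python3 - <<'E'
from h import *
plan((470,-29.8,193),94.5)
E
```

```text
clock: 31.37
eef_pos: [448.6, -34.2, 197.2]
eef_rot: [0.679, 0.734, -0.0, -0.001]
force: [-0.7, 0.3, -2.2]
finger_gap: 0.279
t 31.37 tcp [448.6 -34.2 197.2] toolx yaw 94.49 z [-0.002  0.001 -1.   ] F [-0.7  0.3 -2.2] gap 0.279 q6 -1.86
shift cm at current axes [0.27 2.17 0.41] at target axes [0.27 2.17 0.42]
rotvec [-0.002 -0.002 -0.   ] deg 0.1
```

```bash
python3 -m crank '[{"xyz":[0.25,1,0.35],"rotation":[-0.002,-0.002,0],"fingers":255},{"xyz":[0,1,0.1],"rotation":[0,0,0],"fingers":255},{"xyz":[0,0,0],"rotation":[0,0,0],"fingers":255}]'
python3 - <<'E'
from h import *
plan((515,-26.2,193),94.5)
E
```

```text
clock: 31.62
eef_pos: [470.3, -31.0, 192.8]
eef_rot: [0.679, 0.734, -0.0, 0.001]
force: [1.0, -0.2, -3.7]
finger_gap: 0.281
t 31.62 tcp [470.3 -31.  192.8] toolx yaw 94.52 z [ 0.001 -0.001 -1.   ] F [ 1.  -0.2 -3.7] gap 0.281 q6 -1.84
shift cm at current axes [ 0.13  4.49 -0.01] at target axes [ 0.13  4.49 -0.02]
rotvec [0.001 0.001 0.   ] deg 0.1
```

```bash
python3 -m crank '[{"xyz":[0.1,0.3,0],"rotation":[0,0,0],"fingers":255},{"xyz":[0,1,0],"rotation":[0,0,0],"fingers":255},{"xyz":[0,1.5,0],"rotation":[0,0,0],"fingers":255},{"xyz":[0,1,0],"rotation":[0,0,0],"fingers":255},{"xyz":[0,0.5,0],"rotation":[0,0,0],"fingers":255},{"xyz":[0,0,0],"rotation":[0,0,0],"fingers":255}]'
python3 - <<'E'
from h import *
plan((580,-21.1,193),94.5)
w=eyes.snapshot("wrist");save(w,"w23",box=(130,150,400,350),size=(800,593))
E
```

```text
clock: 32.12
eef_pos: [518.2, -29.6, 192.4]
eef_rot: [0.68, 0.733, -0.0, 0.001]
force: [-0.7, -0.5, -3.6]
finger_gap: 0.282
t 32.12 tcp [518.2 -29.6 192.4] toolx yaw 94.29 z [ 0.001 -0.002 -1.   ] F [-0.7 -0.5 -3.6] gap 0.282 q6 -1.82
shift cm at current axes [ 0.39  6.23 -0.05] at target axes [ 0.37  6.23 -0.06]
rotvec [ 0.001  0.002 -0.004] deg 0.2
```

View pics/w23.png

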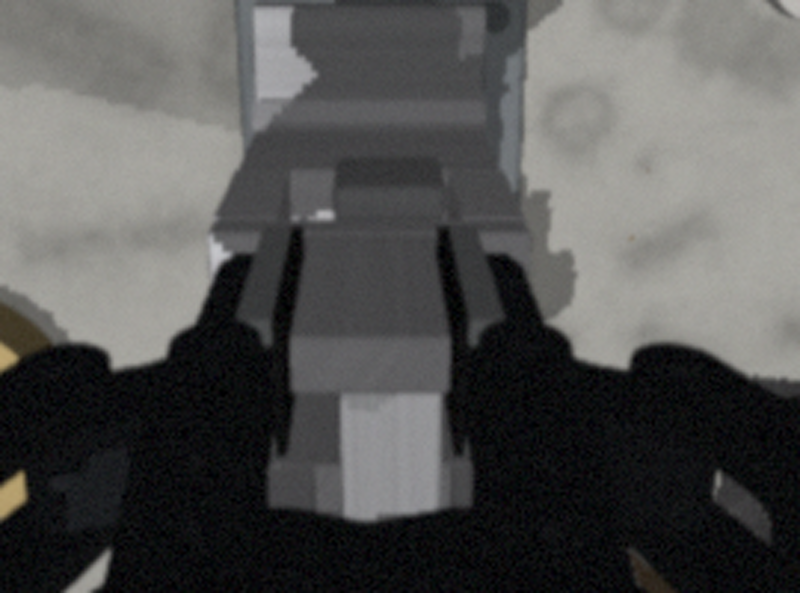

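```bash
python3 -m crank '[{"xyz":[0.37,0,0],"rotation":[0,0,-0.004],"fingers":255},{"xyz":[0.05,0,0],"rotation":[0,0,0],"fingers":255},{"xyz":[0,1,0],"rotation":[0,0,0],"fingers":255},{"xyz":[0,1.5,0],"rotation":[0,0,0],"fingers":255},{"xyz":[0,1.5,0],"rotation":[0,0,0],"fingers":255},{"xyz":[0,1.2,0],"rotation":[0,0,0],"fingers":255},{"xyz":[0,0.4,0.3],"rotation":[0,0,0],"fingers":255},{"xyz":[0,0,0.4],"rotation":[0,0,0],"fingers":255},{"xyz":[0,0,0],"rotation":[0,0,0],"fingers":255}]'
python3 - <<'E'
from h import *
plan((593,-20.1,183),94.5)
E
```

```text
clock: 32.92
eef_pos: [574.3, -19.7, 184.7]
eef_rot: [0.679, 0.735, -0.001, -0.0]
force: [0.6, -0.0, -4.2]
finger_gap: 0.281
t 32.92 tcp [574.3 -19.7 184.7] toolx yaw 94.55 z [-0.002 -0.001 -1.   ] F [ 0.6 -0.  -4.2] gap 0.281 q6 -1.79
shift cm at current axes [-0.19  1.86  0.17] at target axes [-0.19  1.86  0.17]
rotvec [-0.002  0.001  0.001] deg 0.1
```

```bash
python3 -m crank '[{"xyz":[-0.18,0.8,0.1],"rotation":[-0.002,0,0],"fingers":255},{"xyz":[0,0.5,0.05],"rotation":[0,0,0],"fingers":255},{"xyz":[0,0.1,0.0],"rotation":[0,0,0],"fingers":255},{"xyz":[0,0,0.0],"rotation":[0,0,0],"fingers":255}]'
python3 -m crank '[{"xyz":[0,0.3,0],"rotation":[0,0,0],"fingers":255},{"xyz":[0,0,0.0],"rotation":[0,0,0],"fingers":255}]'
python3 -m crank '[{"xyz":[0,0.2,0],"rotation":[0,0,0],"fingers":255},{"xyz":[0,0,0.0],"rotation":[0,0,0],"fingers":255}]'
```

```text
clock: 33.25
eef_pos: [587.2, -20.7, 183.1]
eef_rot: [0.679, 0.735, -0.001, -0.001]
force: [0.0, 0.7, -2.7]
finger_gap: 0.286
clock: 33.42
eef_pos: [590.5, -20.5, 183.1]
eef_rot: [0.679, 0.734, -0.001, -0.001]
force: [-0.4, 0.5, -2.7]
finger_gap: 0.283
clock: 33.58
eef_pos: [592.3, -20.4, 183.0]
eef_rot: [0.679, 0.734, -0.002, -0.001]
force: [-0.7, 0.2, -0.2]
finger_gap: 0.282
```

```bash
python3 -m crank '[{"xyz":[0,0.2,0],"rotation":[0,0,0],"fingers":255},{"xyz":[0,0,0.0],"rotation":[0,0,0],"fingers":255}]'
python3 -m crank '[{"xyz":[0,0.2,0.1],"rotation":[-0.005,0,0],"fingers":255},{"xyz":[0,0,0.1],"rotation":[0,0,0],"fingers":255},{"xyz":[0,0,0.0],"rotation":[0,0,0],"fingers":255}]'
python3 -m crank '[{"xyz":[0,0.1,0.1],"rotation":[-0.004,0,0],"fingers":255},{"xyz":[0,0,0.0],"rotation":[0,0,0],"fingers":255}]'
```

```text
clock: 33.75
eef_pos: [592.3, -20.3, 183.0]
eef_rot: [0.678, 0.735, -0.003, -0.002]
force: [-0.4, -0.7, -1.7]
finger_gap: 0.286
clock: 34.0
eef_pos: [592.3, -20.4, 183.4]
eef_rot: [0.678, 0.735, -0.002, -0.001]
force: [0.2, -0.0, -3.8]
finger_gap: 0.282
clock: 34.17
eef_pos: [592.3, -20.3, 183.0]
eef_rot: [0.678, 0.735, -0.001, -0.0]
force: [-1.4, 0.5, -3.3]
finger_gap: 0.285
```

Contact at 592.3 (expected 592.5), resting at 183. Release.

```bash
python3 -m crank '[{"xyz":[0,0,0],"rotation":[0,0,0],"fingers":150},{"xyz":[0,0,0],"rotation":[0,0,0],"fingers":80},{"xyz":[0,0,0],"rotation":[0,0,0],"fingers":80},{"xyz":[0,0,0],"rotation":[0,0,0],"fingers":80},{"xyz":[0,0,-1],"rotation":[0,0,0],"fingers":80},{"xyz":[0,0,-2],"rotation":[0,0,0],"fingers":0},{"xyz":[0,0,-3],"rotation":[0,0,0],"fingers":0},{"xyz":[0,0,-3],"rotation":[0,0,0],"fingers":0},{"xyz":[0,0,-1],"rotation":[0,0,0],"fingers":0},{"xyz":[0,0,0],"rotation":[0,0,0],"fingers":0}]'
python3 - <<'E'
from h import *
w=eyes.snapshot("side");save(w,"s8",box=(180,110,340,280),size=(565,600))
w=eyes.snapshot("wrist");save(w,"w24",size=(800,600))
plan((478.4,414.6,200),77.7)
E
```

```text
clock: 35.0
eef_pos: [593.8, -20.1, 289.7]
eef_rot: [0.678, 0.735, -0.0, 0.001]
force: [-0.5, -0.1, 0.1]
finger_gap: 0.997
t 35.1 tcp [593.2 -20.  287.4] toolx yaw 94.57 z [-0.002 -0.001 -1.   ] F [-0.4 -0.6 -0.4] gap 1.0 q6 -1.78
shift cm at current axes [44.24 -7.97  8.72] at target axes [ 40.02 -20.48   8.74]
rotvec [-0.002  0.001  0.294] deg 16.9
```

View pics/s8.png

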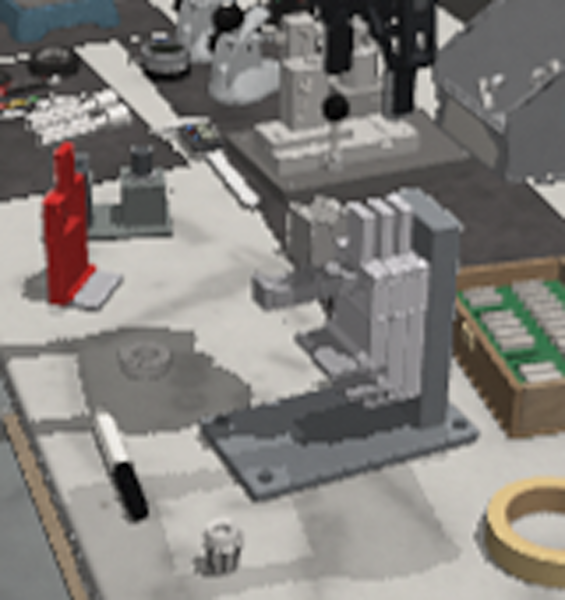

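View pics/w24.png

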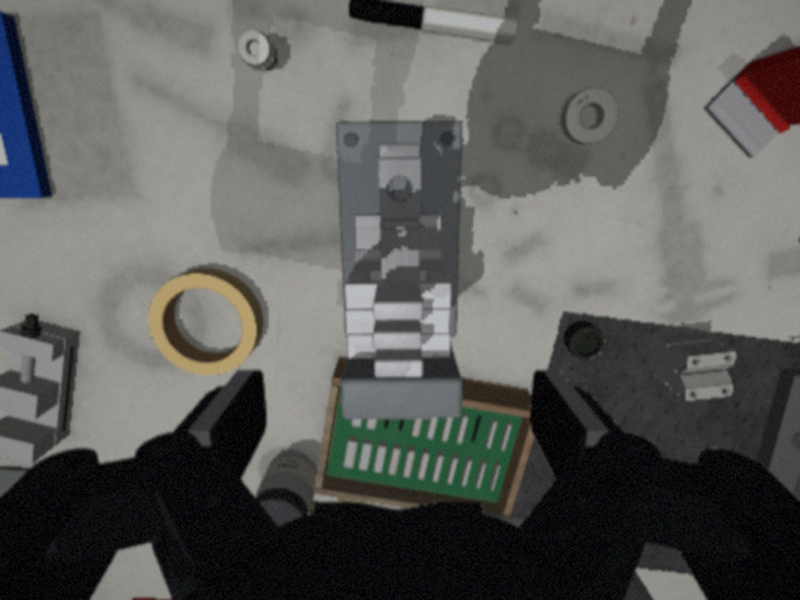

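```bash
python3 -m crank '[{"xyz":[2,-0.7,0],"rotation":[0,0,0],"fingers":0},{"xyz":[4,-0.8,0],"rotation":[0,0,0],"fingers":0},{"xyz":[4,-0.8,0],"rotation":[0,0,0],"fingers":0},{"xyz":[4,-0.8,0],"rotation":[0,0,0],"fingers":0},{"xyz":[4,-0.8,0],"rotation":[0,0,0],"fingers":0},{"xyz":[4,-0.7,0],"rotation":[0,0,0],"fingers":0},{"xyz":[4,-0.7,0],"rotation":[0,0,0],"fingers":0},{"xyz":[4,-0.7,0],"rotation":[0,0,0],"fingers":0},{"xyz":[4,-0.7,0],"rotation":[0,0,0],"fingers":0},{"xyz":[4,-0.7,0],"rotation":[0,0,0.1],"fingers":0}]'
python3 - <<'E'
from h import *
plan((478.4,414.6,200),77.7)
E
```

```text
clock: 35.93
eef_pos: [483.4, 355.8, 273.7]
eef_rot: [0.718, 0.696, -0.009, -0.004]
force: [1.6, 0.8, 0.6]
finger_gap: 0.999
t 35.93 tcp [483.4 355.8 273.7] toolx yaw 88.3 z [-0.019 -0.007 -1.   ] F [1.6 0.8 0.6] gap 0.999 q6 -1.01
shift cm at current axes [ 5.92 -0.54  7.34] at target axes [ 5.63 -1.74  7.37]
rotvec [-0.018  0.01   0.185] deg 10.7
```

```bash
python3 -m crank '[{"xyz":[2.5,-0.2,1],"rotation":[-0.009,0.005,0.092],"fingers":0},{"xyz":[2.3,-0.6,2],"rotation":[-0.009,0.005,0.092],"fingers":0},{"xyz":[0.5,-0.4,2.5],"rotation":[0,0,0],"fingers":0},{"xyz":[0,0,1],"rotation":[0,0,0],"fingers":0},{"xyz":[0,0,0],"rotation":[0,0,0],"fingers":0},{"xyz":[0,0,0],"rotation":[0,0,0],"fingers":0}]'
python3 - <<'E'
from h import *
plan((478.4,414.6,100),77.7)
w=eyes.snapshot("wrist");save(w,"w25",size=(800,600));np.savez("w25.npz",K=w["K"],T=w["cam_to_world"])
E
```

```text
clock: 36.43
eef_pos: [468.8, 419.0, 199.0]
eef_rot: [0.781, 0.625, -0.004, -0.001]
force: [0.2, 0.2, -0.5]
finger_gap: 1.002
t 36.43 tcp [468.8 419.  199. ] toolx yaw 77.38 z [-0.008 -0.003 -1.   ] F [ 0.2  0.2 -0.5] gap 1.002 q6 -0.72
shift cm at current axes [-0.17  1.1   9.89] at target axes [-0.23  1.04  9.9 ]
rotvec [-0.007  0.005 -0.006] deg 0.6
```

View pics/w25.png

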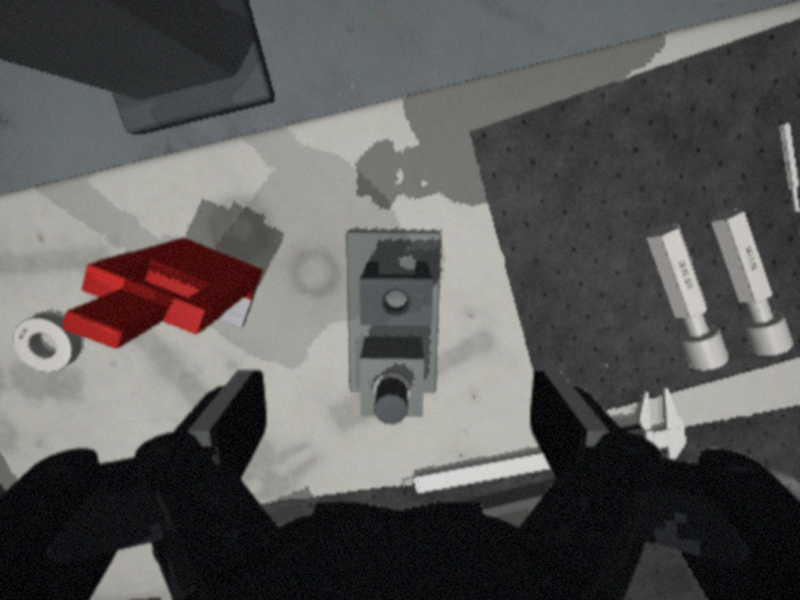

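```bash
python3 -m crank '[{"xyz":[-0.2,1.05,0],"rotation":[-0.007,0.005,-0.006],"fingers":0},{"xyz":[0,0,2],"rotation":[0,0,0],"fingers":0},{"xyz":[0,0,3],"rotation":[0,0,0],"fingers":0},{"xyz":[0,0,3],"rotation":[0,0,0],"fingers":0},{"xyz":[0,0,1.5],"rotation":[0,0,0],"fingers":0},{"xyz":[0,0,0],"rotation":[0,0,0],"fingers":0}]'
python3 - <<'E'
from h import *
p=lz("w25.npz")
print("keeper hole",onz(p,(396.5/1.5625,299/1.5625),68),"pin",onz(p,(391.5/1.5625,405/1.5625),82))
plan((478.4,414.6,46.6),77.67)
E
```

```text
clock: 36.98
eef_pos: [490.3, 411.0, 110.0]
eef_rot: [0.779, 0.627, 0.009, 0.002]
force: [-0.8, 0.1, -0.4]
finger_gap: 1.005
keeper hole [475.2 416.9  68. ] pin [538.  399.7  82. ]
t 36.98 tcp [490.3 411.  110. ] toolx yaw 77.61 z [ 0.016  0.009 -1.   ] F [-0.8  0.1 -0.4] gap 1.005 q6 -0.75
shift cm at current axes [ 0.02 -1.33  6.32] at target axes [ 0.09 -1.24  6.34]
rotvec [ 0.014 -0.012 -0.001] deg 1.1
```

```bash
python3 -m crank '[{"xyz":[0.05,-1.2,0],"rotation":[0.014,-0.012,0],"fingers":0},{"xyz":[0,-0.1,0],"rotation":[0,0,0],"fingers":0},{"xyz":[0,0,2],"rotation":[0,0,0],"fingers":0},{"xyz":[0,0,2],"rotation":[0,0,0],"fingers":0},{"xyz":[0,0,0.8],"rotation":[0,0,0],"fingers":0},{"xyz":[0,0,0],"rotation":[0,0,0],"fingers":0}]'
python3 - <<'E'
from h import *
plan((478.4,414.6,46.6),77.67)
E
```

```text
clock: 37.48
eef_pos: [482.6, 415.6, 70.3]
eef_rot: [0.78, 0.626, 0.006, 0.0]
force: [-0.6, 0.4, 0.3]
finger_gap: 1.002
t 37.48 tcp [482.6 415.6  70.3] toolx yaw 77.54 z [ 0.009  0.006 -1.   ] F [-0.6  0.4  0.3] gap 1.002 q6 -0.74
shift cm at current axes [-0.21 -0.41  2.37] at target axes [-0.19 -0.39  2.37]
rotvec [ 0.008 -0.008 -0.002] deg 0.7
```

```bash
python3 -m crank '[{"xyz":[-0.2,-0.4,0.8],"rotation":[0.008,-0.008,0],"fingers":0},{"xyz":[0,0,1],"rotation":[0,0,0],"fingers":0},{"xyz":[0,0,0.3],"rotation":[0,0,0],"fingers":0},{"xyz":[0,0,0],"rotation":[0,0,0],"fingers":0}]'
python3 - <<'E'
from h import *
plan((478.4,414.6,46.6),77.67)
E
```

```text
clock: 37.82
eef_pos: [479.5, 415.7, 51.4]
eef_rot: [0.78, 0.626, 0.002, -0.0]
force: [-0.4, 0.1, -0.1]
finger_gap: 0.998
t 37.82 tcp [479.5 415.7  51.4] toolx yaw 77.56 z [ 0.003  0.002 -1.   ] F [-0.4  0.1 -0.1] gap 0.998 q6 -0.73
shift cm at current axes [-0.13 -0.08  0.48] at target axes [-0.13 -0.08  0.48]
rotvec [ 0.002 -0.003 -0.002] deg 0.2
```

```bash
python3 -m crank '[{"xyz":[-0.1,-0.1,0.35],"rotation":[0.002,-0.002,0],"fingers":0},{"xyz":[0,0,0.1],"rotation":[0,0,0],"fingers":0},{"xyz":[0,0,0],"rotation":[0,0,0],"fingers":90},{"xyz":[0,0,0],"rotation":[0,0,0],"fingers":255},{"xyz":[0,0,0],"rotation":[0,0,0],"fingers":255},{"xyz":[0,0,0],"rotation":[0,0,0],"fingers":255},{"xyz":[0,0,0],"rotation":[0,0,0],"fingers":255}]' 50
python3 - <<'E'
from h import *
plan((478.4,414.6,46.6),77.67)
E
```

```text
clock: 38.4
eef_pos: [478.8, 415.3, 47.8]
eef_rot: [0.78, 0.626, 0.001, -0.0]
force: [-1.1, 0.4, -1.6]
finger_gap: 0.521
t 38.4 tcp [478.8 415.3  47.8] toolx yaw 77.57 z [ 0.001  0.002 -1.   ] F [-1.1  0.4 -1.6] gap 0.521 q6 -0.73
shift cm at current axes [-0.08 -0.02  0.12] at target axes [-0.08 -0.02  0.12]
rotvec [ 0.001 -0.002 -0.002] deg 0.2
```

```bash
python3 -m crank '[{"xyz":[0,0,-1],"rotation":[0,0,0],"fingers":255},{"xyz":[0,0,-3],"rotation":[0,0,0],"fingers":255},{"xyz":[0,0,-3.5],"rotation":[0,0,0],"fingers":255},{"xyz":[0,0,-3.5],"rotation":[0,0,0],"fingers":255},{"xyz":[0,0,-3.5],"rotation":[0,0,-0.07],"fingers":255},{"xyz":[0,0,-3.5],"rotation":[0,0,-0.07],"fingers":255},{"xyz":[-1,0,-2],"rotation":[0,0,-0.08],"fingers":255},{"xyz":[-2.5,0,0],"rotation":[0,0,-0.07],"fingers":255},{"xyz":[-3.5,0.5,0],"rotation":[0,0,0],"fingers":255},{"xyz":[-3.8,0.5,0],"rotation":[0,0,0],"fingers":255}]'
python3 - <<'E'
from h import *
plan((537.3,-24.5,260),94.58)
E
```

```text
clock: 39.23
eef_pos: [491.6, 310.0, 263.9]
eef_rot: [0.673, 0.74, 0.002, -0.0]
force: [0.8, 0.1, -2.3]
finger_gap: 0.519
t 39.23 tcp [491.6 310.  263.9] toolx yaw 95.43 z [ 0.003  0.003 -1.   ] F [ 0.8  0.1 -2.3] gap 0.519 q6 -1.21
shift cm at current axes [-33.73   1.39   0.29] at target axes [-33.71   1.89   0.39]
rotvec [ 0.003 -0.003  0.015] deg 0.9
```

```bash
python3 -m crank '[{"xyz":[-3.8,0.2,0],"rotation":[0,0,0.01],"fingers":255},{"xyz":[-3.8,0.2,0],"rotation":[0,0,0],"fingers":255},{"xyz":[-3.8,0.2,0],"rotation":[0,0,0],"fingers":255},{"xyz":[-3.8,0.2,0],"rotation":[0,0,0],"fingers":255},{"xyz":[-3.8,0.2,0],"rotation":[0,0,0],"fingers":255},{"xyz":[-3.8,0.2,0],"rotation":[0,0,0],"fingers":255},{"xyz":[-3.8,0.2,0],"rotation":[0,0,0],"fingers":255},{"xyz":[-3.5,0.2,0],"rotation":[0,0,0],"fingers":255},{"xyz":[-1.5,0,0],"rotation":[0,0,0],"fingers":255},{"xyz":[0,0,0],"rotation":[0,0,0],"fingers":255}]'
python3 - <<'E'
from h import *
plan((537.3,-24.5,220),94.58)
E
```

```text
clock: 40.07
eef_pos: [533.2, -24.2, 271.6]
eef_rot: [0.677, 0.736, 0.005, 0.003]
force: [-0.5, 0.1, -1.6]
finger_gap: 0.52
t 40.07 tcp [533.2 -24.2 271.6] toolx yaw 94.74 z [ 0.01   0.003 -1.   ] F [-0.5  0.1 -1.6] gap 0.52 q6 -1.81
shift cm at current axes [-0.07  0.35  5.16] at target axes [-0.06  0.41  5.16]
rotvec [ 0.011 -0.002  0.003] deg 0.6
```

```bash
python3 -m crank '[{"xyz":[-0.05,0.4,1],"rotation":[0.011,-0.002,0],"fingers":255},{"xyz":[0,0,2],"rotation":[0,0,0],"fingers":255},{"xyz":[0,0,1.5],"rotation":[0,0,0],"fingers":255},{"xyz":[0,0,0.3],"rotation":[0,0,0],"fingers":255},{"xyz":[0,0,0],"rotation":[0,0,0],"fingers":255}]'
python3 - <<'E'
from h import *
plan((537.3,-24.5,215),94.58)
w=eyes.snapshot("wrist");save(w,"w26",size=(800,600))
w=eyes.snapshot("side");save(w,"s9",box=(180,110,340,280),size=(565,600))
E
```

```text
clock: 40.48
eef_pos: [537.9, -23.0, 222.7]
eef_rot: [0.678, 0.735, -0.0, 0.0]
force: [0.5, 1.4, -1.6]
finger_gap: 0.522
t 40.48 tcp [537.9 -23.  222.7] toolx yaw 94.68 z [-0.    -0.001 -1.   ] F [ 0.5  1.4 -1.6] gap 0.522 q6 -1.81
shift cm at current axes [-0.15 -0.08  0.77] at target axes [-0.15 -0.08  0.77]
rotvec [-0.     0.001  0.002] deg 0.1
```

View pics/w26.png

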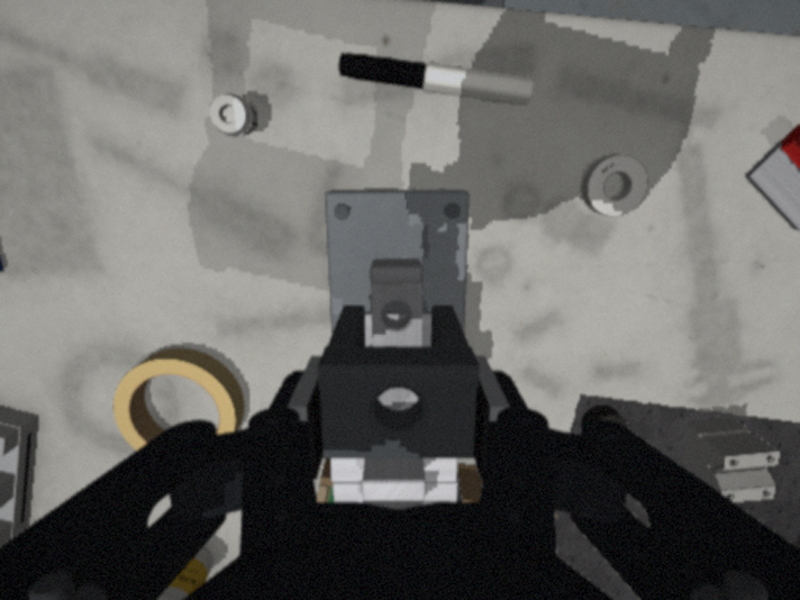

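View pics/s9.png

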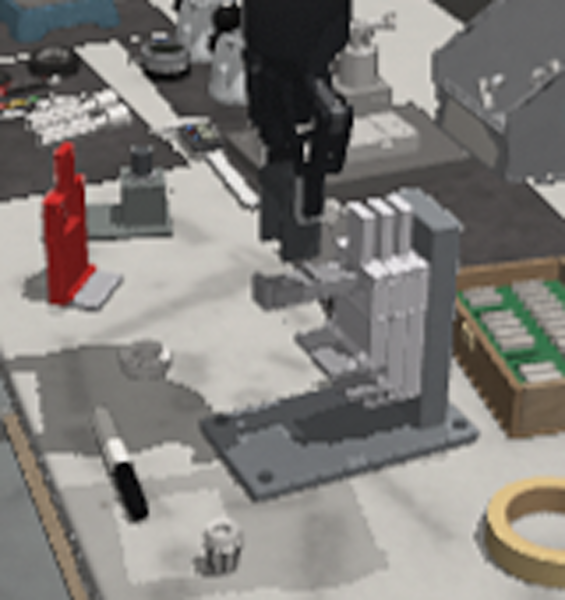

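```bash
python3 -m crank '[{"xyz":[-0.15,-0.06,0.3],"rotation":[0,0,0],"fingers":255},{"xyz":[0,0,0.6],"rotation":[0,0,0],"fingers":255},{"xyz":[0,0,0.2],"rotation":[0,0,0],"fingers":255},{"xyz":[0,0,0],"rotation":[0,0,0],"fingers":255}]'
python3 - <<'E'
from h import *
plan((537.3,-24.5,150),94.58)
E
```

```text
clock: 40.92
eef_pos: [539.0, -24.0, 213.8]
eef_rot: [0.677, 0.736, 0.001, 0.002]
force: [-0.2, -0.2, -1.7]
finger_gap: 0.519
t 40.92 tcp [539.  -24.  213.8] toolx yaw 94.77 z [ 0.005 -0.001 -1.   ] F [-0.2 -0.2 -1.7] gap 0.519 q6 -1.81
shift cm at current axes [-0.02 -0.2   6.38] at target axes [-0.03 -0.17  6.38]
rotvec [0.004 0.002 0.003] deg 0.3
```

```bash
python3 -m crank '[{"xyz":[-0.02,-0.2,0.5],"rotation":[0.004,0.001,0.002],"fingers":255},{"xyz":[0,0,0.6],"rotation":[0,0,0],"fingers":255},{"xyz":[0,0,0.3],"rotation":[0,0,0],"fingers":255},{"xyz":[0,0,0],"rotation":[0,0,0],"fingers":255}]'
python3 - <<'E'
from h import *
plan((537.3,-24.5,150),94.58)
E
```

```text
clock: 41.25
eef_pos: [536.9, -24.5, 198.7]
eef_rot: [0.678, 0.735, -0.0, 0.0]
force: [-1.3, -0.1, -1.5]
finger_gap: 0.518
t 41.25 tcp [536.9 -24.5 198.7] toolx yaw 94.63 z [ 0.001 -0.001 -1.   ] F [-1.3 -0.1 -1.5] gap 0.518 q6 -1.81
shift cm at current axes [0.   0.04 4.87] at target axes [0.   0.04 4.87]
rotvec [0.001 0.001 0.001] deg 0.1
```

```bash
python3 -m crank '[{"xyz":[0,0.02,0.6],"rotation":[0,0,0],"fingers":255},{"xyz":[0,0,0.8],"rotation":[0,0,0],"fingers":255},{"xyz":[0,-0.02,0.8],"rotation":[0,0,0],"fingers":255},{"xyz":[0,-0.02,0.6],"rotation":[0,0,0],"fingers":255},{"xyz":[0,0,0.2],"rotation":[0,0,0],"fingers":255},{"xyz":[0,0,0],"rotation":[0,0,0],"fingers":255}]'
python3 - <<'E'
from h import *
plan((537.3,-24.5,150),94.58)
E
```

```text
clock: 41.75
eef_pos: [536.4, -24.6, 164.7]
eef_rot: [0.678, 0.735, -0.0, 0.0]
force: [0.2, -0.3, -2.0]
finger_gap: 0.516
t 41.75 tcp [536.4 -24.6 164.7] toolx yaw 94.62 z [-0.    -0.001 -1.   ] F [ 0.2 -0.3 -2. ] gap 0.516 q6 -1.81
shift cm at current axes [0.01 0.1  1.47] at target axes [0.   0.1  1.47]
rotvec [-0.001  0.001  0.001] deg 0.1
```

```bash
python3 -m crank '[{"xyz":[0,0.08,0.5],"rotation":[0,0,0],"fingers":255},{"xyz":[0,0,0.5],"rotation":[0,0,0],"fingers":255},{"xyz":[0,0,0.2],"rotation":[0,0,0],"fingers":255},{"xyz":[0,0,0],"rotation":[0,0,0],"fingers":255}]'
python3 -m crank '[{"xyz":[0,0.05,0.2],"rotation":[0,0,0],"fingers":255},{"xyz":[0,0,0],"rotation":[0,0,0],"fingers":255}]'
python3 -m crank '[{"xyz":[0,0,0.2],"rotation":[0,0,0],"fingers":255},{"xyz":[0,0,0],"rotation":[0,0,0],"fingers":255}]'
python3 - <<'E'
from h import *
plan((537.3,-24.5,150),94.58)
E
```

```text
clock: 42.08
eef_pos: [537.4, -24.6, 151.6]
eef_rot: [0.678, 0.735, -0.0, 0.0]
force: [-0.7, 0.8, -1.7]
finger_gap: 0.514
clock: 42.25
eef_pos: [538.1, -24.5, 149.7]
eef_rot: [0.678, 0.735, -0.0, 0.0]
force: [0.4, 1.1, -2.6]
finger_gap: 0.522
clock: 42.42
eef_pos: [538.5, -24.6, 150.2]
eef_rot: [0.678, 0.735, 0.0, 0.001]
force: [-0.0, -1.6, -1.7]
finger_gap: 0.518
t 42.42 tcp [538.5 -24.6 150.2] toolx yaw 94.63 z [ 0.002 -0.001 -1.   ] F [-0.  -1.6 -1.7] gap 0.518 q6 -1.81
shift cm at current axes [ 0.02 -0.12  0.02] at target axes [ 0.02 -0.12  0.02]
rotvec [0.002 0.001 0.001] deg 0.2
```

```bash
python3 -m crank '[{"xyz":[0,-0.12,0],"rotation":[0,0,0],"fingers":255},{"xyz":[0,0,0.05],"rotation":[0,0,0],"fingers":255},{"xyz":[0,0,0],"rotation":[0,0,0],"fingers":255}]'
python3 -m crank '[{"xyz":[0,0,0],"rotation":[0,0,0],"fingers":80},{"xyz":[0,0,0],"rotation":[0,0,0],"fingers":0},{"xyz":[0,0,0],"rotation":[0,0,0],"fingers":0},{"xyz":[0,0,0],"rotation":[0,0,0],"fingers":0},{"xyz":[0,0,-1],"rotation":[0,0,0],"fingers":0},{"xyz":[0,0,-2],"rotation":[0,0,0],"fingers":0},{"xyz":[0,0,-2],"rotation":[0,0,0],"fingers":0},{"xyz":[0,-0.5,-1.5],"rotation":[0,0,0],"fingers":0},{"xyz":[0,0,0],"rotation":[0,0,0],"fingers":0},{"xyz":[0,0,0],"rotation":[0,0,0],"fingers":0}]'
python3 - <<'E'
from h import *
w=eyes.snapshot("wrist");save(w,"w27",box=(190,140,310,310),size=(424,600));np.savez("w27.npz",K=w["K"],T=w["cam_to_world"])
st()
w=eyes.snapshot("side");save(w,"s10",box=(180,110,340,280),size=(565,600))
E
```

```text
clock: 42.67
eef_pos: [537.7, -24.8, 150.2]
eef_rot: [0.678, 0.735, 0.001, 0.002]
force: [-0.1, -0.3, -1.8]
finger_gap: 0.521
clock: 43.5
eef_pos: [532.4, -25.1, 220.1]
eef_rot: [0.678, 0.735, 0.001, 0.002]
force: [1.6, 0.3, -0.4]
finger_gap: 1.004
t 43.55 tcp [532.4 -25.1 220. ] toolx yaw 94.62 z [ 0.003 -0.001 -1.   ] F [0.8 0.4 1.3] gap 0.998 q6 -1.81
```

View pics/w27.png

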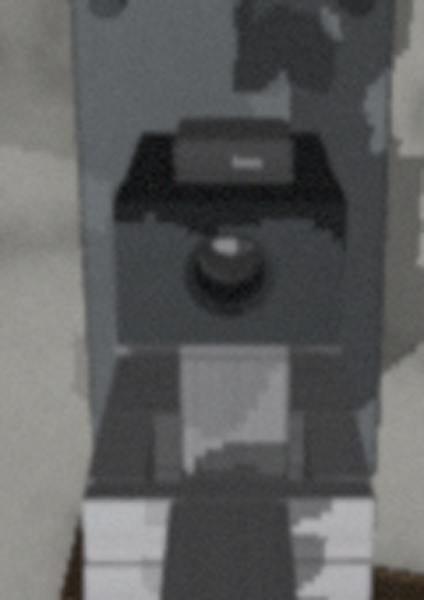

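View pics/s10.png

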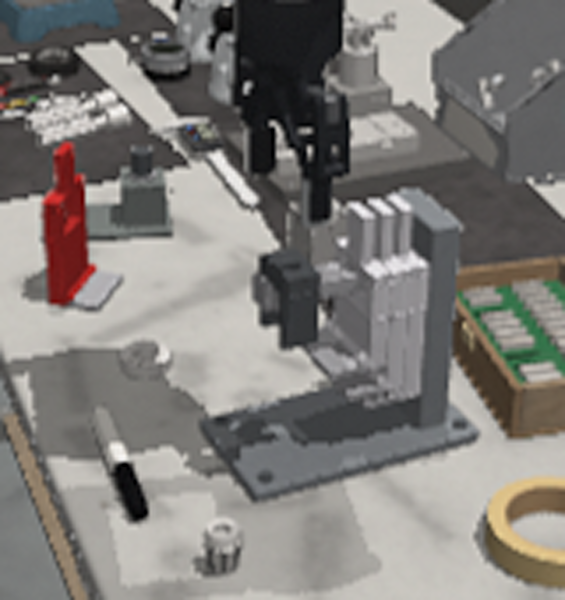

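```bash
python3 - <<'E'
from h import *
p=lz("w27.npz")
print("hole",onz(p,(229/3.533+190,272/3.533+140),170))
plan((525,398,200),77.6)
E
```

```text
hole [535.4 -24.3 170. ]
t 43.6 tcp [532.2 -25.  219.3] toolx yaw 94.63 z [ 0.002 -0.001 -1.   ] F [-0.4  0.1 -0.8] gap 0.997 q6 -1.81
shift cm at current axes [42.22  2.7   1.88] at target axes [41.16 -9.79  1.93]
rotvec [0.002 0.001 0.297] deg 17.0
```

```bash
python3 -m crank '[{"xyz":[2,0,-0.5],"rotation":[0,0,0],"fingers":0},{"xyz":[4,0.2,0],"rotation":[0,0,0],"fingers":0},{"xyz":[4,0.2,0],"rotation":[0,0,0],"fingers":0},{"xyz":[4,0.2,0],"rotation":[0,0,0],"fingers":0},{"xyz":[4,0.2,0],"rotation":[0,0,0],"fingers":0},{"xyz":[4,0.2,0],"rotation":[0,0,0],"fingers":0},{"xyz":[4,0.2,0],"rotation":[0,0,0],"fingers":0},{"xyz":[4,0.3,0],"rotation":[0,0,0],"fingers":0},{"xyz":[4,0.3,0],"rotation":[0,0,0],"fingers":0},{"xyz":[3.5,0.3,0],"rotation":[0,0,0.1],"fingers":0}]'
python3 - <<'E'
from h import *
plan((525,398,180),77.6)
E
```

```text
clock: 44.43
eef_pos: [521.2, 359.1, 215.1]
eef_rot: [0.717, 0.697, -0.005, -0.001]
force: [0.9, -0.8, 0.0]
finger_gap: 1.001
t 44.43 tcp [521.2 359.1 215.1] toolx yaw 88.43 z [-0.009 -0.006 -1.   ] F [ 0.9 -0.8  0. ] gap 1.001 q6 -1.03
shift cm at current axes [3.92 0.3  3.48] at target axes [ 3.88 -0.47  3.51]
rotvec [-0.008  0.007  0.189] deg 10.8
```

```bash
python3 -m crank '[{"xyz":[2,0.1,0.8],"rotation":[-0.004,0.003,0.094],"fingers":0},{"xyz":[1.2,-0.3,1.2],"rotation":[-0.004,0.003,0.094],"fingers":0},{"xyz":[0,0,0.8],"rotation":[0,0,0],"fingers":0},{"xyz":[0,0,0],"rotation":[0,0,0],"fingers":0},{"xyz":[0,0,0],"rotation":[0,0,0],"fingers":0}]'
python3 - <<'E'
from h import *
w=eyes.snapshot("wrist");save(w,"w28",size=(800,600));np.savez("w28.npz",K=w["K"],T=w["cam_to_world"])
plan((538,399.7,110),77.6)
E
```

```text
clock: 44.85
eef_pos: [518.2, 400.2, 180.3]
eef_rot: [0.78, 0.626, -0.003, -0.001]
force: [0.3, -1.4, 0.2]
finger_gap: 0.999
t 44.9 tcp [518.2 399.8 180.3] toolx yaw 77.49 z [-0.005 -0.003 -1.   ] F [-0.2 -0.  -0.4] gap 0.999 q6 -0.79
shift cm at current axes [0.44 1.97 7.02] at target axes [0.41 1.94 7.03]
rotvec [-0.004  0.004 -0.002] deg 0.3
```

View pics/w28.png

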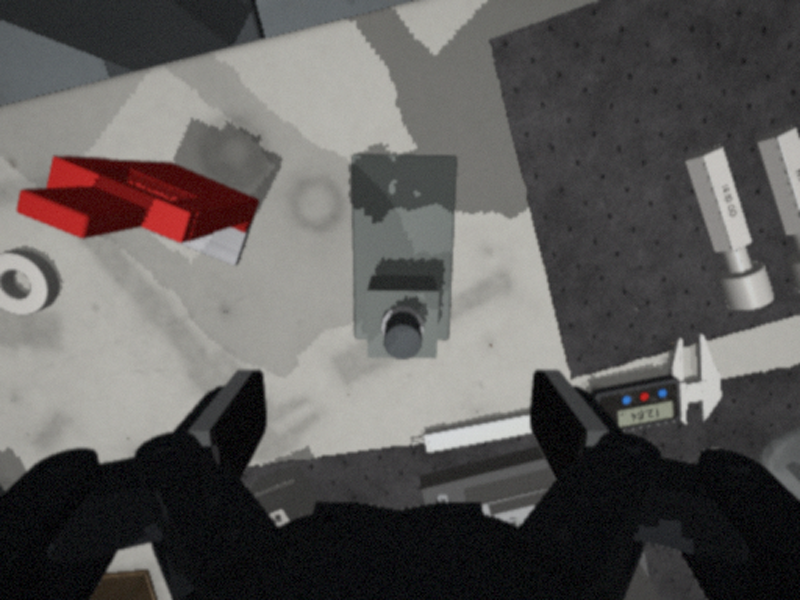

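```bash
python3 - <<'E'
from h import *
p=lz("w28.npz")
f=cv2.imread("pics/w28.png");cv2.imwrite("pics/w28p.png",cv2.resize(f[255:370,345:465],None,fx=5,fy=5,interpolation=cv2.INTER_CUBIC))
print("pin",onz(p,(403/1.5625,341/1.5625),82))
E
```

```text
pin [540.5 398.7  82. ]
```

View pics/w28p.png

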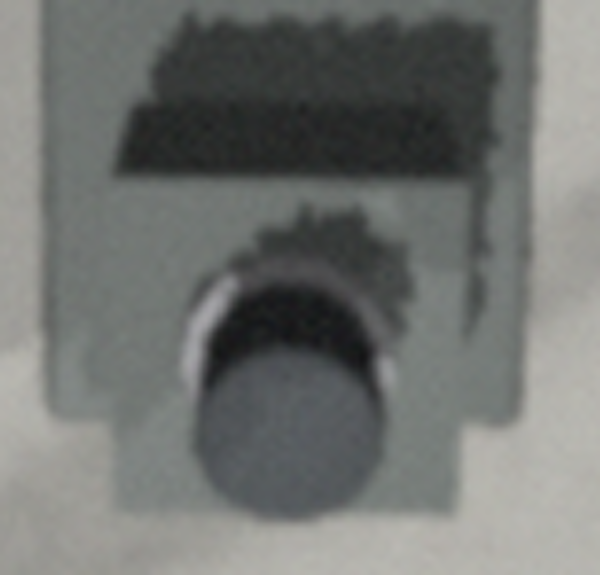

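```bash
python3 -m crank '[{"xyz":[0.4,1.2,0],"rotation":[-0.004,0.004,0],"fingers":0},{"xyz":[0,0.8,1.5],"rotation":[0,0,0],"fingers":0},{"xyz":[0,0,2],"rotation":[0,0,0],"fingers":0},{"xyz":[0,0,2],"rotation":[0,0,0],"fingers":0},{"xyz":[0,0,0.5],"rotation":[0,0,0],"fingers":0},{"xyz":[0,0,0],"rotation":[0,0,0],"fingers":0},{"xyz":[0,0,0],"rotation":[0,0,0],"fingers":0}]'
python3 - <<'E'
from h import *
p=lz("w28.npz")
c=lambda a,b:((a/5+345)/1.5625,(b/5+255)/1.5625)
C=[onz(p,c(*u),52) for u in [(115,178),(468,178),(112,512),(460,513)]];print(C,np.mean(C,0))
w=eyes.snapshot("wrist");save(w,"w29",box=(130,130,400,384),size=(638,600));np.savez("w29.npz",K=w["K"],T=w["cam_to_world"])
plan((540,399,67),77.6)
E
```

```text
clock: 45.48
eef_pos: [547.0, 394.1, 119.6]
eef_rot: [0.78, 0.626, 0.003, 0.001]
force: [-0.3, -0.3, 0.3]
finger_gap: 0.997
[array([515.3, 382.7,  52. ]), array([524.6, 424.7,  52. ]), array([557.9, 372.1,  52. ]), array([567.6, 415.2,  52. ])] [541.35  398.675  52.   ]
t 45.53 tcp [547.1 394.2 119.9] toolx yaw 77.52 z [ 0.006  0.003 -1.   ] F [ 0.4 -0.7  0.1] gap 1.0 q6 -0.82
shift cm at current axes [ 0.29 -0.82  5.29] at target axes [ 0.31 -0.8   5.29]
rotvec [ 0.005 -0.004 -0.001] deg 0.4
```

View pics/w29.png

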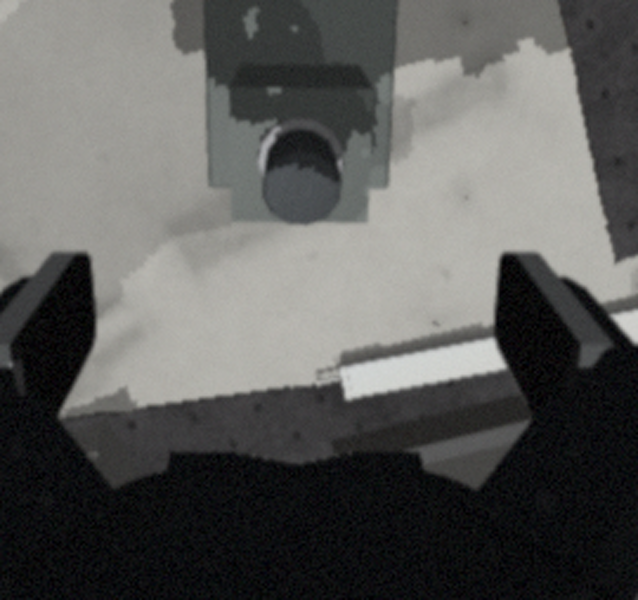

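```bash
python3 -m crank '[{"xyz":[0.25,-0.7,0],"rotation":[0.005,-0.004,0],"fingers":0},{"xyz":[0,0,1],"rotation":[0,0,0],"fingers":0},{"xyz":[0,0,1.5],"rotation":[0,0,0],"fingers":0},{"xyz":[0,0,0.8],"rotation":[0,0,0],"fingers":0},{"xyz":[0,0,0],"rotation":[0,0,0],"fingers":0}]'
python3 - <<'E'
from h import *
p=lz("w29.npz")
print(onz(p,(302/2.363+130,192/2.363+130),82))
plan((540.7,399,67),77.6)
E
```

```text
clock: 45.95
eef_pos: [541.8, 400.1, 88.9]
eef_rot: [0.779, 0.626, 0.003, 0.0]
force: [-0.8, -0.4, 0.5]
finger_gap: 0.998
[542.  398.2  82. ]
t 45.95 tcp [541.8 400.1  88.9] toolx yaw 77.58 z [ 0.005  0.003 -1.   ] F [-0.8 -0.4  0.5] gap 0.998 q6 -0.81
shift cm at current axes [-0.14 -0.09  2.19] at target axes [-0.13 -0.08  2.19]
rotvec [ 0.004 -0.004 -0.   ] deg 0.3
```

```bash
python3 -m crank '[{"xyz":[-0.13,-0.02,0.7],"rotation":[0.004,-0.004,0],"fingers":0},{"xyz":[0,-0.05,1],"rotation":[0,0,0],"fingers":0},{"xyz":[0,-0.03,0.3],"rotation":[0,0,0],"fingers":0},{"xyz":[0,0,0],"rotation":[0,0,0],"fingers":0}]'
python3 - <<'E'
from h import *
plan((541.5,398.6,67),77.6)
E
```

```text
clock: 46.28
eef_pos: [540.5, 399.4, 67.6]
eef_rot: [0.779, 0.627, 0.0, 0.0]
force: [-0.5, 0.0, 0.2]
finger_gap: 1.003
t 46.28 tcp [540.5 399.4  67.6] toolx yaw 77.61 z [ 0.  0. -1.] F [-0.5  0.   0.2] gap 1.003 q6 -0.81
shift cm at current axes [-0.06  0.12  0.06] at target axes [-0.06  0.12  0.06]
rotvec [ 0. -0.  0.] deg 0.0
```

```bash
python3 -m crank '[{"xyz":[-0.05,0.1,0],"rotation":[0,0,0],"fingers":0},{"xyz":[0,0,0],"rotation":[0,0,0],"fingers":100},{"xyz":[0,0,0],"rotation":[0,0,0],"fingers":200},{"xyz":[0,0,0],"rotation":[0,0,0],"fingers":255},{"xyz":[0,0,0],"rotation":[0,0,0],"fingers":255},{"xyz":[0,0,0],"rotation":[0,0,0],"fingers":255},{"xyz":[0,0,0],"rotation":[0,0,0],"fingers":255}]' 50
python3 - <<'E'
from h import *
st()
w=eyes.snapshot("wrist");save(w,"w30",box=(130,130,400,384),size=(638,600))
E
```

```text
clock: 46.87
eef_pos: [542.0, 398.6, 68.8]
eef_rot: [0.779, 0.627, 0.001, 0.0]
force: [-0.4, -2.6, -1.2]
finger_gap: 0.235
t 46.87 tcp [542.  398.6  68.8] toolx yaw 77.61 z [ 0.002  0.    -1.   ] F [-0.4 -2.6 -1.2] gap 0.235 q6 -0.81
```

View pics/w30.png

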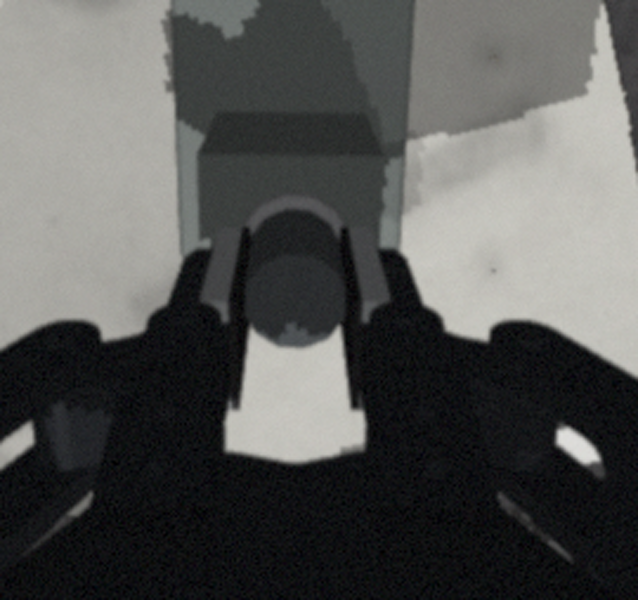

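```bash
python3 -m crank '[{"xyz":[0,0,-0.5],"rotation":[0,0,0],"fingers":255},{"xyz":[0,0,-1.5],"rotation":[0,0,0],"fingers":255},{"xyz":[0,0,-2],"rotation":[0,0,0],"fingers":255},{"xyz":[0,0,-3],"rotation":[0,0,0],"fingers":255},{"xyz":[0,0,-3.5],"rotation":[0,0,0],"fingers":255},{"xyz":[0,0,-3.5],"rotation":[0,0,-0.07],"fingers":255},{"xyz":[0,0,-3.5],"rotation":[0,0,-0.07],"fingers":255},{"xyz":[-1,0,-1.5],"rotation":[0,0,-0.08],"fingers":255},{"xyz":[-3,0,0],"rotation":[0,0,-0.07],"fingers":255},{"xyz":[-3.8,0,0],"rotation":[0,0,0],"fingers":255}]'
python3 - <<'E'
from h import *
plan((535.4,-24.3,250),94.6)
w=eyes.snapshot("wrist");p=w;save(w,"w31",box=(130,130,400,384),size=(638,600));np.savez("w31.npz",K=w["K"],T=w["cam_to_world"])
E
```

```text
clock: 47.75
eef_pos: [543.1, 324.8, 270.1]
eef_rot: [0.673, 0.739, 0.002, -0.0]
force: [0.7, -0.5, 0.0]
finger_gap: 0.234
t 47.75 tcp [543.1 324.8 270.1] toolx yaw 95.36 z [ 0.003  0.004 -1.   ] F [ 0.7 -0.5  0. ] gap 0.234 q6 -1.22
shift cm at current axes [-34.69  -4.04   1.88] at target axes [-34.74  -3.57   2.01]
rotvec [ 0.003 -0.003  0.013] deg 0.8
```

View pics/w31.png

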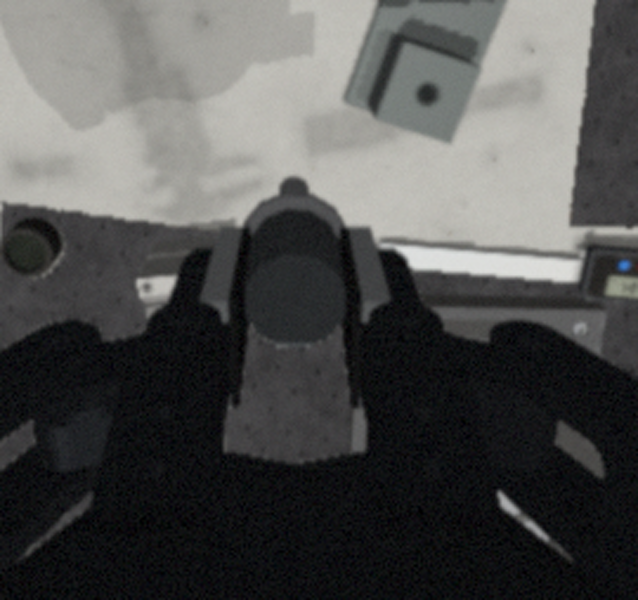

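```bash
python3 -m crank '[{"xyz":[-3.5,-0.5,0],"rotation":[0.003,-0.003,0.012],"fingers":255},{"xyz":[-3.8,-0.4,0],"rotation":[0,0,0],"fingers":255},{"xyz":[-3.8,-0.4,0],"rotation":[0,0,0],"fingers":255},{"xyz":[-3.8,-0.4,0],"rotation":[0,0,0],"fingers":255},{"xyz":[-3.8,-0.4,0],"rotation":[0,0,0],"fingers":255},{"xyz":[-3.8,-0.4,0],"rotation":[0,0,0],"fingers":255},{"xyz":[-3.8,-0.4,0],"rotation":[0,0,0],"fingers":255},{"xyz":[-3.8,-0.4,0],"rotation":[0,0,0],"fingers":255},{"xyz":[-2.5,-0.3,0],"rotation":[0,0,0],"fingers":255},{"xyz":[0,0,0],"rotation":[0,0,0],"fingers":255}]'
python3 - <<'E'
from h import *
p=lz("w31.npz")
c=lambda a,b:(a/2.363+130,b/2.363+130)
# pin-top in cam vs TCP
P=onz(p,c(297,301),270.1+82-68.8); T=onz(p,c(293,180),270.1-57.0-2.0)
m=np.array([[-.0934,.9956],[.9956,.0934]])
print("top rel tool",m@(P[:2]-[543.1,324.8]),"tip rel",m@(T[:2]-[543.1,324.8]))
plan((535.4,-24.3,240),94.6)
E
```

```text
clock: 48.63
eef_pos: [530.9, -25.0, 275.0]
eef_rot: [0.68, 0.733, 0.002, 0.003]
force: [0.2, 0.5, -0.1]
finger_gap: 0.236
top rel tool [ 0.809   -1.12934] tip rel [ 0.249   -1.58362]
t 48.63 tcp [530.9 -25.  275. ] toolx yaw 94.24 z [ 0.008 -0.001 -1.   ] F [ 0.2  0.5 -0.1] gap 0.236 q6 -1.8
shift cm at current axes [0.04 0.43 3.51] at target axes [0.03 0.45 3.5 ]
rotvec [ 0.008  0.001 -0.006] deg 0.6
```

```bash
python3 -m crank '[{"xyz":[0,0.5,0.8],"rotation":[0.008,0.001,-0.006],"fingers":255},{"xyz":[0,0,1.5],"rotation":[0,0,0],"fingers":255},{"xyz":[0,0,0.8],"rotation":[0,0,0],"fingers":255},{"xyz":[0,0,0],"rotation":[0,0,0],"fingers":255},{"xyz":[0,0,0],"rotation":[0,0,0],"fingers":255}]'
python3 - <<'E'
from h import *
plan((536.6,-24.8,240),94.6)
w=eyes.snapshot("wrist");p=w;save(w,"w32",box=(190,140,310,310),size=(424,600));np.savez("w32.npz",K=w["K"],T=w["cam_to_world"])
E
```

```text
clock: 49.05
eef_pos: [537.4, -23.9, 242.9]
eef_rot: [0.679, 0.734, 0.0, -0.0]
force: [-0.3, 0.5, -0.6]
finger_gap: 0.237
t 49.05 tcp [537.4 -23.9 242.9] toolx yaw 94.52 z [ 0.     0.001 -1.   ] F [-0.3  0.5 -0.6] gap 0.237 q6 -1.81
shift cm at current axes [-0.08 -0.08  0.29] at target axes [-0.08 -0.08  0.29]
rotvec [ 0.    -0.001 -0.001] deg 0.1
```

View pics/w32.png

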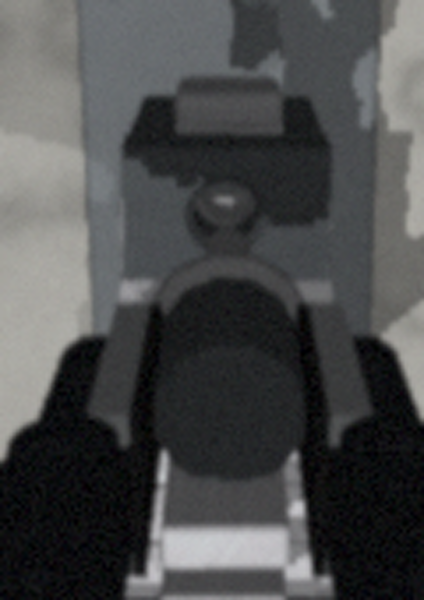

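```bash
python3 - <<'E'
from h import *
p=lz("w32.npz")
c=lambda a,b:(a/3.533+190,b/3.533+140)
print("hole",onz(p,c(224,218),170),"tip@186",onz(p,c(230,232),186), "top",onz(p,c(229,412),242.9+13.2))
for y in(-.12,-.25): 
  print(((proj(p,[[537.4-1.2,-23.9+.5,z] for z in (186,170,150)])-[190,140])*3.533).round(0))
E
```

```text
hole [536.7 -24.4 170. ] tip@186 [534.4 -23.3 186. ] top [535.8 -23.6 256.1]
[[229. 241.]
 [229. 216.]
 [229. 190.]]
[[229. 241.]
 [229. 216.]
 [229. 190.]]
```

```bash
python3 -m crank '[{"xyz":[-0.1,0,0],"rotation":[0,0,0],"fingers":255},{"xyz":[0,0,0.5],"rotation":[0,0,0],"fingers":255},{"xyz":[0,0,0.3],"rotation":[0,0,0],"fingers":255},{"xyz":[0,0,0],"rotation":[0,0,0],"fingers":255}]'
python3 - <<'E'
from h import *
plan((537.2,-25,232),94.6)
w=eyes.snapshot("wrist");p=w;save(w,"w33",box=(190,140,310,310),size=(424,600))
E
```

```text
clock: 49.43
eef_pos: [538.3, -23.6, 235.5]
eef_rot: [0.678, 0.735, 0.001, 0.001]
force: [-0.5, -0.5, -0.0]
finger_gap: 0.241
t 49.43 tcp [538.3 -23.6 235.5] toolx yaw 94.65 z [ 0.002  0.    -1.   ] F [-0.5 -0.5 -0. ] gap 0.241 q6 -1.81
shift cm at current axes [-0.13 -0.12  0.35] at target axes [-0.13 -0.12  0.35]
rotvec [ 0.002 -0.     0.001] deg 0.1
```

View pics/w33.png

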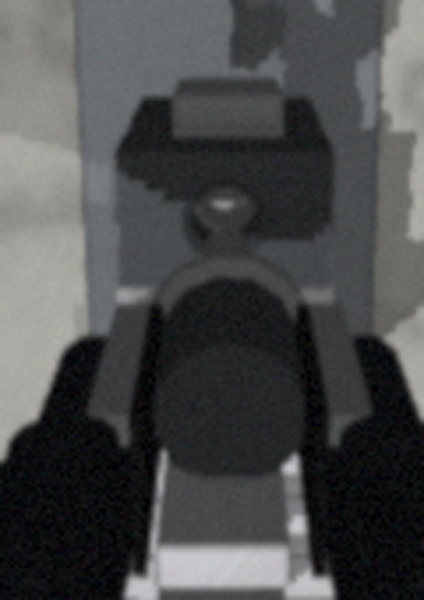

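```bash
python3 -m crank '[{"xyz":[-0.2,-0.12,0],"rotation":[0.002,0,0],"fingers":255},{"xyz":[0,0,0],"rotation":[0,0,0],"fingers":255}]'
python3 - <<'E'
from h import *
plan((537.2,-25,232),94.6)
E
```

```text
clock: 49.65
eef_pos: [537.1, -25.8, 235.8]
eef_rot: [0.678, 0.735, 0.0, -0.0]
force: [-0.3, -0.2, -0.6]
finger_gap: 0.236
t 49.65 tcp [537.1 -25.8 235.8] toolx yaw 94.66 z [-0.  0. -1.] F [-0.3 -0.2 -0.6] gap 0.236 q6 -1.81
shift cm at current axes [0.08 0.01 0.38] at target axes [0.08 0.01 0.38]
rotvec [-0.    -0.     0.001] deg 0.1
```

```bash
python3 -m crank '[{"xyz":[0.07,0,0],"rotation":[0,0,0],"fingers":255},{"xyz":[0,0,0.3],"rotation":[0,0,0],"fingers":255},{"xyz":[0,0,0],"rotation":[0,0,0],"fingers":255}]'
python3 - <<'E'
from h import *
plan((537.2,-25,225),94.6)
w=eyes.snapshot("wrist");p=w;save(w,"w34",box=(190,140,310,310),size=(424,600))
E
```

```text
clock: 49.9
eef_pos: [537.2, -25.3, 233.0]
eef_rot: [0.678, 0.735, 0.0, 0.0]
force: [-0.0, 0.0, -0.3]
finger_gap: 0.235
t 49.9 tcp [537.2 -25.3 233. ] toolx yaw 94.64 z [ 0.001  0.    -1.   ] F [-0.   0.  -0.3] gap 0.235 q6 -1.81
shift cm at current axes [0.03 0.   0.8 ] at target axes [0.03 0.   0.8 ]
rotvec [0.001 0.    0.001] deg 0.0
```

View pics/w34.png

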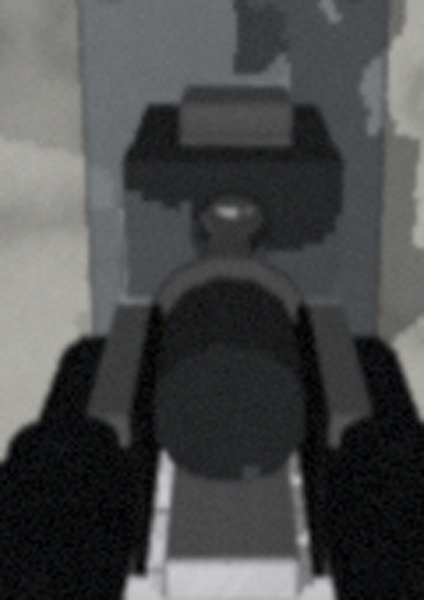

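```bash
python3 -m crank '[{"xyz":[0,0,0.4],"rotation":[0,0,0],"fingers":255},{"xyz":[0,0,0.4],"rotation":[0,0,0],"fingers":255},{"xyz":[0,0,0.2],"rotation":[0,0,0],"fingers":255},{"xyz":[0,0,0],"rotation":[0,0,0],"fingers":255}]'
python3 - <<'E'
from h import *
plan((537.2,-25.1,215),94.6)
w=eyes.snapshot("wrist");p=w;save(w,"w35",box=(190,140,310,310),size=(424,600))
E
```

```text
clock: 50.28
eef_pos: [537.3, -25.3, 222.1]
eef_rot: [0.678, 0.735, 0.0, 0.0]
force: [0.8, 0.5, -0.8]
finger_gap: 0.236
t 50.28 tcp [537.3 -25.3 222.1] toolx yaw 94.63 z [ 0.001  0.    -1.   ] F [ 0.8  0.5 -0.8] gap 0.236 q6 -1.81
shift cm at current axes [ 0.02 -0.01  0.71] at target axes [ 0.02 -0.01  0.71]
rotvec [0.001 0.    0.001] deg 0.1
```

View pics/w35.png

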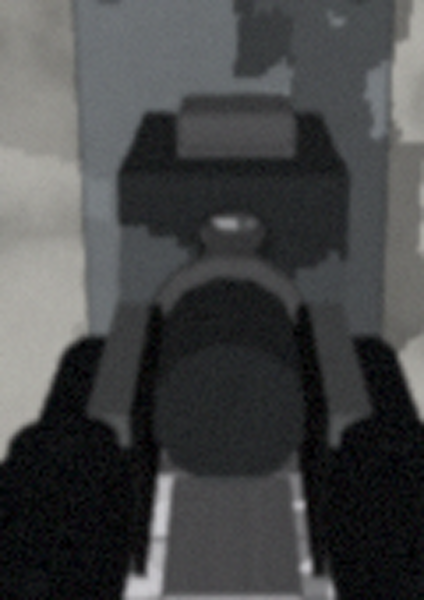

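Tip enters the hole with no contact. Continue down.

```bash
python3 -m crank '[{"xyz":[0,0,0.4],"rotation":[0,0,0],"fingers":255},{"xyz":[0,0,0.4],"rotation":[0,0,0],"fingers":255},{"xyz":[0,0,0.2],"rotation":[0,0,0],"fingers":255},{"xyz":[0,0,0],"rotation":[0,0,0],"fingers":255}]'
python3 - <<'E'
from h import *
plan((537.2,-25.1,187),94.6)
E
```

```text
clock: 50.67
eef_pos: [537.4, -25.3, 211.2]
eef_rot: [0.678, 0.735, 0.0, 0.0]
force: [0.0, 0.0, -1.1]
finger_gap: 0.239
t 50.67 tcp [537.4 -25.3 211.2] toolx yaw 94.64 z [ 0.001 -0.    -1.   ] F [ 0.   0.  -1.1] gap 0.239 q6 -1.81
shift cm at current axes [ 0.03 -0.02  2.42] at target axes [ 0.03 -0.02  2.42]
rotvec [0.001 0.    0.001] deg 0.1
```

```bash
python3 -m crank '[{"xyz":[0,0,0.4],"rotation":[0,0,0],"fingers":255},{"xyz":[0,0,0.4],"rotation":[0,0,0],"fingers":255},{"xyz":[0,0,0.3],"rotation":[0,0,0],"fingers":255},{"xyz":[0,0,0],"rotation":[0,0,0],"fingers":255}]'
python3 -m crank '[{"xyz":[0,0,0.4],"rotation":[0,0,0],"fingers":255},{"xyz":[0,0,0.3],"rotation":[0,0,0],"fingers":255},{"xyz":[0,0,0],"rotation":[0,0,0],"fingers":255}]'
python3 - <<'E'
from h import *
plan((537.2,-25.1,187),94.6)
E
```

```text
clock: 51.0
eef_pos: [537.4, -25.3, 199.0]
eef_rot: [0.678, 0.735, 0.0, 0.0]
force: [-0.7, 0.7, -0.5]
finger_gap: 0.232
clock: 51.25
eef_pos: [537.5, -25.3, 191.2]
eef_rot: [0.678, 0.735, 0.0, 0.0]
force: [-0.4, 0.2, -0.6]
finger_gap: 0.237
t 51.25 tcp [537.5 -25.3 191.2] toolx yaw 94.64 z [ 0.001 -0.    -1.   ] F [-0.4  0.2 -0.6] gap 0.237 q6 -1.81
shift cm at current axes [ 0.03 -0.03  0.42] at target axes [ 0.03 -0.02  0.42]
rotvec [0.001 0.    0.001] deg 0.1
```

```bash
python3 -m crank '[{"xyz":[0,0,0.3],"rotation":[0,0,0],"fingers":255},{"xyz":[0,0,0],"rotation":[0,0,0],"fingers":255}]'
python3 -m crank '[{"xyz":[0,0,0.15],"rotation":[0,0,0],"fingers":255},{"xyz":[0,0,0],"rotation":[0,0,0],"fingers":255}]'
python3 -m crank '[{"xyz":[0,0,0.15],"rotation":[0,0,0],"fingers":255},{"xyz":[0,0,0],"rotation":[0,0,0],"fingers":255}]'
python3 -m crank '[{"xyz":[0,0,0.1],"rotation":[0,0,0],"fingers":255},{"xyz":[0,0,0],"rotation":[0,0,0],"fingers":255}]'
```

```text
clock: 51.42
eef_pos: [537.4, -25.4, 187.8]
eef_rot: [0.678, 0.735, 0.0, 0.0]
force: [-0.3, -0.0, -1.2]
finger_gap: 0.235
clock: 51.58
eef_pos: [537.8, -25.4, 186.7]
eef_rot: [0.678, 0.735, 0.001, 0.001]
force: [0.4, -0.2, 0.3]
finger_gap: 0.235
clock: 51.75
eef_pos: [538.2, -25.4, 187.0]
eef_rot: [0.678, 0.735, 0.001, 0.002]
force: [-1.4, 0.1, -1.5]
finger_gap: 0.237
clock: 51.92
eef_pos: [538.3, -25.3, 186.8]
eef_rot: [0.678, 0.735, 0.001, 0.002]
force: [-1.0, 0.2, -1.6]
finger_gap: 0.238
```

```bash
python3 -m crank '[{"xyz":[0,0,0],"rotation":[0,0,0],"fingers":150},{"xyz":[0,0,0],"rotation":[0,0,0],"fingers":80},{"xyz":[0,0,0],"rotation":[0,0,0],"fingers":80},{"xyz":[0,0,0],"rotation":[0,0,0],"fingers":80},{"xyz":[0,0,-1],"rotation":[0,0,0],"fingers":80},{"xyz":[0,0,-2],"rotation":[0,0,0],"fingers":0},{"xyz":[0,0,-3],"rotation":[0,0,0],"fingers":0},{"xyz":[0,-1,-3],"rotation":[0,0,0],"fingers":0},{"xyz":[0,-2,-1],"rotation":[0,0,0],"fingers":0},{"xyz":[0,0,0],"rotation":[0,0,0],"fingers":0}]'
python3 -m crank '[{"xyz":[0,-3,0],"rotation":[0,0,0],"fingers":0},{"xyz":[0,-3,0],"rotation":[0,0,0],"fingers":0},{"xyz":[0,0,0],"rotation":[0,0,0],"fingers":0},{"xyz":[0,0,0],"rotation":[0,0,0],"fingers":0},{"xyz":[0,0,0],"rotation":[0,0,0],"fingers":0}]'
python3 - <<'E'
from h import *
w=eyes.snapshot("side");save(w,"s11",box=(180,110,340,280),size=(565,600))
w=eyes.snapshot("wrist");save(w,"w36",size=(800,600))
w=eyes.snapshot("top");save(w,"t9",box=(115,100,385,250),size=(800,444))
st()
E
```

```text
clock: 52.75
eef_pos: [506.9, -27.7, 292.5]
eef_rot: [0.678, 0.735, 0.001, 0.001]
force: [0.8, 0.4, 0.6]
finger_gap: 0.997
clock: 53.17
eef_pos: [446.0, -32.9, 295.5]
eef_rot: [0.678, 0.735, 0.002, 0.003]
force: [-0.3, -0.4, -0.2]
finger_gap: 1.004
t 53.32 tcp [446.7 -32.9 295.2] toolx yaw 94.66 z [ 0.008 -0.001 -1.   ] F [-0.3  0.6 -0.2] gap 1.0 q6 -1.86
```

View pics/s11.png

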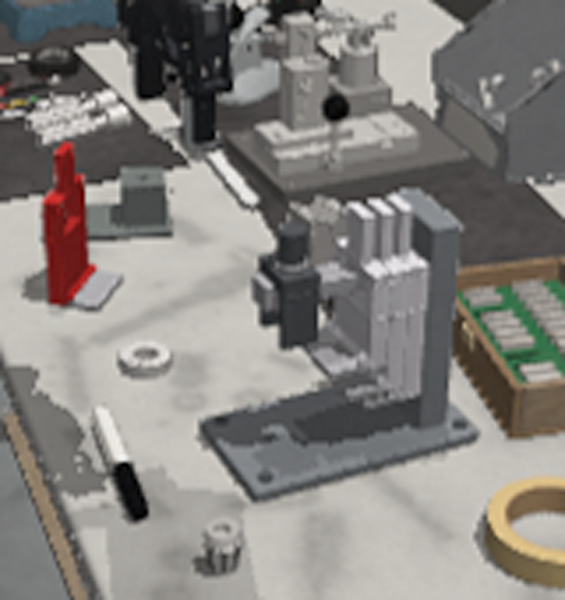

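View pics/w36.png

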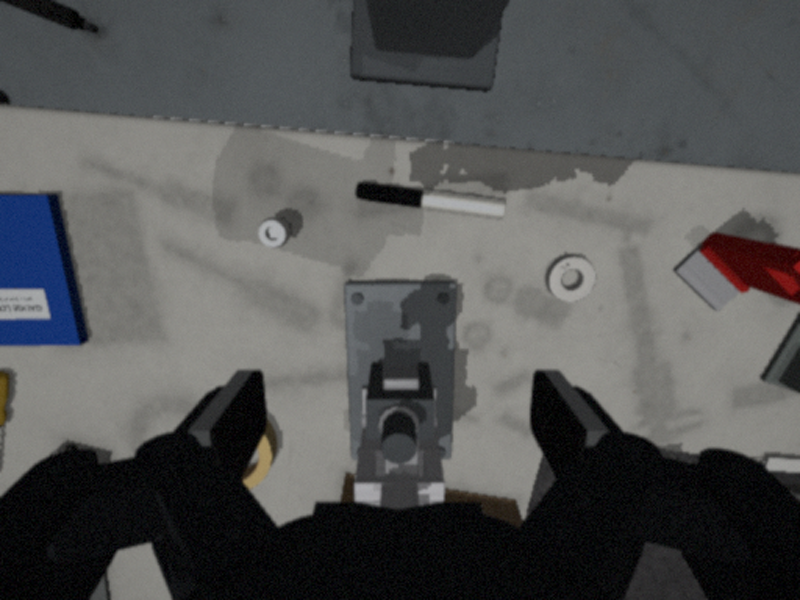

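View pics/t9.png

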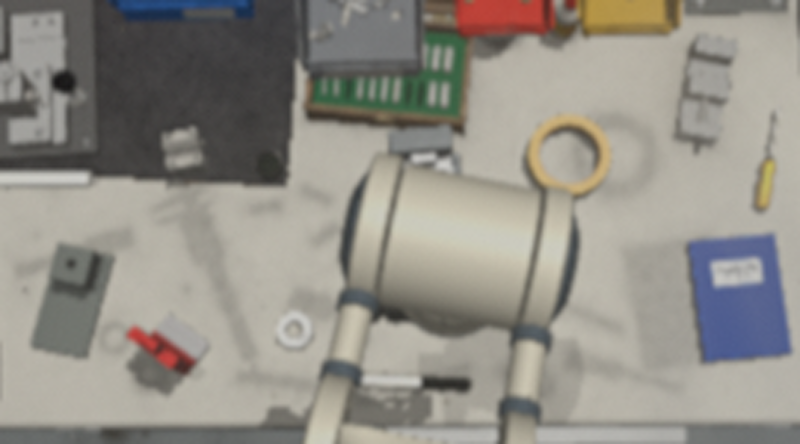

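```bash
python3 - <<'E'
from station import finish_job
print(finish_job())
E
```

```text
the job is handed in; nothing more can be done
None
```

The job is done and handed in at about 53 s. Only three plates were there: 159 mm (a), 147 mm (b) and 123 mm (d). The 135 mm plate (c) was absent.

- **Plates:** I parked the keeper on the pad, then hung a, b and d in that order with their feet towards the tip. Each went back until it met the post or the plate behind it. The contacts came within about 1 mm of where I expected and 16–17 mm apart.
- **Knock:** plate a was knocked about 3 cm aside early in the run, so I measured it again before gripping it.
- **Keeper and pin:** the keeper is back on its seat. The pin stopped within 1 mm of its home height.

**Last checks:**
- The final side and wrist pictures show the plates face to face, the keeper astride the bar and the pin upright with its collar on the keeper.
- The gripper was open and well clear, and the marker, ring, collet and red look-alike had not been touched.
- The force reading stayed near zero while I pushed the plates back. I judged those contacts from where the arm stopped and from the side pictures.
- Plate heights fitted from the close-up wrist pictures came out about 5 mm low. The side camera settled which plate was a, and the first side picture agreed for b.

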